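Rig the drip posts and rack the plated plaques

ROBOT

A 6-joint arm with a two-finger parallel gripper is mounted at the origin on the work surface. World frame = base frame: x ahead of the robot, y to its left, z up, the work surface at z = 0. Lengths are in m, angles in rad, forces in N, time in s.
With the tool pointing down it reaches from about 0.25 to 0.725 m from the base axis. Payload 4 kg.
Tool frame: the origin (TCP) lies at the very end of the fingers, on their centre line; the grasp point (between the pads) lies 19 mm behind it; x points along the fingers, z is the direction in which the jaws open and shut, and the axes are right-handed (so a half turn about x gives the same grasp; the last joint's range is limited). The gripper opens to 85 mm and grips with 20 to 120 N. Pads are 22 mm wide; open, the fingers measure 114 mm over their backs; the gripper's body (76 mm by 85 mm) begins 54 mm behind the grasp point. The pads swing forward as they close: fully open they stand 13 mm farther back than shut.
Start: joints at [1.103, 0.241, 0.005, 1.335, 0, 1.571], TCP at [0.225, 0.446, 0.231] pointing down, gripper open.
Joint ranges: [-2.72, 2.72], [-1.05, 1.87], [-1.09, 1.28], [-1.99, 2.15], [-1.42, 1.44], [-3.14, 3.14]. Speed limits (rad/s): [2.79, 2.79, 3.14, 3.14, 3.14, 3.14].

INTERFACE

Orientations are given as a unit quaternion [x, y, z, w].
In Python, from workcell import bot gives the robot as it stands.
- The arm moves only by the tool apply_moves, never from a script. Its argument "targets" is one flat list of numbers, 7 for each row, row after row: the shift along the tool's x, y, z in units of 25 cm (1.0 is 25 cm), then the turn, a rotation vector about the tool's x, y, z in units of 0.5 rad (1.0 is 0.5 rad), then the opening, from 0 (shut) to 1 (fully open). In form: [tx, ty, tz, wx, wy, wz, claw, tx, ty, tz, wx, wy, wz, claw, ...]. A call has 1 to 12 rows; each row is the pose to reach, as a shift and turn from the pose commanded when the call began, along the tool's axes at that moment; what a row does not reach only later rows make up. A row lasts 1/12 s, in which the tool goes at most 41.7 mm and 7.16 degrees, less where a joint would pass 70% of its speed; a pose out of reach is approached as far as the arm can. A call with a number of a shift or a turn outside -1 to 1 is refused whole. A call with a gripper value outside its range is refused whole. The fingers move at their own pace and stop on an object; the grip force is fixed at half the most. Time passes only in rows, so rows that repeat a pose let the fingers close. It gives the time, the measured TCP pose, the force and the opening at its end, in the units of the state.
- bot.get_obs(): the state, without advancing time (a new reading comes with each control period).
- bot.camera(name): name is "side" or "top" or "wrist"; returns (picture, depth): 420x560x3 uint8, red, green, blue; 420x560 float32, m along the optical axis (not along the pixel's ray), 0 where there is no reading.
- bot.camera_params(name): a dict with "fx", "fy", "cx", "cy" (pixels), "T" (4x4, takes a point from camera to world coordinates); the wrist camera has in their place "tool_from_camera" (4x4, takes a point from camera to tool coordinates, whose origin is the TCP and whose axes are the tool frame's). Camera axes: x right, y up, looking along -z (the intrinsics and any distortion apply to the point x, -y, -z); pixel columns grow to the right and rows downward; lengths in m; the calibration is good to about 2 mm. A picture is of the moment at which its call begins: read the wrist's pose just before it. camera_params takes no time and is no camera call.
- bot.job_done(): hands the job in, once; it reports no verdict.
The state is a dict: "clock": time; "joint_pos": joint angles; "joint_vel": joint speeds; "tau": joint torques, N m; "eef_pos": TCP position; "tool_rot": TCP orientation; "ft_force": force on the tool from outside, world axes, zero at the start; "ft_torque": the same for the moment, N m; "grip_width": finger opening in m.
Only numpy, scipy, OpenCV 4.12 (cv2) and the standard library are available. Lean on these libraries where they do the work, as an engineer would, in place of code of your own. Each camera call takes 0.05 s, during which the arm holds its last target.

TASK

Get the drip station ready: first hang both slotted holders on the two drip posts (either holder on either post), hooking the claws through the slots of the uprights and pressing down until the catch locks. Then move every plaque in the rinse carrier, edge down and fully home, into a slot of a hung holder: gold plaques into the yellow-finned holder, nickel plaques into the blue-finned one, one to a slot. Leave everything else on the bench where it stands.

Things in the scene. Friction and masses are not known exactly. Their poses are not given: they have to be found in the camera images.
- holder_gold: gold holder: loose grey block with a yellow fin, 110 (own x) x 72 (y) x 40 high, 0.4 kg, standing on its flat underside on the bench; origin: centre of the underside, z up, +x towards its claws. Back face at x = 55; a back plate (x 49 to 55, full width) rises to 60 high. A lock nib, 10 wide, height 12 to 18, sticks out 8 from the back face at y = 0. For the gold plaques
- holder_gold_fin (a point): on the yellow grip fin of holder_gold, to hold it by (fingers closing along own y): 50 long (x) x 10 thick, from height 40 to 76; this point is at mid-holder, height 61. Beside it, at own y = +22 and -22, run two plaque slots along x: 8 wide, 92 long, centred at x = 0, open at the top, mouth at height 40, floor at height 8 (where a plaque's origin comes when home)
- holder_gold_claws (a point): on the back face of holder_gold (x = 55) midway between its two steel claws, at the height (50) of the undersides of their tongues. Claws at y = +24 and -24, 8 wide: tongue at height 50 to 58 reaching 14 back, then a lip dropping behind it to height 36. Gap between back face and lip about 7 at the tongue, 10 at the lip's tip; claws end 17 behind the back face
- holder_nickel: nickel holder: loose grey block with a blue fin, 110 (own x) x 72 (y) x 40 high, 0.4 kg, standing on its flat underside on the bench; origin: centre of the underside, z up, +x towards its claws. Back face at x = 55; a back plate (x 49 to 55, full width) rises to 60 high. A lock nib, 10 wide, height 12 to 18, sticks out 8 from the back face at y = 0. For the nickel plaques
- holder_nickel_fin (a point): on the blue grip fin of holder_nickel, to hold it by (fingers closing along own y): 50 long (x) x 10 thick, from height 40 to 76; this point is at mid-holder, height 61. Beside it, at own y = +22 and -22, run two plaque slots along x: 8 wide, 92 long, centred at x = 0, open at the top, mouth at height 40, floor at height 8 (where a plaque's origin comes when home)
- holder_nickel_claws (a point): on the back face of holder_nickel (x = 55) midway between its two steel claws, at the height (50) of the undersides of their tongues. Claws at y = +24 and -24, 8 wide: tongue at height 50 to 58 reaching 14 back, then a lip dropping behind it to height 36. Gap between back face and lip about 7 at the tongue, 10 at the lip's tip; claws end 17 behind the back face
- post_a: one of two like drip posts, fixed, for either holder: two pale metal uprights on a foot plate (x -60 to 50, y -50 to 50, 6 high), each 141 high, 6 thick, 26 wide, at own y = +24 and -24, front faces at own x = 0 looking to own -x (roughly to the robot). Each has one slot, 14 wide, from height 95 to 127. Origin on the bench under the middle of the front faces, z up
- post_a_seat (a point): where a holder's origin is when locked on post_a: own x = -55, y = 0, 45 above the bench, with the post's axes (it may sag up to 3 degrees or sit 3 mm aside). Claws enter the slots with the holder level, square and 14 to 24 (best 19) above this, pushed along +x till its back face meets the uprights; then press down till the tongues rest on the slots' lower edges
- catch_a (a joint): red spring catch between the uprights of post_a (m): 0 at rest (sprung out to the front), up to 0.009 pushed back, 7 N at rest to 15 N fully back, with a sloping top. Pressing the holder down the last 12 mm with about 5 to 15 N drives the nib past it; it then snaps back to 0 over the nib, and the holder cannot lift off again
- post_b: one of two like drip posts, fixed, for either holder: two pale metal uprights on a foot plate (x -60 to 50, y -50 to 50, 6 high), each 141 high, 6 thick, 26 wide, at own y = +24 and -24, front faces at own x = 0 looking to own -x (roughly to the robot). Each has one slot, 14 wide, from height 95 to 127. Origin on the bench under the middle of the front faces, z up
- post_b_seat (a point): where a holder's origin is when locked on post_b: own x = -55, y = 0, 45 above the bench, with the post's axes (it may sag up to 3 degrees or sit 3 mm aside). Claws enter the slots with the holder level, square and 14 to 24 (best 19) above this, pushed along +x till its back face meets the uprights; then press down till the tongues rest on the slots' lower edges
- catch_b (a joint): red spring catch between the uprights of post_b (m): 0 at rest (sprung out to the front), up to 0.009 pushed back, 7 N at rest to 15 N fully back, with a sloping top. Pressing the holder down the last 12 mm with about 5 to 15 N drives the nib past it; it then snaps back to 0 over the nib, and the holder cannot lift off again
- carrier: fixed white rinse carrier, 110 (own x) x 200 (own y) x 33 high, with four slots along own x at own y = -78, -26, 26, 78, 8 wide, floor at height 8, 25 deep, in which the plaques stand to begin with, in any order; origin: centre of the underside
- gold_1: gold-coloured plated plaque, a flat plate 84 wide (own x) x 4 thick (own y) x 90 high with a rounded bottom edge and a yellow grip bar on top (60 x 12 thick x 22 high, from height 90 to 112); round low relief on both faces. Origin: middle of the bottom edge, z up; either way round is the same. About 0.24 kg. Starts upright in a carrier slot. May be absent (None). Goes into a slot of holder_gold, one to a slot
- gold_2: gold-coloured plated plaque, a flat plate 84 wide (own x) x 4 thick (own y) x 90 high with a rounded bottom edge and a yellow grip bar on top (60 x 12 thick x 22 high, from height 90 to 112); round low relief on both faces. Origin: middle of the bottom edge, z up; either way round is the same. About 0.24 kg. Starts upright in a carrier slot. May be absent (None). Goes into a slot of holder_gold, one to a slot
- nickel_1: silvery nickel plated plaque, a flat plate 84 wide (own x) x 4 thick (own y) x 90 high with a rounded bottom edge and a blue grip bar on top (60 x 12 thick x 22 high, from height 90 to 112); round low relief on both faces. Origin: middle of the bottom edge, z up; either way round is the same. About 0.24 kg. Starts upright in a carrier slot. May be absent (None). Goes into a slot of holder_nickel, one to a slot
- nickel_2: silvery nickel plated plaque, a flat plate 84 wide (own x) x 4 thick (own y) x 90 high with a rounded bottom edge and a blue grip bar on top (60 x 12 thick x 22 high, from height 90 to 112); round low relief on both faces. Origin: middle of the bottom edge, z up; either way round is the same. About 0.24 kg. Starts upright in a carrier slot. May be absent (None). Goes into a slot of holder_nickel, one to a slot
- bottle: amber bottle, 60 across, 130 high; bystander, leave it alone. Origin: its underside
- jug: white jug with a handle, 84 across, 100 high; bystander, leave it alone. Origin: its underside
- ornament: gilded ornament, 90 x 60 x 48 high; bystander, leave it alone. Origin: its underside
- spool: copper-coloured ring, 60 across, 30 high; bystander, leave it alone. Origin: its underside
- jar: clear jar, 70 across, 90 high; bystander, leave it alone. Origin: its underside

How it is judged:
On the way, in this order (a step that is already met when the one before it is completed fails the run):
1. both holders hang hooked and locked on the two posts (((distance between holder_gold and post_a_seat below 0.009 m and z of holder_gold in the frame of post_a_seat below 0.004 m and angle between the x axis of holder_gold and the x axis of post_a, either way round below 0.12 rad and angle between holder_gold's own z axis and vertical below 0.1 rad and value of joint catch_a below 0.003 m) or (distance between holder_gold and post_b_seat below 0.009 m and z of holder_gold in the frame of post_b_seat below 0.004 m and angle between the x axis of holder_gold and the x axis of post_b, either way round below 0.12 rad and angle between holder_gold's own z axis and vertical below 0.1 rad and value of joint catch_b below 0.003 m)) and ((distance between holder_nickel and post_a_seat below 0.009 m and z of holder_nickel in the frame of post_a_seat below 0.004 m and angle between the x axis of holder_nickel and the x axis of post_a, either way round below 0.12 rad and angle between holder_nickel's own z axis and vertical below 0.1 rad and value of joint catch_a below 0.003 m) or (distance between holder_nickel and post_b_seat below 0.009 m and z of holder_nickel in the frame of post_b_seat below 0.004 m and angle between the x axis of holder_nickel and the x axis of post_b, either way round below 0.12 rad and angle between holder_nickel's own z axis and vertical below 0.1 rad and value of joint catch_b below 0.003 m))), for 0.3 s.
2. every plaque present stands fully home in a slot of the holder of its own finish ((y of gold_1 in the frame of holder_gold between 0.015 and 0.029 m or y of gold_1 in the frame of holder_gold between -0.029 and -0.015 m) and x of gold_1 in the frame of holder_gold between -0.01 and 0.01 m and z of gold_1 in the frame of holder_gold between 0 and 0.014 m and angle between each of gold_1, gold_2, nickel_1, nickel_2's own z axis and vertical below 0.2 rad and angle between the x axis of each of gold_1, gold_2 and the x axis of holder_gold, either way round below 0.2 rad and (y of gold_2 in the frame of holder_gold between 0.015 and 0.029 m or y of gold_2 in the frame of holder_gold between -0.029 and -0.015 m) and x of gold_2 in the frame of holder_gold between -0.01 and 0.01 m and z of gold_2 in the frame of holder_gold between 0 and 0.014 m and (y of nickel_1 in the frame of holder_nickel between 0.015 and 0.029 m or y of nickel_1 in the frame of holder_nickel between -0.029 and -0.015 m) and x of nickel_1 in the frame of holder_nickel between -0.01 and 0.01 m and z of nickel_1 in the frame of holder_nickel between 0 and 0.014 m and angle between the x axis of each of nickel_1, nickel_2 and the x axis of holder_nickel, either way round below 0.2 rad and (y of nickel_2 in the frame of holder_nickel between 0.015 and 0.029 m or y of nickel_2 in the frame of holder_nickel between -0.029 and -0.015 m) and x of nickel_2 in the frame of holder_nickel between -0.01 and 0.01 m and z of nickel_2 in the frame of holder_nickel between 0 and 0.014 m), for 0.2 s.
At the end, for the whole second after the job is handed in: Each holder locked on a post (origin within 9 mm of the seat, at most 4 mm above, square to 0.12 rad, level to 0.1 rad, catch within 3 mm of rest); each present plaque in a slot of the holder of its finish (10 mm along, 7 across, within 6 of the floor), straight to 0.2 rad; all released, at rest (all of step 1 and all of step 2 and linear speed of each of gold_1, gold_2, nickel_1, nickel_2, holder_gold, holder_nickel below 0.02 m/s); the robot touches nothing.
It fails at once if a bystander is pushed more than 4 cm (distance of any of bottle, jug, ornament, spool, jar from where it was at the start of the episode above 0.04 m).
It fails at once if a standing bystander is tipped over (angle between any of bottle, jug, jar, ornament's own z axis and vertical above 0.6 rad).
Of gold_1, gold_2, nickel_1, nickel_2 only 2 to 4 are there at a start; the rules pass over those that are not, and their reading is None.
At some moment in a run one of holder_gold, holder_nickel may be knocked a few centimetres aside while the robot is not near it.
It also fails if it takes over 210 s, if anything falls off the work surface, if the arm or the gripper's body presses on something with over 40 N, if the wrist force passes 120 N, or if a joint passes its speed limit or range.

## Working session

There is one attempt and no reset: what is moved stays moved. The work goes in short steps, Python scripts to look and compute and a tool call to move; the robot and the scene stay as the last step left them, time stands still between calls to the robot, and variables do not carry over. Pictures are saved under pics/ and viewed, and the job is handed in when it is done.

Besides the shell and the picture viewer there is one more tool, called as a command line: name --argument value ..., lists and objects as JSON in quotes. apply_moves: Moves the arm, as the interface text tells. Its arguments: {"type":"object","properties":{"targets":{"type":"array"}},"required":["targets"]}

```bash
ls; mkdir -p pics; cat > h.py <<'E'
import numpy as np, cv2, sys
from scipy.spatial.transform import Rotation as R
from workcell import bot
E
python3 - <<'E'
from h import *
o=bot.get_obs(); print(o)
for n in ("side","top","wrist"):
    p,d=bot.camera(n); cv2.imwrite(f"pics/{n}0.png",p[:,:,::-1]); np.savez(f"{n}0.npz",p=p,d=d)
    print(n,bot.camera_params(n), (d>0).mean(), d.max())
E
```

```text
pics
{'clock': 0.0, 'joint_pos': array([1.10298618e+00, 2.41412184e-01, 3.73655501e-03, 1.33519492e+00,
       1.97251963e-05, 1.57079312e+00]), 'joint_vel': array([ 1.02693539e-03, -5.96154459e-04,  1.32417742e-03, -1.77529620e-03,
        1.42317785e-03,  6.46579135e-05]), 'tau': array([ 1.61615000e-03, -3.72319508e+01,  2.52408224e+01,  1.68200559e-02,
        2.87500370e-04, -5.57516231e-06]), 'eef_pos': array([0.22517952, 0.44572439, 0.23041805]), 'tool_rot': array([-0.37087441,  0.60290072,  0.3701178 ,  0.60164417]), 'ft_force': array([ 0.21696848,  0.03111196, -0.11238931]), 'ft_torque': array([ 0.00465358, -0.04889454, -0.03850994]), 'grip_width': 0.0852663865212569}
side {'fx': 468.56703811799065, 'fy': 468.56703811799065, 'cx': 279.69661926635456, 'cy': 207.61754023476738, 'T': array([[ 0.76997413,  0.45609147, -0.4462291 , -0.04136397],
       [-0.63784945,  0.56877468, -0.51927203, -0.69256207],
       [ 0.01696827,  0.68445302,  0.72885948,  0.96989574],
       [ 0.        ,  0.        ,  0.        ,  1.        ]])} 0.9960374149659864 3.6027827
top {'fx': 394.4029513629
[... 163 characters left out ...]
035,  0.01708359, -0.02207492, -0.04552236],
       [-0.0183339 ,  0.19450247,  0.98073068,  1.07497618],
       [ 0.        ,  0.        ,  0.        ,  1.        ]])} 0.9962202380952381 2.1240745
wrist {'fx': 367.63232591273993, 'fy': 367.63232591273993, 'cx': 277.31768604289726, 'cy': 211.15990249633057, 'tool_from_camera': array([[-1.84486780e-04,  2.96168929e-01, -9.55135556e-01,
        -1.43143264e-01],
       [ 6.25504756e-04,  9.55135420e-01,  2.96168766e-01,
         7.40744470e-02],
       [ 9.99999787e-01, -5.42802611e-04, -3.61464932e-04,
         5.18797637e-04],
       [ 0.00000000e+00,  0.00000000e+00,  0.00000000e+00,
         1.00000000e+00]])} 0.9960841836734694 0.47056603
```

View pics/side0.png

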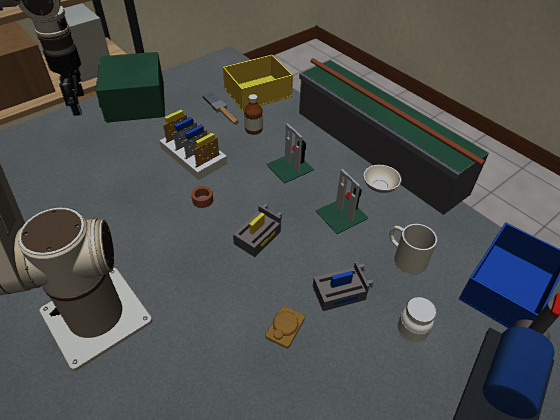

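View pics/top0.png

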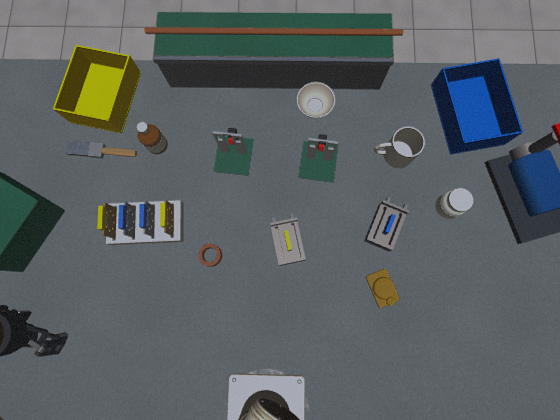

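View pics/wrist0.png

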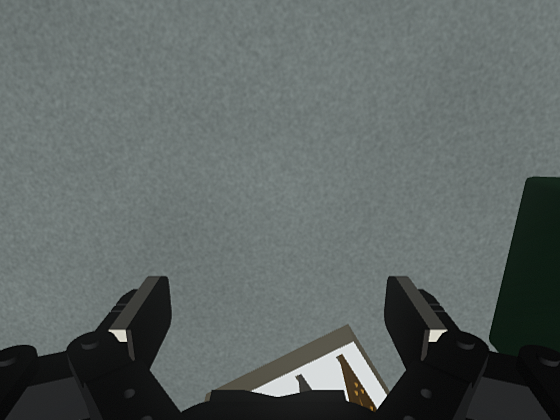

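The side and top views show the gold holder (yellow fin, top view px 288,241), the nickel holder (387,224), the posts (235,150 and 320,155) and the carrier (143,222). The carrier holds four plaques, in order gold, nickel, nickel, gold. Next I turn the pixels into points.

```bash
cat >> h.py <<'E'
def cloud(name,d,params=None,T=None):
    c=params or bot.camera_params(name)
    if T is None: T=c["T"]
    v,u=np.mgrid[0:d.shape[0],0:d.shape[1]]
    X=np.stack([(u-c["cx"])/c["fx"]*d,-(v-c["cy"])/c["fy"]*d,-d],-1)
    P=X@T[:3,:3].T+T[:3,3]
    P[d<=0]=np.nan
    return P
def toolT(o):
    T=np.eye(4);T[:3,:3]=R.from_quat(o["tool_rot"]).as_matrix();T[:3,3]=o["eef_pos"];return T
def masks(p):
    h=cv2.cvtColor(p,cv2.COLOR_RGB2HSV).astype(int);H,S,V=h[...,0],h[...,1],h[...,2]
    return dict(yellow=(abs(H-28)<6)&(S>150)&(V>80),blue=(abs(H-112)<12)&(S>130)&(V>60),red=((H<6)|(H>174))&(S>150)&(V>80))
E
python3 - <<'E'
from h import *
for n in ("top","side"):
    z=np.load(n+"0.npz");p,d=z["p"],z["d"];P=cloud(n,d)
    fl=P[...,2]; print(n,"bench z",np.nanmedian(fl[abs(fl)<.02]))
    m=masks(p)
    for k in m:
        N,L,s,c=cv2.connectedComponentsWithStats(m[k].astype(np.uint8))
        for i in range(1,N):
            if s[i,4]<6: continue
            q=P[L==i]; print(k,s[i],c[i].round(1),np.nanmedian(q,0).round(4),np.nanmin(q[:,2]).round(3),np.nanmax(q[:,2]).round(3))
p=np.load("top0.npz")["p"]
cv2.imwrite("pics/c1.png",cv2.resize(p[100:260,200:420,::-1],None,fx=3.6,fy=3.6,interpolation=cv2.INTER_CUBIC))
E
```

```text
top bench z -3.985581000542915e-05
yellow [  53   45   77   76 2320] [96.7 88.6] [0.8764 0.5208 0.006 ] -0.76 0.095
yellow [136  72   5  13  14] [137.9  78.4] [0.9193 0.4074 0.0051] 0.002 0.008
yellow [128  95   6  15  17] [130.5 101.6] [0.8438 0.4216 0.0058] 0.002 0.01
yellow [ 72 117   5   7  12] [ 73.7 120.4] [0.7728 0.5735 0.0189] 0.004 0.06
yellow [116 116  11  17  27] [121.8 125.6] [0.762  0.438  0.0066] -0.0 0.03
yellow [ 89 121   6   6  15] [ 90.6 124.3] [0.7622 0.5221 0.0185] 0.001 0.054
yellow [109 126   6   5  13] [111.2 128.2] [0.7501 0.4599 0.0295] 0.005 0.049
yellow [160 203   6  24 115] [162.9 214. ] [0.4877 0.2629 0.119 ] 0.099 0.124
yellow [ 97 206   7  23 120] [ 99.9 217.1] [0.477  0.4194 0.1191] 0.112 0.123
yellow [284 231   8  19  66] [287.5 240.1] [ 0.4337 -0.0461  0.0758] 0.072 0.08
blue [ 442   58   81   85 2847] [475.9 106.6] [ 0.8346 -0.5799  0.0056] -0.761 0.095
blue [431  84   4  11  15] [432.5  88.9] [ 0.8966 -0.4631  0.0069] 0.001 0.011
blue [434  96   5  14  18] [436.4 102.7] [ 0.8516 -0.4719  0.0066] 0.003 0.016
blue [439 111  15  43  60] [445.1 133.3] 
[... 2908 characters left out ...]
 310   4   3   6] [482.3 311.2] [ 0.7086 -0.5625  0.005 ] 0.002 0.009
blue [486 313   6   4   7] [488.4 314.7] [ 0.7112 -0.5765  0.0048] 0.002 0.008
blue [493 317   4   3   6] [494.3 318.2] [ 0.7136 -0.591   0.0056] 0.004 0.008
blue [498 320   6   4   7] [500.4 321.7] [ 0.7171 -0.605   0.0045] 0.002 0.007
blue [505 324   5   3   7] [506.7 325.3] [ 0.721  -0.6199  0.0052] 0.001 0.008
blue [ 491  327   63   83 3159] [525.1 363. ] [ 0.587  -0.6941  0.1189] 0.09 0.129
red [292 145   3   6  10] [293.1 147.5] [0.6956 0.1126 0.0711] 0.066 0.089
red [345 192   5   6  18] [347.4 194.5] [ 0.6823 -0.1303  0.0714] -0.002 0.089
red [552 293   8  22 112] [556.6 304.9] [ 0.6691 -0.6714  0.2099] 0.198 0.214
```

View pics/c1.png

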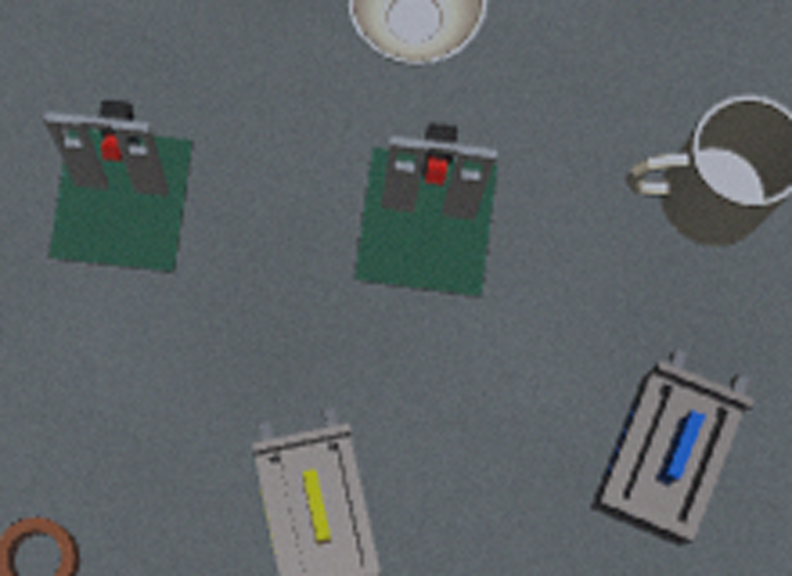

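```bash
cat > m.py <<'E'
from h import *
def rect(pts): 
    r=cv2.minAreaRect((pts[:,:2]*1000).astype(np.float32)); return r
def holder(P,c,tag):
    near=np.hypot(P[...,0]-c[0],P[...,1]-c[1])<.09
    z=P[...,2]
    s=near&(z>.034)&(z<.0445); r=rect(P[s]); print(tag,"top40",np.round(r[0],1),np.round(r[1],1),round(r[2],2),s.sum())
    s=near&(z>.07)&(z<.081); r=rect(P[s]); print(tag,"fin",np.round(r[0],1),np.round(r[1],1),round(r[2],2),P[s][:,:2].mean(0).round(4))
def post(P,p,c,tag):
    near=np.hypot(P[...,0]-c[0],P[...,1]-c[1])<.12; z=P[...,2]
    G=p.astype(int); g=(G[...,1]>G[...,0]+15)&near&(abs(z-.006)<.004)
    q=P[g]; r=rect(q); print(tag,"foot",np.round(r[0],1),np.round(r[1],1),round(r[2],2),g.sum())
    s=near&(z>.02)&(z<.135); q=P[s]
    # front faces: fit line x = a + b*y by RANSAC-ish
    b,a=np.polyfit(q[:,1],q[:,0],1)
    for _ in range(30):
        e=q[:,0]-a-b*q[:,1]; k=abs(e-np.median(e))<.004 if _<5 else abs(e)<.0025
        b,a=np.polyfit(q[k,1],q[k,0],1)
    print(tag,"front x=%.4f + %.4f y, yaw %.2f deg n %d rms %.4f"%(a,b,np.degrees(np.arctan(-b)),k.sum(),e[k].std()))
    yw=np.arctan(-b); u=np.array([-np.sin(yw),np.cos(yw)])
    t=q[k]@np.r_[u,0]
    print("   y extents",np.percentile(t,[0.5,99.5]).round(4), "z",q[k][:,2].min().round(3),q[k][:,2].max().round(3))
    hist=np.histogram(t,bins=np.arange(t.min()-.002,t.max()+.004,.004)); print(hist[0],hist[1][0].round(4))
E
python3 - <<'E'
from m import *
for n in ("top","side"):
    z=np.load(n+"0.npz");p,d=z["p"],z["d"];P=cloud(n,d)
    holder(P,(.434,-.047),n+" gold"); holder(P,(.482,-.309),n+" nick")
    post(P,p,(.69,.112),n+" A"); post(P,p,(.68,-.13),n+" B")
E
```

```text
top gold top40 [431.9 -47.3] [104.4  72.1] 13.1 789
top gold fin [434.5 -46.6] [49.5  9.8] 13.23 [ 0.4342 -0.0468]
top nick top40 [ 488.5 -311. ] [ 72.9 124.9] 67.45 794
top nick fin [ 481.9 -308.3] [10.8 50.9] 67.55 [ 0.4818 -0.3079]
top A foot [684.6 112.5] [100.5 109.9] 84.51 886
top A front x=0.6787 + 0.1001 y, yaw -5.71 deg n 265 rms 0.0008
   y extents [0.1429 0.217 ] z 0.02 0.135
[13 22 17 16 16 19 22  2  0  1  2  2 15 22 16 19 15 20 23  3] 0.1405
top B foot [ 669.6 -129.4] [ 99.8 111.4] 82.87 908
top B front x=0.6908 + 0.1262 y, yaw -7.19 deg n 267 rms 0.0007
   y extents [-0.0814 -0.0079] z 0.02 0.135
[13 24 19 16 17 21 24  0  0  1  1  1 13 23 17 16 18 20 23] -0.0835
side gold top40 [442.2 -46.4] [128.2  75. ] 12.52 673
side gold fin [435. -48.] [52.4 12.3] 15.6 [ 0.4342 -0.0487]
side nick top40 [ 489.3 -312. ] [ 76.4 126. ] 66.62 892
side nick fin [ 482.8 -309.1] [13.  50.9] 66.11 [ 0.4816 -0.3099]
side A foot [685.1 109.6] [102.1 111.9] 82.68 582
side A front x=0.6796 + 0.1017 y, yaw -5.81 deg n 301 rms 0.0011
   y extents [0.1407 0.2181] z 0.02 0.135
[ 2 25 23 18  9 20 22 21  8  1  2  0  2 25 21 24 15 14 23 17  9] 0.1365
side B foot [ 668.8 -130.9] [101.6 110.4] 83.7 753
side B front x=0.6910 + 0.1198 y, yaw -6.83 deg n 395 rms 0.0012
   y extents [-0.0886 -0.0125] z 0.02 0.135
[11 36 31 23 23 27 33 19  1  1  1  0 12 34 23 28 24 22 24 21  1] -0.0912
```

```bash
cat >> h.py <<'E'
def plan(xyz,yaw_deg,s=1,show=True,pitch=0):
    o=bot.get_obs(); T=toolT(o); t=np.radians(yaw_deg)
    z=s*np.array([-np.sin(t),np.cos(t),0]); x=np.array([0,0,-1.]); Rt=np.stack([x,np.cross(z,x),z],1)
    dp=T[:3,:3].T@(np.array(xyz)-T[:3,3]); w=R.from_matrix(T[:3,:3].T@Rt).as_rotvec()
    print("t",o["clock"].round(2),"tcp",o["eef_pos"].round(4),"grip",round(float(o["grip_width"]),4),"F",o["ft_force"].round(1))
    print("row",np.round(np.r_[dp/.25,w/.5],3),"| mm",np.linalg.norm(dp)*1000,"deg",np.degrees(np.linalg.norm(w)))
def yawnow():
    o=bot.get_obs(); M=R.from_quat(o["tool_rot"]).as_matrix(); z=M[:,2]
    print("tool x",M[:,0].round(4),"jaw z",z.round(4),"yaw if s=+1",np.degrees(np.arctan2(-z[0],z[1])).round(2),"s=-1",np.degrees(np.arctan2(z[0],-z[1])).round(2),"q",o["joint_pos"].round(3))
E
python3 - <<'E'
from h import *
yawnow(); plan((.4343,-.0477,.2),13.2,1);plan((.4343,-.0477,.2),13.2,-1)
E
```

```text
tool x [-7.0e-04 -1.4e-03 -1.0e+00] jaw z [ 0.4509  0.8926 -0.0016] yaw if s=+1 -26.8 s=-1 153.2 q [ 1.103  0.241  0.004  1.335 -0.     1.571]Traceback (most recent call last):
  File "<stdin>", line 2, in <module>
  File "h.py", line 21, in plan
    print("t",o["clock"].round(2),"tcp",o["eef_pos"].round(4),"grip",round(float(o["grip_width"]),4),"F",o["ft_force"].round(1))
              ^^^^^^^^^^^^^^^^
AttributeError: 'float' object has no attribute 'round'
```

```bash
sed -i 's/o\["clock"\].round(2)/round(float(o["clock"]),2)/' h.py
python3 - <<'E'
from h import *
plan((.4343,-.0477,.2),13.2,1)
E
```

```text
t 0.15 tcp [0.2252 0.4458 0.2306] grip 0.0854 F [-0.4  0.2  0.6]
row [ 1.250e-01 -1.637e+00 -1.385e+00 -1.396e+00 -3.000e-03 -1.000e-03] | mm 536.8723393880413 deg 40.001471594920346
```

apply_moves --targets '[0, -0.82, -0.69, -0.7, 0, 0, 0.6, 0, -0.82, -0.69, -0.7, 0, 0, 0.6, 0, -0.82, -0.69, -0.7, 0, 0, 0.6, 0, -0.82, -0.69, -0.7, 0, 0, 0.6, 0, -0.82, -0.69, -0.7, 0, 0, 0.6, 0, -0.82, -0.69, -0.7, 0, 0, 0.6, 0, -0.82, -0.69, -0.7, 0, 0, 0.6, 0, -0.82, -0.69, -0.7, 0, 0, 0.6, 0, -0.82, -0.69, -0.7, 0, 0, 0.6]'

```text
clock: 0.9
eef_pos: [0.3309, 0.1987, 0.2313]
tool_rot: [-0.469, 0.529, 0.469, 0.529]
ft_force: [0.1, 0.8, -0.2]
grip_width: 0.0509
```

```bash
python3 - <<'E'
from h import *
plan((.4343,-.0477,.16),13.2,1);yawnow()
E
```

```text
t 0.9 tcp [0.3309 0.1987 0.2313] grip 0.0509 F [ 0.1  0.8 -0.2]
row [ 0.285 -0.53  -0.928 -0.704  0.001 -0.   ] | mm 276.5277786977096 deg 20.166004581394052
tool x [-2.e-04  3.e-04 -1.e+00] jaw z [1.213e-01 9.926e-01 2.000e-04] yaw if s=+1 -6.97 s=-1 173.03 q [ 0.54   0.014 -0.259  1.298  0.     0.662]
```

apply_moves --targets '[0.285, -0.53, -0.928, -0.704, 0, 0, 0.6, 0.285, -0.53, -0.928, -0.704, 0, 0, 0.6, 0.285, -0.53, -0.928, -0.704, 0, 0, 0.6, 0.285, -0.53, -0.928, -0.704, 0, 0, 0.6, 0.285, -0.53, -0.928, -0.704, 0, 0, 0.6, 0.285, -0.53, -0.928, -0.704, 0, 0, 0.6, 0.285, -0.53, -0.928, -0.704, 0, 0, 0.6, 0.285, -0.53, -0.928, -0.704, 0, 0, 0.6, 0.285, -0.53, -0.928, -0.704, 0, 0, 0.6]'

```text
clock: 1.65
eef_pos: [0.4354, -0.0472, 0.1588]
tool_rot: [-0.554, 0.439, 0.555, 0.439]
ft_force: [-0.7, 0.2, 0.6]
grip_width: 0.0515
```

```bash
cat > w.py <<'E'
from h import *
def wrist(tag):
    o=bot.get_obs(); c=bot.camera_params("wrist"); p,d=bot.camera("wrist")
    cv2.imwrite(f"pics/{tag}.png",p[:,:,::-1]); T=toolT(o)@c["tool_from_camera"]
    return p,d,cloud("wrist",d,c,T)
E
python3 - <<'E'
from w import *
from m import *
p,d,P=wrist("w1"); z=P[...,2]
print("bench",np.nanmedian(z[abs(z)<.01]))
holder(P,(.434,-.047),"wrist")
m=masks(p)["yellow"]; q=P[m]; print(np.nanmedian(q,0)); 
plan((.4343,-.0477,.046),13.2,1)
E
```

```text
bench 0.0007010469873680036
wrist top40 [443.5 -45.8] [124.9  72.2] 13.07 10052
wrist fin [436.2 -47.4] [50.4  9.7] 13.06 [ 0.4347 -0.0479]
[ 0.43375551 -0.04823051  0.07661748]
t 1.7 tcp [ 0.4349 -0.0458  0.1593] grip 0.0514 F [0.5 0.3 0.3]
row [ 0.453  0.003 -0.008  0.006  0.003 -0.003] | mm 113.3018045524682 deg 0.20390145525868986
```

View pics/w1.png

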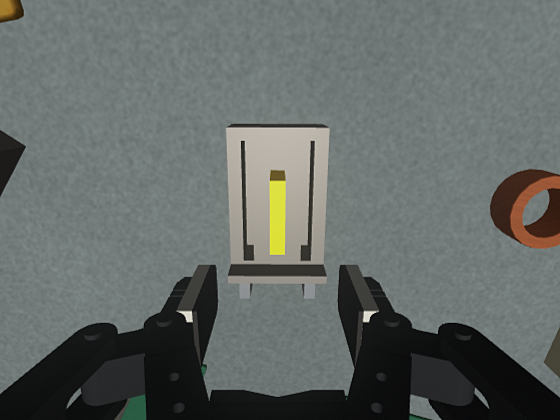

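The wrist view shows the yellow fin (px 277,215) centred between the fingers, with the claws towards the posts. All three cameras agree to about 1 mm, so I descend and grasp.

apply_moves --targets '[0.2, 0.0, -0.008, 0, 0, 0, 0.5, 0.35, 0.0, -0.008, 0, 0, 0, 0.5, 0.45, 0.0, -0.008, 0, 0, 0, 0.5, 0.45, 0, -0.008, 0, 0, 0, 0.5, 0.45, 0, -0.008, 0, 0, 0, 0, 0.45, 0, -0.008, 0, 0, 0, 0, 0.45, 0, -0.008, 0, 0, 0, 0, 0.45, 0, -0.008, 0, 0, 0, 0, 0.45, 0, -0.008, 0, 0, 0, 0, 0.45, 0, -0.008, 0, 0, 0, 0]'

```text
clock: 2.53
eef_pos: [0.4376, -0.0472, 0.0499]
tool_rot: [0.556, -0.436, -0.554, -0.44]
ft_force: [-0.4, 3.1, 8.2]
grip_width: 0.0092
```

```bash
python3 - <<'E'
from h import *
plan((.4343,-.0477,.14),13.2,1); yawnow()
E
```

```text
t 2.53 tcp [ 0.4376 -0.0472  0.0499] grip 0.0092 F [-0.4  3.1  8.2]
row [-0.36   0.011  0.001  0.009  0.001  0.011] | mm 90.12640889946998 deg 0.4126658637653018
tool x [ 0.0053  0.0017 -1.    ] jaw z [-2.328e-01  9.725e-01  4.000e-04] yaw if s=+1 13.46 s=-1 -166.54 q [-0.109  0.295 -0.444  0.826  0.002 -0.344]
```

apply_moves --targets '[-0.04, 0, 0, 0, 0, 0, 0, -0.12, 0, 0, 0, 0, 0, 0, -0.24, 0, 0, 0, 0, 0, 0, -0.36, 0, 0, 0, 0, 0, 0, -0.4, 0, 0, 0, 0, 0, 0, -0.4, 0, 0, 0, 0, 0, 0, -0.4, 0, 0, 0, 0, 0, 0]'

```text
clock: 3.12
eef_pos: [0.4357, -0.0482, 0.1481]
tool_rot: [0.556, -0.438, -0.554, -0.438]
ft_force: [-0.6, -0.9, -5.0]
grip_width: 0.0089
```

```bash
cat > hp.py <<'E'
from w import *
# holder pose in world/tool from wrist cloud: block underside hidden, use fin top & block top plane
def inhand(tag,col="yellow"):
    o=bot.get_obs(); p,d,P=wrist(tag); T=toolT(o)
    m=masks(p)[col]
    Q=(P-T[:3,3])@T[:3,:3]   # tool coords
    f=m&(abs(Q[...,0])<.05)&(abs(Q[...,2])<.06)
    print("fin tool x range",np.nanpercentile(Q[f][:,0],[2,50,98]).round(4),"y",np.nanpercentile(Q[f][:,1],[1,99]).round(4),"z",np.nanpercentile(Q[f][:,2],[2,50,98]).round(4))
    return p,d,P,Q
E
python3 - <<'E'
from hp import *
plan((.6,-.0,.14),13.2,1); yawnow()
p,d,P,Q=inhand("w2")
# block top points: tool x approx .0..0.03, |z|<.04
for u,v in [(230,200),(255,180),(325,200),(300,180)]: print(u,v,Q[v,u].round(4))
E
```

```text
t 3.12 tcp [ 0.4357 -0.0482  0.1481] grip 0.0089 F [-0.6 -0.9 -5. ]
row [ 0.034 -0.684  0.035  0.007 -0.002  0.003] | mm 171.46335208647605 deg 0.2295081513505003
tool x [ 1.8e-03 -5.0e-04 -1.0e+00] jaw z [-2.318e-01  9.728e-01 -9.000e-04] yaw if s=+1 13.4 s=-1 -166.6 q [-0.11   0.176 -0.303  1.09  -0.    -0.344]
fin tool x range [-0.028  -0.0266 -0.0036] y [-0.0231  0.0267] z [-0.0051 -0.0006  0.0042]
230 200 [ 0.0421  0.0227 -0.0252]
255 180 [ 0.0099  0.0405 -0.01  ]
325 200 [0.0412 0.023  0.0243]
300 180 [0.0088 0.0407 0.0091]
```

View pics/w2.png

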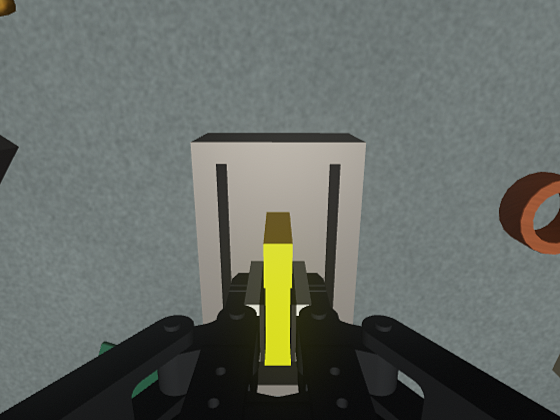

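```bash
python3 - <<'E'
from h import *
plan((.595,.121,.135),-5.7,1)
E
```

```text
t 3.17 tcp [ 0.4346 -0.0481  0.147 ] grip 0.009 F [-0.5 -0.  -3.1]
row [ 0.047 -0.781  0.509  0.667 -0.    -0.002] | mm 233.35641872836104 deg 19.103988239163872
```

apply_moves --targets '[0.0, -0.1, 0.06, 0.08, 0, 0, 0, 0.01, -0.2, 0.13, 0.17, 0, 0, 0, 0.02, -0.3, 0.2, 0.25, 0, 0, 0, 0.03, -0.4, 0.26, 0.34, 0, 0, 0, 0.04, -0.5, 0.32, 0.43, 0, 0, 0, 0.045, -0.6, 0.39, 0.51, 0, 0, 0, 0.047, -0.7, 0.45, 0.6, 0, 0, 0, 0.047, -0.781, 0.509, 0.667, 0, 0, 0, 0.047, -0.781, 0.509, 0.667, 0, 0, 0, 0.047, -0.781, 0.509, 0.667, 0, 0, 0]'

```text
clock: 4.0
eef_pos: [0.5948, 0.1218, 0.1327]
tool_rot: [-0.474, 0.525, 0.476, 0.522]
ft_force: [0.2, -1.1, -4.0]
grip_width: 0.0089
```

```bash
cat > look.py <<'E'
from m import *
from hp import *
def look(tag,crop=None):
    out={}
    for n in ("top","side"):
        p,d=bot.camera(n); out[n]=(p,d,cloud(n,d))
    return out
E
python3 - <<'E'
from look import *
plan((.6072,.1199,.113),-5.7,1); yawnow()
inhand("w3")
L=look("a")
t=L["top"][0][100:230,180:300]; s=L["side"][0][110:230,230:350]
im=np.hstack([cv2.resize(t,(390,420),interpolation=2),cv2.resize(s,(400,420),interpolation=2)]); cv2.imwrite("pics/l1.png",im[:,:,::-1])
E
```

```text
t 4.0 tcp [0.5948 0.1218 0.1327] grip 0.0089 F [ 0.2 -1.1 -4. ]
row [ 0.079 -0.05  -0.003  0.005 -0.004 -0.009] | mm 23.336010936396924 deg 0.314719621611179
tool x [-0.0048 -0.0013 -1.    ] jaw z [ 0.097   0.9953 -0.0018] yaw if s=+1 -5.57 s=-1 174.43 q [ 0.202  0.511  0.143  1.207 -0.     0.299]
fin tool x range [-0.0279 -0.0265 -0.0013] y [-0.0231  0.0266] z [-0.0046 -0.0001  0.0047]
```

View pics/l1.png

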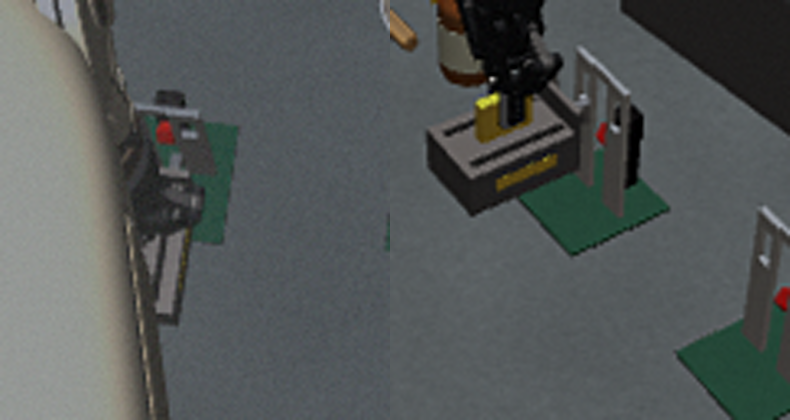

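```bash
cat > rel.py <<'E'
from look import *
def rel(cen,po,yaw,zb,col=None):
    # holder block top points in post frame, from side camera
    p,d=bot.camera("side"); P=cloud("side",d); o=bot.get_obs()
    t=np.radians(yaw); c,s=np.cos(t),np.sin(t)
    q=P-np.array([*po,0]); X=c*q[...,0]+s*q[...,1]; Y=-s*q[...,0]+c*q[...,1]
    k=(X>-.2)&(X<.02)&(abs(Y)<.06)&(abs(P[...,2]-zb)<.007)
    print("blocktop z med",np.median(P[k][:,2]).round(4),"X",np.percentile(X[k],[1,99]).round(4),"Y",np.percentile(Y[k],[1,99]).round(4),k.sum())
    r=cv2.minAreaRect(np.stack([X[k],Y[k]],1).astype(np.float32)*1000); print(r)
    A=np.c_[X[k],Y[k],np.ones(k.sum())]; cf=np.linalg.lstsq(A,P[k][:,2],rcond=None)[0]; print("slopes deg",np.degrees(cf[:2]).round(2))
    if col:
        m=masks(p)[col]&(X>-.15)&(X<0)&(abs(Y)<.02)&(P[...,2]>zb+.03)
        print("fin X",np.percentile(X[m],[2,98]).round(4),"Y",np.percentile(Y[m],[2,50,98]).round(4),"z",np.percentile(P[m][:,2],[2,98]).round(4))
    # uprights
    k=(abs(X)<.008)&(abs(Y)<.06)&(P[...,2]>.1)&(P[...,2]<.135); print("upright X med",np.median(X[k]).round(4),"Y ext",np.percentile(Y[k],[1,99]).round(4))
    R_=np.array(o["eef_pos"][:2])-po; print("tcp post frame",(c*R_[0]+s*R_[1]).round(4),(-s*R_[0]+c*R_[1]).round(4),o["eef_pos"][2].round(4))
    return p
E
python3 - <<'E'
from rel import *
rel(0,(.690,.1116),-5.7,.124,"yellow")
E
```

```text
blocktop z med 0.1235 X [-0.1542  0.004 ] Y [-0.0392  0.0345] 599
((-74.98597717285156, -0.07099533081054688), (163.41725158691406, 80.2752456665039), 0.029601367190480232)
slopes deg [0.49 0.39]
fin X [-0.122 -0.105] Y [-0.0081 -0.0029  0.0034] z [0.1555 0.1616]
upright X med 0.0015 Y ext [-0.0394  0.0347]
tcp post frame -0.0958 -0.0011 0.1348
```

apply_moves --targets '[0.03, 0, 0, 0, 0, 0, 0, 0.06, 0, 0, 0, 0, 0, 0, 0.08, 0, 0, 0, 0, 0, 0, 0.08, -0.03, 0, 0, 0, 0, 0, 0.08, -0.06, 0, 0, 0, 0, 0, 0.08, -0.08, 0, 0, 0, 0, 0, 0.08, -0.1, 0, 0, 0, 0, 0, 0.08, -0.12, 0, 0, 0, 0, 0, 0.08, -0.12, 0, 0, 0, 0, 0]'

```text
clock: 4.95
eef_pos: [0.6272, 0.118, 0.116]
tool_rot: [-0.475, 0.524, 0.474, 0.525]
ft_force: [0.2, 0.1, -3.9]
grip_width: 0.0087
```

```bash
python3 - <<'E'
from rel import *
o=bot.get_obs(); print(o["ft_force"],o["ft_torque"]);yawnow()
p=rel(0,(.690,.1116),-5.7,.104,"yellow")
cv2.imwrite("pics/l2.png",cv2.resize(p[110:230,230:350,::-1],None,fx=5,fy=5,interpolation=2))
E
```

```text
[ 0.19090214  0.12048752 -3.85801191] [-0.06077527  0.02969622 -0.00776658]
tool x [ 1.6e-03  1.0e-04 -1.0e+00] jaw z [9.95e-02 9.95e-01 3.00e-04] yaw if s=+1 -5.71 s=-1 174.29 q [ 0.186  0.578  0.21   1.202 -0.     0.286]
blocktop z med 0.105 X [-0.1211  0.004 ] Y [-0.0391  0.035 ] 569
((-57.02680206298828, -2.3450241088867188), (77.30364227294922, 130.96112060546875), 88.47985076904297)
slopes deg [0.66 1.75]
fin X [-0.0888 -0.0711] Y [-0.006  -0.001   0.0048] z [0.1382 0.1444]
upright X med 0.0016 Y ext [-0.0391  0.0217]
tcp post frame -0.0639 0.0001 0.1158
```

View pics/l2.png

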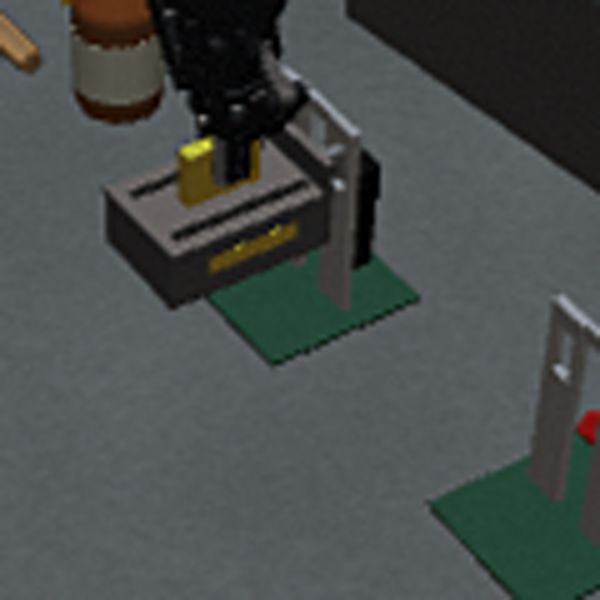

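apply_moves --targets '[0.004, -0.015, 0, 0, 0, 0, 0, 0.004, -0.03, 0, 0, 0, 0, 0, 0.004, -0.045, 0, 0, 0, 0, 0, 0.004, -0.05, 0, 0, 0, 0, 0, 0.004, -0.05, 0, 0, 0, 0, 0]'

```text
clock: 5.42
eef_pos: [0.6379, 0.1168, 0.1146]
tool_rot: [-0.474, 0.524, 0.475, 0.524]
ft_force: [-0.3, 0.6, -3.9]
grip_width: 0.009
```

```bash
python3 - <<'E'
from rel import *
o=bot.get_obs(); print(o["ft_force"],o["ft_torque"]);yawnow()
p=rel(0,(.690,.1116),-5.7,.104,"yellow")
inhand("w4")
cv2.imwrite("pics/l3.png",cv2.resize(p[110:230,230:350,::-1],None,fx=5,fy=5,interpolation=2))
E
```

```text
[-0.28012393  0.58783336 -3.92819983] [0.02351889 0.21218261 0.02692485]
tool x [-0.001 -0.    -1.   ] jaw z [ 9.910e-02  9.951e-01 -1.000e-04] yaw if s=+1 -5.69 s=-1 174.31 q [0.181 0.601 0.247 1.218 0.    0.28 ]
blocktop z med 0.1038 X [-0.1107  0.0012] Y [-0.0388  0.0348] 530
((-49.69936752319336, -2.3845901489257812), (78.13414764404297, 123.87781524658203), 87.35295104980469)
slopes deg [0.18 0.63]
fin X [-0.0859 -0.0605] Y [-0.0058 -0.0001  0.0124] z [0.1381 0.3262]
upright X med -0.0041 Y ext [-0.0398  0.0215]
tcp post frame -0.0524 0.0 0.1147
fin tool x range [-0.0279 -0.0265 -0.001 ] y [-0.0233  0.0266] z [-0.0046 -0.0001  0.0047]
```

View pics/l3.png

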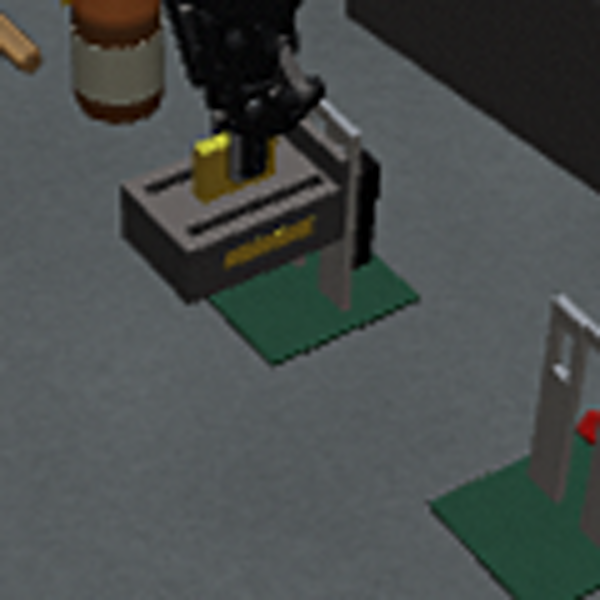

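apply_moves --targets '[0, -0.008, 0, 0, 0, 0, 0, 0, -0.014, 0, 0, 0, 0, 0, 0, -0.014, 0, 0, 0, 0, 0]'

```text
clock: 5.77
eef_pos: [0.6379, 0.1168, 0.1148]
tool_rot: [-0.473, 0.526, 0.477, 0.522]
ft_force: [-10.3, -0.7, 1.7]
grip_width: 0.0086
```

apply_moves --targets '[0.02, 0.003, 0, 0, 0, 0, 0, 0.04, 0.003, 0, 0, 0, 0, 0, 0.06, 0.003, 0, 0, 0, 0, 0, 0.075, 0.003, 0, 0, 0, 0, 0, 0.085, 0.003, 0, 0, 0, 0, 0, 0.095, 0.003, 0, 0, 0, 0, 0, 0.1, 0.003, 0, 0, 0, 0, 0]'

```text
clock: 6.35
eef_pos: [0.6383, 0.1172, 0.0947]
tool_rot: [-0.474, 0.524, 0.476, 0.524]
ft_force: [-19.0, 0.3, 26.7]
grip_width: 0.0088
```

```bash
python3 - <<'E'
from rel import *
o=bot.get_obs(); print(o["ft_force"],o["ft_torque"]);yawnow()
p=rel(0,(.690,.1116),-5.7,.085,"yellow")
inhand("w5")
cv2.imwrite("pics/l4.png",cv2.resize(p[110:230,230:350,::-1],None,fx=5,fy=5,interpolation=2))
E
```

```text
[-19.0245535    0.33431315  26.70027777] [-0.25106115  3.42310771 -0.07839543]
tool x [-0.0021  0.0012 -1.    ] jaw z [0.0983 0.9952 0.001 ] yaw if s=+1 -5.64 s=-1 174.36 q [0.181 0.617 0.222 1.177 0.002 0.279]
blocktop z med 0.084 X [-0.1106  0.0027] Y [-0.0381  0.0363] 521
((-48.341678619384766, -0.41998291015625), (79.2061996459961, 126.15057373046875), 89.52879333496094)
slopes deg [0.83 0.88]
fin X [-0.0808 -0.0599] Y [-0.0063 -0.0009  0.0041] z [0.1178 0.1266]
upright X med 0.0011 Y ext [-0.0405  0.0118]
tcp post frame -0.052 0.0005 0.0947
fin tool x range [-0.0281 -0.0266 -0.0031] y [-0.0226  0.027 ] z [-0.0046 -0.0001  0.0047]
```

View pics/l4.png

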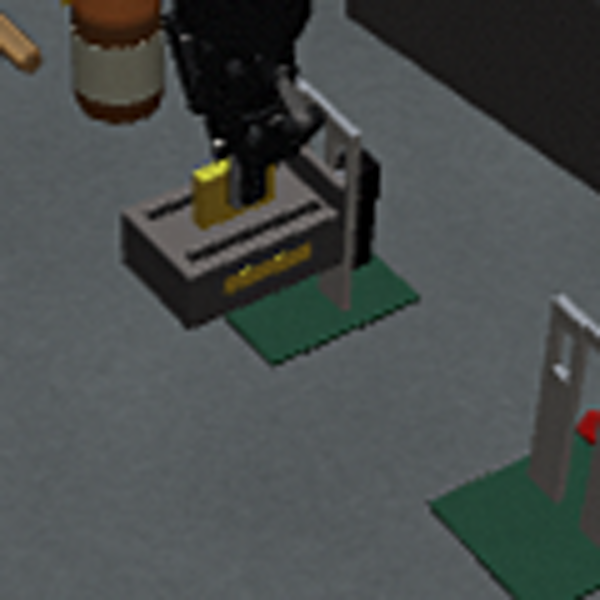

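apply_moves --targets '[-0.03, 0.008, 0, 0, 0, 0, 0, -0.045, 0.008, 0, 0, 0, 0, 0, -0.045, 0.008, 0, 0, 0, 0, 0]'

```text
clock: 6.7
eef_pos: [0.6378, 0.1168, 0.0994]
tool_rot: [-0.474, 0.525, 0.475, 0.523]
ft_force: [-1.4, 0.8, -9.0]
grip_width: 0.0091
```

```bash
python3 - <<'E'
from rel import *
o=bot.get_obs(); print(o["ft_force"],o["ft_torque"],o["eef_pos"])
p=rel(0,(.690,.1116),-5.7,.085,"yellow")
inhand("w6")
E
```

```text
[-1.39904932  0.75190701 -8.95679972] [0.14296153 0.38796212 0.0592671 ] [0.63776289 0.11680952 0.09936572]
blocktop z med 0.0882 X [-0.1124  0.0005] Y [-0.0383  0.0346] 510
((-52.92853927612305, -0.8726806640625), (77.40501403808594, 119.91588592529297), 89.64892578125)
slopes deg [-0.49  1.94]
fin X [-0.0799 -0.0607] Y [-0.0069 -0.0025  0.0053] z [0.122  0.1282]
upright X med 0.0001 Y ext [-0.0397  0.0098]
tcp post frame -0.0524 0.0 0.0994
fin tool x range [-0.0284 -0.0264  0.0026] y [-0.023   0.0277] z [-0.0047 -0.0001  0.0046]
```

apply_moves --targets '[-0.012, 0, 0, 0, 0, 0, 0, -0.012, 0, 0, 0, 0, 0, 0, -0.012, 0, 0, 0, 0, 0, 0]'

```text
clock: 7.05
eef_pos: [0.6376, 0.1167, 0.1041]
tool_rot: [-0.474, 0.525, 0.475, 0.523]
ft_force: [-4.7, 1.0, -4.7]
grip_width: 0.0089
```

apply_moves --targets '[0.02, 0.004, 0, 0, 0, 0, 0, 0.04, 0.006, 0, 0, 0, 0, 0, 0.055, 0.008, 0, 0, 0, 0, 0, 0.065, 0.008, 0, 0, 0, 0, 0, 0.065, 0.008, 0, 0, 0, 0, 0]'

```text
clock: 7.47
eef_pos: [0.6381, 0.1172, 0.0946]
tool_rot: [-0.476, 0.522, 0.473, 0.526]
ft_force: [-11.7, 0.1, 16.1]
grip_width: 0.009
```

```bash
python3 - <<'E'
from rel import *
o=bot.get_obs(); print(o["ft_force"],o["ft_torque"],o["eef_pos"]); yawnow()
p=rel(0,(.690,.1116),-5.7,.085,"yellow")
inhand("w7")
cv2.imwrite("pics/l5.png",cv2.resize(p[110:230,230:350,::-1],None,fx=5,fy=5,interpolation=2))
E
```

```text
[-11.70321818   0.14145097  16.14381198] [-0.29801729  1.88364671 -0.03351159] [0.63809199 0.11724779 0.09455211]
tool x [ 6.6e-03  9.0e-04 -1.0e+00] jaw z [0.099  0.9951 0.0015] yaw if s=+1 -5.68 s=-1 174.32 q [ 0.182  0.61   0.209  1.163 -0.     0.281]
blocktop z med 0.0835 X [-0.1106  0.0008] Y [-0.0389  0.0359] 496
((-48.72107696533203, -1.7940902709960938), (77.17643737792969, 127.0318603515625), 89.13428497314453)
slopes deg [1.06 0.88]
fin X [-0.0805 -0.0592] Y [-0.0076 -0.0016  0.0074] z [0.1165 0.1225]
upright X med 0.0012 Y ext [-0.0394  0.0196]
tcp post frame -0.0522 0.0004 0.0946
fin tool x range [-0.0279 -0.0264 -0.0012] y [-0.0223  0.0272] z [-0.0046 -0.0001  0.0046]
```

View pics/l5.png

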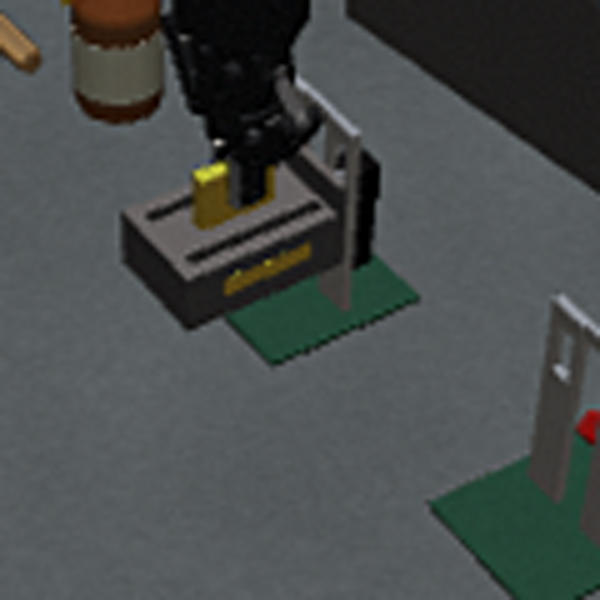

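View pics/w7.png

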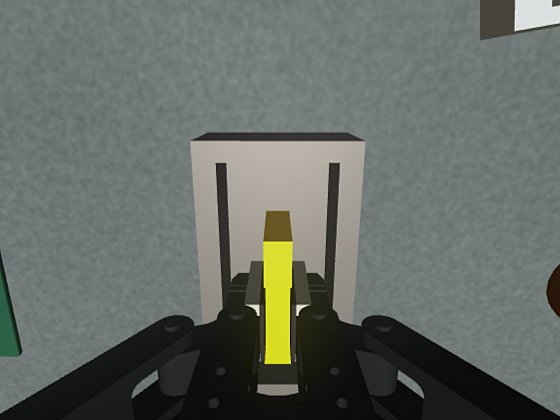

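apply_moves --targets '[0.012, 0, 0, 0, 0, 0, 0, 0.024, 0, 0, 0, 0, 0, 0, 0.03, 0, 0, 0, 0, 0, 0]'

```text
clock: 7.82
eef_pos: [0.638, 0.1173, 0.0941]
tool_rot: [-0.477, 0.521, 0.473, 0.527]
ft_force: [-29.1, -3.0, 53.1]
grip_width: 0.0088
```

```bash
python3 - <<'E'
from rel import *
o=bot.get_obs(); print(o["ft_force"],o["ft_torque"],o["eef_pos"]); yawnow()
p=rel(0,(.690,.1116),-5.7,.085,"yellow")
inhand("w8")
E
```

```text
[-29.09662224  -2.97436655  53.07013374] [-0.93972805  5.16721992 -0.02869271] [0.6379849  0.11730304 0.0941248 ]
tool x [ 0.0101  0.0016 -0.9999] jaw z [0.0989 0.9951 0.0026] yaw if s=+1 -5.68 s=-1 174.32 q [ 0.182  0.608  0.203  1.156 -0.     0.281]
blocktop z med 0.0833 X [-0.1106  0.0032] Y [-0.0389  0.0354] 504
((-47.21139907836914, -1.3889312744140625), (79.09010314941406, 128.27088928222656), 89.90626525878906)
slopes deg [1.03 1.01]
fin X [-0.0831 -0.0603] Y [-0.0053 -0.0011  0.0116] z [0.117  0.2521]
upright X med 0.0009 Y ext [-0.0386  0.0118]
tcp post frame -0.0523 0.0005 0.0942
fin tool x range [-0.028  -0.0265  0.002 ] y [-0.0228  0.0272] z [-0.0046 -0.0001  0.0047]
```

apply_moves --targets '[-0.03, 0.004, 0, 0, 0, 0, 0, -0.06, 0.006, 0, 0, 0, 0, 0, -0.07, 0.008, 0, 0, 0, 0, 0, -0.07, 0.008, 0, 0, 0, 0, 0]'

```text
clock: 8.25
eef_pos: [0.6362, 0.1171, 0.0981]
tool_rot: [-0.475, 0.524, 0.474, 0.525]
ft_force: [1.7, 0.8, -4.2]
grip_width: 0.0088
```

```bash
python3 - <<'E'
from rel import *
o=bot.get_obs(); print(o["ft_force"],o["ft_torque"],o["eef_pos"]); yawnow()
p=rel(0,(.690,.1116),-5.7,.085,"yellow")
E
```

```text
[ 1.67877922  0.78535829 -4.23349975] [-0.00413436 -0.31679965 -0.0630708 ] [0.63623313 0.11709883 0.09814533]
tool x [ 0.0027  0.     -1.    ] jaw z [9.94e-02 9.95e-01 3.00e-04] yaw if s=+1 -5.71 s=-1 174.29 q [ 0.182  0.607  0.213  1.174 -0.     0.282]
blocktop z med 0.0869 X [-0.1136  0.0014] Y [-0.038   0.0356] 547
((-54.62755584716797, 1.0944747924804688), (79.46077728271484, 120.40452575683594), 89.95054626464844)
slopes deg [-0.23  1.34]
fin X [-0.0817 -0.0336] Y [-0.013  -0.0012  0.0055] z [0.1216 0.2231]
upright X med 0.001 Y ext [-0.0398  0.0146]
tcp post frame -0.054 0.0001 0.0981
```

apply_moves --targets '[-0.008, 0, 0, 0, 0, 0, 0, -0.008, 0, 0, 0, 0, 0, 0]'

```text
clock: 8.47
eef_pos: [0.6362, 0.117, 0.0987]
tool_rot: [-0.475, 0.524, 0.474, 0.525]
ft_force: [6.1, -0.2, -10.8]
grip_width: 0.0086
```

apply_moves --targets '[-0.008, 0, 0, 0, 0, 0, 0, -0.008, 0, 0, 0, 0, 0, 0]'

```text
clock: 8.63
eef_pos: [0.6358, 0.117, 0.1007]
tool_rot: [-0.475, 0.524, 0.474, 0.524]
ft_force: [4.5, -0.2, -6.2]
grip_width: 0.0087
```

apply_moves --targets '[-0.008, 0, 0, 0, 0, 0, 0, -0.008, 0, 0, 0, 0, 0, 0]'

```text
clock: 8.8
eef_pos: [0.6355, 0.117, 0.1029]
tool_rot: [-0.475, 0.524, 0.474, 0.524]
ft_force: [4.6, 0.0, -11.4]
grip_width: 0.0089
```

apply_moves --targets '[0.0, -0.008, 0, 0, 0, 0.05, 0, 0.02, -0.008, 0, 0, 0, 0.06, 0, 0.04, -0.008, 0, 0, 0, 0.06, 0, 0.052, -0.008, 0, 0, 0, 0.06, 0, 0.058, -0.008, 0, 0, 0, 0.06, 0, 0.058, -0.008, 0, 0, 0, 0.06, 0]'

```text
clock: 9.3
eef_pos: [0.6362, 0.1173, 0.0933]
tool_rot: [-0.467, 0.531, 0.482, 0.518]
ft_force: [-9.7, -1.1, 13.9]
grip_width: 0.0091
```

```bash
python3 - <<'E'
from rel import *
o=bot.get_obs(); print(o["ft_force"],o["ft_torque"],o["eef_pos"]); yawnow()
p=rel(0,(.690,.1116),-5.7,.085,"yellow")
p,d=bot.camera("top"); cv2.imwrite("pics/t5.png",cv2.resize(p[100:230,180:320,::-1],None,fx=5,fy=4.5,interpolation=2))
E
```

```text
[-9.73305598 -1.06478676 13.92752212] [-0.21645445  1.64099525 -0.06873776] [0.63624191 0.11726062 0.09329245]
tool x [-0.028   0.0035 -0.9996] jaw z [9.880e-02 9.951e-01 7.000e-04] yaw if s=+1 -5.67 s=-1 174.33 q [0.178 0.634 0.248 1.211 0.008 0.277]
blocktop z med 0.0823 X [-0.1111  0.0013] Y [-0.0391  0.0355] 476
((-46.62438201904297, -3.365753173828125), (76.8273696899414, 132.02630615234375), 86.50969696044922)
slopes deg [ 1.49 -0.01]
fin X [-0.0803 -0.062 ] Y [-0.0063 -0.0018  0.0054] z [0.1157 0.1233]
upright X med 0.0012 Y ext [-0.0386  0.0132]
tcp post frame -0.0541 0.0003 0.0933
```

View pics/t5.png

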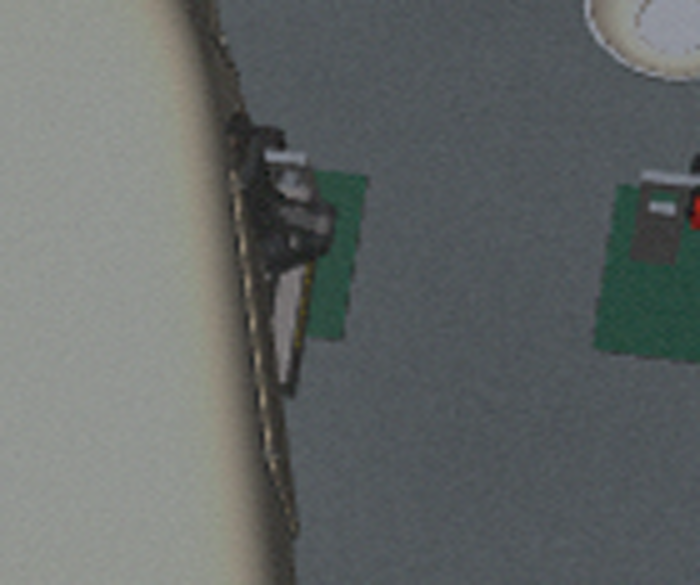

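```bash
cat >> hp.py <<'E'
def tilt(P,zlo,zhi,cen):
    z=P[...,2]; k=(z>zlo)&(z<zhi)&(np.hypot(P[...,0]-cen[0],P[...,1]-cen[1])<.08)
    q=P[k]
    for _ in range(6):
        A=np.c_[q[:,0]-cen[0],q[:,1]-cen[1],np.ones(len(q))]; cf=np.linalg.lstsq(A,q[:,2],rcond=None)[0]; e=q[:,2]-A@cf; q=q[abs(e)<max(.0015,2*e.std())]
    print("plane at cen z %.4f slopes deg x %.2f y %.2f n %d"%(cf[2],*np.degrees(cf[:2]),len(q)))
    return q
E
python3 - <<'E'
from rel import *
p,d,P,Q=inhand("w9"); q=tilt(P,.076,.094,(.636,.117))
print(np.percentile(q,[1,99],axis=0))
E
```

```text
fin tool x range [-0.0286 -0.0261  0.0015] y [-0.0217  0.0274] z [-0.0046 -0.0001  0.0046]
plane at cen z 0.0838 slopes deg x 1.68 y -0.20 n 17259
[[0.5796772  0.08156572 0.0812032 ]
 [0.66149132 0.15621358 0.08503493]]
```

View pics/w9.png

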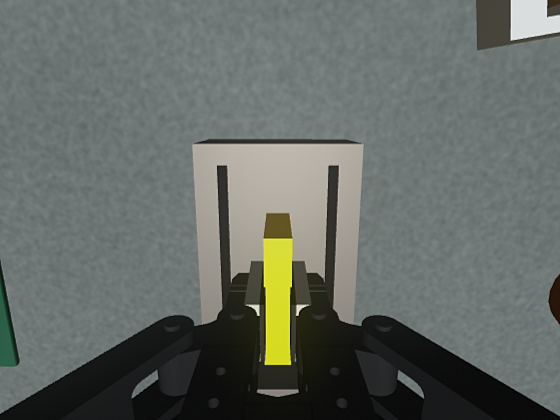

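apply_moves --targets '[-0.02, 0.0, 0, 0, 0, 0, 0, -0.035, 0, 0, 0, 0, 0, 0, -0.035, 0, 0, 0, 0, 0, 0]'

```text
clock: 9.7
eef_pos: [0.6367, 0.117, 0.0958]
tool_rot: [-0.466, 0.532, 0.483, 0.516]
ft_force: [1.5, -0.0, -9.6]
grip_width: 0.0088
```

```bash
python3 - <<'E'
from rel import *
o=bot.get_obs(); print(o["ft_force"],o["ft_torque"],o["eef_pos"]); yawnow()
p,d,P,Q=inhand("w10"); q=tilt(P,.076,.1,(.636,.117))
E
```

```text
[ 1.51913830e+00 -4.71955200e-03 -9.58203799e+00] [ 0.11556956 -0.26282842  0.04599104] [0.63671782 0.11698088 0.09583528]
tool x [-0.0317  0.0028 -0.9995] jaw z [ 9.900e-02  9.951e-01 -3.000e-04] yaw if s=+1 -5.68 s=-1 174.32 q [0.178 0.636 0.258 1.224 0.008 0.277]
fin tool x range [-0.0283 -0.0262 -0.0014] y [-0.022   0.0274] z [-0.0046 -0.0001  0.0045]
plane at cen z 0.0863 slopes deg x 0.91 y -0.08 n 17328
```

apply_moves --targets '[-0.012, 0.0, 0, 0, 0, 0, 0, -0.016, 0, 0, 0, 0, 0, 0, -0.016, 0, 0, 0, 0, 0, 0]'

```text
clock: 10.0
eef_pos: [0.636, 0.1165, 0.099]
tool_rot: [-0.466, 0.533, 0.483, 0.516]
ft_force: [3.4, -0.9, -19.5]
grip_width: 0.0087
```

```bash
python3 - <<'E'
from rel import *
o=bot.get_obs(); print(o["ft_force"],o["ft_torque"],o["eef_pos"]); yawnow()
p,d,P,Q=inhand("w11"); q=tilt(P,.076,.11,(.636,.117))
E
```

```text
[  3.42522691  -0.85904153 -19.47225717] [ 0.11031053 -0.40188218 -0.02334931] [0.63597124 0.11648661 0.09901398]
tool x [-0.0345  0.0019 -0.9994] jaw z [ 0.0994  0.9951 -0.0015] yaw if s=+1 -5.7 s=-1 174.3 q [0.177 0.635 0.264 1.234 0.008 0.277]
fin tool x range [-0.0277 -0.0262 -0.002 ] y [-0.0223  0.0272] z [-0.0047 -0.0001  0.0045]
plane at cen z 0.0894 slopes deg x -1.38 y 0.11 n 17743
```

apply_moves --targets '[0.012, 0.0, 0, 0, 0, 0, 0, 0.02, 0, 0, 0, 0, 0, 0, 0.024, 0, 0, 0, 0, 0, 0, 0.024, 0, 0, 0, 0, 0, 0]'

```text
clock: 10.38
eef_pos: [0.6376, 0.1171, 0.0976]
tool_rot: [-0.467, 0.531, 0.482, 0.518]
ft_force: [-0.3, 0.3, -7.4]
grip_width: 0.0089
```

apply_moves --targets '[0, 0.0, 0, 0, 0, 0, 0.4, 0, 0, 0, 0, 0, 0, 0.4, 0, 0, 0, 0, 0, 0, 0.4, 0, 0, 0, 0, 0, 0, 0.4, 0, 0, 0, 0, 0, 0, 0.4, -0.06, 0, 0, 0, 0, 0, 0.4, -0.14, 0, 0, 0, 0, 0, 0.4, -0.3, 0, 0, 0, 0, 0, 0.4, -0.4, 0, 0, 0, 0, 0, 0.4, -0.5, 0.2, 0, 0, 0, -0.06, 0.4, -0.5, 0.3, 0, 0, 0, -0.06, 0.4, -0.5, 0.3, 0, 0, 0, -0.06, 0.4]'

```text
clock: 11.38
eef_pos: [0.56, 0.1243, 0.2243]
tool_rot: [-0.474, 0.525, 0.476, 0.522]
ft_force: [-0.4, -1.0, -0.3]
grip_width: 0.0345
```

```bash
python3 - <<'E'
from rel import *
o=bot.get_obs(); print(o["ft_force"],o["eef_pos"]); yawnow()
p,d,P=wrist("w12"); q=tilt(P,.076,.1,(.636,.117))
p=rel(0,(.690,.1116),-5.7,.085,"yellow")
t,_=bot.camera("top")
im=np.hstack([cv2.resize(t[100:230,180:300],(390,420),interpolation=2),cv2.resize(p[110:230,230:350],(400,420),interpolation=2)]); cv2.imwrite("pics/l6.png",im[:,:,::-1])
E
```

```text
[-0.366786   -1.00215245 -0.26864066] [0.55998825 0.12426293 0.22434626]
tool x [-5.1e-03 -2.0e-04 -1.0e+00] jaw z [ 9.740e-02  9.952e-01 -7.000e-04] yaw if s=+1 -5.59 s=-1 174.41 q [2.180e-01 3.950e-01 2.030e-01 1.384e+00 1.000e-03 3.150e-01]
plane at cen z 0.0829 slopes deg x 2.82 y -0.32 n 6431
blocktop z med 0.0819 X [-0.1112  0.0012] Y [-0.0384  0.035 ] 476
((-53.92075729370117, -2.448474884033203), (77.80542755126953, 115.76824951171875), 89.45490264892578)
slopes deg [2.95 0.93]
fin X [-0.0826 -0.0356] Y [-0.0068 -0.0022  0.0044] z [0.1154 0.1218]
upright X med 0.0008 Y ext [-0.0387  0.0375]
tcp post frame -0.1253 0.0002 0.2243
```

View pics/l6.png

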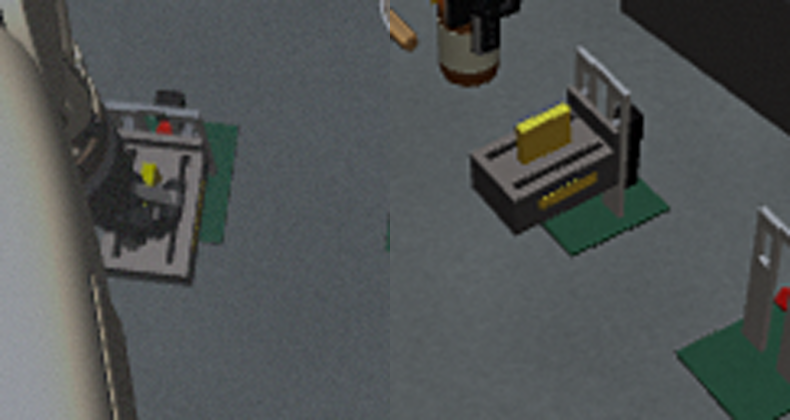

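View pics/w12.png

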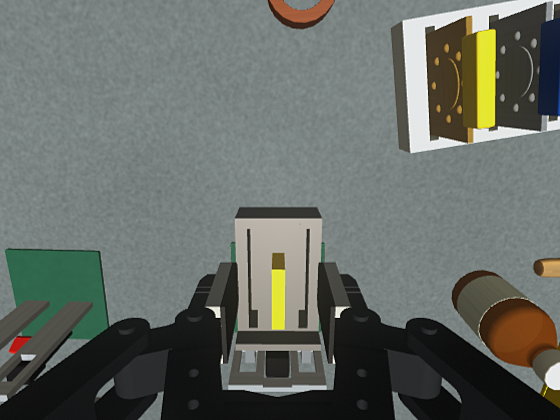

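```bash
python3 - <<'E'
from h import *
plan((.4822,-.309,.2),-22.5,1)
E
```

```text
t 11.53 tcp [0.5665 0.1242 0.2241] grip 0.0344 F [ 0.3 -0.3 -0.1]
row [ 0.095  0.165 -1.758  0.587  0.002  0.004] | mm 441.96186850366513 deg 16.83107404467171
```

apply_moves --targets '[0, 0.1, -0.9, 0.3, 0, 0, 0.4, 0, 0.1, -0.9, 0.3, 0, 0, 0.4, 0, 0.1, -0.9, 0.3, 0, 0, 0.4, 0, 0.1, -0.9, 0.3, 0, 0, 0.4, 0, 0.1, -0.9, 0.3, 0, 0, 0.4, 0, 0.1, -0.9, 0.3, 0, 0, 0.5, 0, 0.1, -0.9, 0.3, 0, 0, 0.5, 0, 0.1, -0.9, 0.3, 0, 0, 0.5]'

```text
clock: 12.2
eef_pos: [0.5199, -0.099, 0.2232]
tool_rot: [-0.433, 0.559, 0.433, 0.559]
ft_force: [0.3, 0.8, -0.2]
grip_width: 0.0425
```

```bash
python3 - <<'E'
from rel import *
for n in ("top","side"):
    p,d=bot.camera(n);P=cloud(n,d)
    m=masks(p)["red"]
    for nm,po,yaw in (("A",(.690,.1116),-5.7),("B",(.6745,-.1308),-7.0)):
        for src,pp,PP in (("now",p,P),("start",np.load(n+"0.npz")["p"],cloud(n,np.load(n+"0.npz")["d"]))):
            mm=masks(pp)["red"]; t=np.radians(yaw);q=PP-np.array([*po,0]);X=np.cos(t)*q[...,0]+np.sin(t)*q[...,1];Y=-np.sin(t)*q[...,0]+np.cos(t)*q[...,1]
            k=mm&(abs(X)<.05)&(abs(Y)<.05); print(n,nm,src,k.sum(),"X",np.percentile(X[k],[5,50,95]).round(4) if k.sum() else "", "z",np.percentile(PP[k][:,2],[5,50,95]).round(4) if k.sum() else "", "Y",np.median(Y[k]).round(4))
    if n=="top": holder(P,(.4822,-.309),"nick"); cv2.imwrite("pics/t6.png",cv2.resize(p[100:200,190:290,::-1],None,fx=6,fy=6,interpolation=2)); rect
plan((.4822,-.309,.2),-22.5,1)
E
```

```text
top A now 13 X [0.0043 0.0126 0.0205] z [0.0681 0.0772 0.0964] Y 0.0011
top A start 27 X [0.0039 0.0085 0.02  ] z [0.0654 0.0742 0.0814] Y 0.0009
top B now 0 X  z  Y nan
top B start 36 X [0.0035 0.0082 0.0218] z [0.0657 0.0726 0.0796] Y 0.0004
nick top40 [ 488.4 -311. ] [ 72.7 124.8] 67.2 786
nick fin [ 482.2 -307.8] [10.7 50.9] 66.49 [ 0.482  -0.3078]
side A now 0 X  z  Y nan
side A start 10 X [-0.0001  0.0054  0.0104] z [0.0661 0.0711 0.0884] Y 0.0019
side B now 16 X [0.0015 0.0069 0.0095] z [0.0687 0.0732 0.0833] Y 0.0009
side B start 16 X [0.0024 0.007  0.0114] z [0.0665 0.0719 0.0818] Y 0.0005
t 12.3 tcp [ 0.5199 -0.0971  0.2231] grip 0.0424 F [-0.5  0.1 -0.4]
row [ 0.092 -0.063 -0.859  0.287  0.001  0.001] | mm 216.42866392402902 deg 8.226172758777347
  return _methods._mean(a, axis=axis, dtype=dtype,
  ret = ret.dtype.type(ret / rcount)
```

View pics/t6.png

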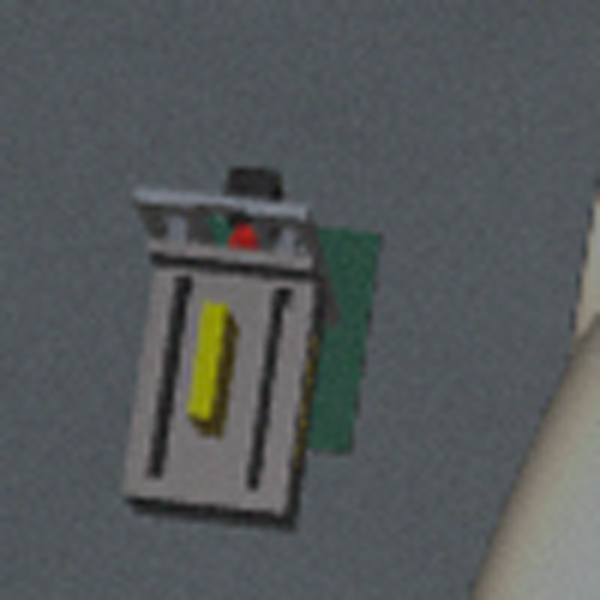

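```bash
python3 - <<'E'
from rel import *
z=np.load("top0.npz"); p,d=bot.camera("top");P=cloud("top",d);P0=cloud("top",z["d"]);p0=z["p"]
m=masks(p)["red"]; m0=masks(p0)["red"]
for v in range(134,149):
    for u in range(226,236):
        if m[v,u] or m0[v,u]: print(v,u,int(m0[v,u]),int(m[v,u]),P0[v,u].round(4),P[v,u].round(4))
E
```

```text
137 230 1 0 [0.7106 0.1126 0.0729] [0.712  0.1131 0.0696]
137 231 0 1 [0.7119 0.1103 0.0699] [0.7119 0.1104 0.0697]
138 229 1 1 [0.7079 0.1152 0.0725] [0.711  0.1165 0.0647]
138 230 1 1 [0.7093 0.113  0.0692] [0.7098 0.1132 0.0678]
138 231 1 1 [0.7106 0.1108 0.0659] [0.71   0.1106 0.0675]
139 229 1 1 [0.7022 0.1139 0.0797] [0.7035 0.1145 0.0764]
139 230 1 1 [0.7031 0.1116 0.0775] [0.7027 0.1114 0.0786]
139 231 1 1 [0.708  0.1108 0.0652] [0.7071 0.1105 0.0674]
139 232 1 0 [0.6884 0.1005 0.115 ] [0.689  0.1008 0.1134]
140 228 1 1 [0.7003 0.1169 0.0771] [0.6994 0.1165 0.0796]
140 229 1 1 [0.7005 0.1143 0.0767] [0.7006 0.1143 0.0766]
140 230 1 1 [0.6985 0.1108 0.0821] [0.6988 0.1109 0.0811]
140 231 1 1 [0.6997 0.1085 0.0791] [0.6999 0.1086 0.0785]
140 232 1 1 [0.7019 0.1067 0.0735] [0.7003 0.1061 0.0777]
141 228 1 0 [0.6995 0.1176 0.072 ] [0.6868 0.1123 0.1048]
141 229 1 0 [0.6982 0.1143 0.0755] [0.6976 0.1141 0.0769]
141 230 1 0 [0.6976 0.1114 0.0771] [0.6976 0.1114 0.0771]
141 231 1 0 [0.6971 0.1085 0.0784] [0.6973 0.1086 0.078 ]
141 232 1 0 [0.6981 0.1062 0.0761] [0.6978 0.1061 0.0768]
142 229 1 0 [0.6956 0.1143 0.0749] [0.6843 0.1096 0.1042]
142 230 1 0 [0.6963 0.1119 0.0732] [0.6837 0.1067 0.1059]
142 231 1 0 [0.6955 0.1089 0.0753] [0.6839 0.1042 0.1055]
142 232 1 0 [0.696  0.1064 0.0742] [0.6829 0.1012 0.1082]
143 229 1 0 [0.6943 0.1149 0.0707] [0.6811 0.1093 0.1054]
143 230 1 0 [0.6939 0.112  0.0719] [0.6817 0.1069 0.1039]
143 231 1 0 [0.6946 0.1095 0.0701] [0.6818 0.1044 0.1036]
143 232 1 0 [0.6936 0.1064 0.073 ] [0.6829 0.1022 0.1008]
143 233 1 0 [0.6968 0.1049 0.0648] [0.683  0.0996 0.1007]
```

The red catch on post A reads the same depth as at the start (rows 140–141 match), so gold is locked. Next is the nickel holder.

apply_moves --targets '[0.1, -0.063, -0.859, 0.287, 0, 0, 0.5, 0.15, -0.063, -0.859, 0.287, 0, 0, 0.5, 0.2, -0.063, -0.859, 0.287, 0, 0, 0.5, 0.24, -0.063, -0.859, 0.287, 0, 0, 0.5, 0.24, -0.063, -0.859, 0.287, 0, 0, 0.5, 0.24, -0.063, -0.859, 0.287, 0, 0, 0.5, 0.24, -0.063, -0.859, 0.287, 0, 0, 0.5, 0.24, -0.063, -0.859, 0.287, 0, 0, 0.5]'

```text
clock: 13.02
eef_pos: [0.4816, -0.3087, 0.1626]
tool_rot: [-0.392, 0.588, 0.393, 0.588]
ft_force: [-0.3, 0.6, -0.2]
grip_width: 0.0425
```

```bash
python3 - <<'E'
from rel import *
p,d,P=wrist("w20"); holder(P,(.482,-.308),"wrist")
m=masks(p)["blue"]&(abs(P[...,2]-.076)<.006)&(np.hypot(P[...,0]-.482,P[...,1]+.308)<.05); print(rect(P[m]))
plan((.4822,-.3087,.05),-22.7,1); yawnow()
E
```

```text
wrist top40 [ 490.7 -312.1] [ 72.1 124.5] 67.55 9768
wrist fin [ 483.9 -309.3] [ 9.5 50.3] 67.58 [ 0.483  -0.3089]
((484.0059509277344, -309.437744140625), (9.467667579650879, 50.16780471801758), 67.73716735839844)
t 13.07 tcp [ 0.4821 -0.3082  0.1633] grip 0.0428 F [ 0.2 -0.   1. ]
row [ 0.453 -0.001 -0.002  0.01   0.002 -0.001] | mm 113.26733414558679 deg 0.28206438186909116
tool x [ 1.e-04  9.e-04 -1.e+00] jaw z [3.814e-01 9.244e-01 9.000e-04] yaw if s=+1 -22.42 s=-1 157.58 q [-5.690e-01  4.190e-01  7.900e-02  1.231e+00  1.000e-03 -1.780e-01]
```

View pics/w20.png

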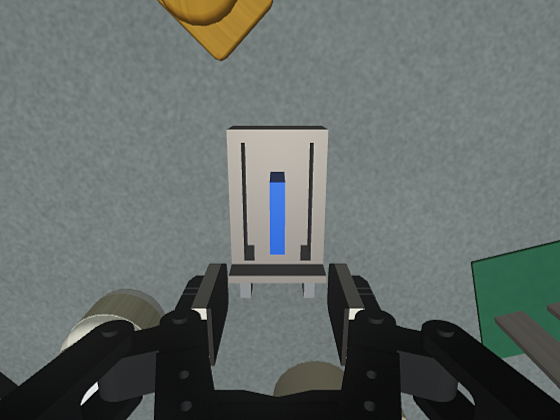

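apply_moves --targets '[0.2, -0.006, -0.002, 0, 0, 0, 0.5, 0.35, -0.006, -0.002, 0, 0, 0, 0.5, 0.445, -0.006, -0.002, 0, 0, 0, 0.5, 0.445, -0.006, -0.002, 0, 0, 0, 0.5, 0.445, -0.006, -0.002, 0, 0, 0, 0, 0.445, -0.006, -0.002, 0, 0, 0, 0, 0.445, -0.006, -0.002, 0, 0, 0, 0, 0.445, -0.006, -0.002, 0, 0, 0, 0, 0.445, -0.006, -0.002, 0, 0, 0, 0, 0.445, -0.006, -0.002, 0, 0, 0, 0]'

```text
clock: 13.9
eef_pos: [0.4851, -0.3108, 0.0552]
tool_rot: [-0.395, 0.586, 0.391, 0.589]
ft_force: [1.9, 3.2, 7.0]
grip_width: 0.0087
```

apply_moves --targets '[-0.04, 0, 0, 0, 0, 0, 0, -0.12, 0, 0, 0, 0, 0, 0, -0.24, 0, 0, 0, 0, 0, 0, -0.36, 0, 0, 0, 0, 0, 0, -0.4, 0, 0, 0, 0, 0, 0, -0.4, 0, 0, 0, 0, 0, 0, -0.4, 0, 0, 0, 0, 0, 0]'

```text
clock: 14.48
eef_pos: [0.4823, -0.3106, 0.1519]
tool_rot: [-0.393, 0.588, 0.393, 0.588]
ft_force: [-0.7, 0.2, -3.3]
grip_width: 0.009
```

```bash
python3 - <<'E'
from rel import *
p,d,P,Q=inhand("w21","blue"); o=bot.get_obs(); print(o["eef_pos"],o["ft_force"])
q=tilt(P,o["eef_pos"][2]-.02,o["eef_pos"][2]-.003,o["eef_pos"][:2])
c,s=np.cos(np.radians(-7)),np.sin(np.radians(-7)); X=-.105
plan((.6745+c*X,-.1308+s*X,.135),-7,1)
E
```

```text
fin tool x range [-0.0228 -0.0214 -0.0171] y [-0.0228  0.0266] z [-0.0042  0.0004  0.0051]
[ 0.48144122 -0.30999514  0.15047127] [-0.31901367 -0.10265145 -3.30496984]
plane at cen z 0.1373 slopes deg x -0.19 y 0.17 n 17191
t 14.53 tcp [ 0.4814 -0.31    0.1505] grip 0.0084 F [-0.3 -0.1 -3.3]
row [ 0.062 -0.034  0.845 -0.542  0.001 -0.005] | mm 212.11522479819803 deg 15.519979470189657
```

apply_moves --targets '[0.0, -0.005, 0.1, -0.07, 0, 0, 0, 0.01, -0.01, 0.2, -0.14, 0, 0, 0, 0.02, -0.015, 0.3, -0.2, 0, 0, 0, 0.03, -0.02, 0.4, -0.27, 0, 0, 0, 0.04, -0.025, 0.5, -0.33, 0, 0, 0, 0.04, -0.03, 0.6, -0.4, 0, 0, 0, 0.04, -0.034, 0.7, -0.46, 0, 0, 0, 0.04, -0.034, 0.8, -0.52, 0, 0, 0, 0.04, -0.034, 0.845, -0.542, 0, 0, 0, 0.04, -0.034, 0.845, -0.542, 0, 0, 0, 0.04, -0.034, 0.845, -0.542, 0, 0, 0]'

```text
clock: 15.45
eef_pos: [0.57, -0.1181, 0.14]
tool_rot: [-0.468, 0.53, 0.47, 0.528]
ft_force: [-0.0, 0.3, -3.2]
grip_width: 0.0084
```

```bash
python3 - <<'E'
from rel import *
yawnow();o=bot.get_obs(); print(o["eef_pos"],o["ft_force"])
p=rel(0,(.6745,-.1308),-7.0,o["eef_pos"][2]-.014,"blue")
p,d,P,Q=inhand("w22","blue")
c,s=np.cos(np.radians(-7)),np.sin(np.radians(-7)); X=-.105
plan((.6745+c*X,-.1308+s*X,.118),-7,1)
E
```

```text
tool x [-4.e-03 -2.e-04 -1.e+00] jaw z [ 1.206e-01  9.927e-01 -6.000e-04] yaw if s=+1 -6.93 s=-1 173.07 q [-2.040e-01  4.570e-01  7.500e-02  1.192e+00 -1.000e-03 -8.300e-02]
[ 0.57002566 -0.11812952  0.14000563] [-0.02797839  0.25093193 -3.17654474]
blocktop z med 0.1243 X [-0.1637  0.0033] Y [-0.0376  0.0358] 745
((-78.7649154663086, -0.4157829284667969), (78.609375, 171.97654724121094), 89.2242202758789)
slopes deg [1.11 0.7 ]
fin X [-0.1323 -0.1106] Y [-0.0053  0.0003  0.005 ] z [0.1568 0.163 ]
upright X med 0.0016 Y ext [-0.0379  0.0363]
tcp post frame -0.1052 -0.0009 0.1404
fin tool x range [-0.0229 -0.0215 -0.0181] y [-0.0229  0.0266] z [-0.0047 -0.      0.0047]
t 15.55 tcp [ 0.5701 -0.1193  0.1408] grip 0.0089 F [-0.2 -0.8 -3.2]
row [ 0.091 -0.     0.005 -0.002 -0.001 -0.005] | mm 22.8673583966463 deg 0.15163011527348538
```

apply_moves --targets '[0.03, 0, 0, 0, 0, 0, 0, 0.06, 0, 0, 0, 0, 0, 0, 0.086, 0, 0, 0, 0, 0, 0, 0.086, -0.03, 0, 0, 0, 0, 0, 0.086, -0.06, 0, 0, 0, 0, 0, 0.086, -0.09, 0, 0, 0, 0, 0, 0.086, -0.12, 0, 0, 0, 0, 0, 0.086, -0.14, 0, 0, 0, 0, 0, 0.086, -0.16, 0, 0, 0, 0, 0, 0.086, -0.16, 0, 0, 0, 0, 0]'

```text
clock: 16.38
eef_pos: [0.6123, -0.1235, 0.1206]
tool_rot: [-0.469, 0.529, 0.468, 0.53]
ft_force: [0.3, 1.1, -2.7]
grip_width: 0.0082
```

apply_moves --targets '[0, -0.015, 0, 0, 0, 0, 0, 0, -0.03, 0, 0, 0, 0, 0, 0, -0.045, 0, 0, 0, 0, 0, 0, -0.052, 0, 0, 0, 0, 0, 0, -0.052, 0, 0, 0, 0, 0]'

```text
clock: 16.8
eef_pos: [0.623, -0.1248, 0.1202]
tool_rot: [-0.468, 0.53, 0.469, 0.529]
ft_force: [-3.6, 1.4, -2.1]
grip_width: 0.0091
```

```bash
python3 - <<'E'
from rel import *
yawnow();o=bot.get_obs(); print(o["eef_pos"],o["ft_force"],o["ft_torque"])
p=rel(0,(.6745,-.1308),-7.0,o["eef_pos"][2]-.014,"blue")
cv2.imwrite("pics/l7.png",cv2.resize(p[150:270,280:400,::-1],None,fx=5,fy=5,interpolation=2))
E
```

```text
tool x [-2.3e-03  4.0e-04 -1.0e+00] jaw z [1.215e-01 9.926e-01 2.000e-04] yaw if s=+1 -6.98 s=-1 173.02 q [-0.198  0.572  0.213  1.213 -0.    -0.076]
[ 0.6229779  -0.12479119  0.12021489] [-3.56605287  1.39655494 -2.1132906 ] [ 0.10218646  0.50653914 -0.03811905]
blocktop z med 0.1045 X [-0.1104  0.0005] Y [-0.0375  0.0351] 633
((-52.51921463012695, 0.239654541015625), (77.0573501586914, 120.3496322631836), 89.84169006347656)
slopes deg [0.47 0.58]
fin X [-0.0788 -0.0582] Y [-0.0061 -0.0017  0.0046] z [0.1377 0.145 ]
upright X med -0.0036 Y ext [-0.0381  0.0087]
tcp post frame -0.0519 -0.0003 0.1202
```

View pics/l7.png

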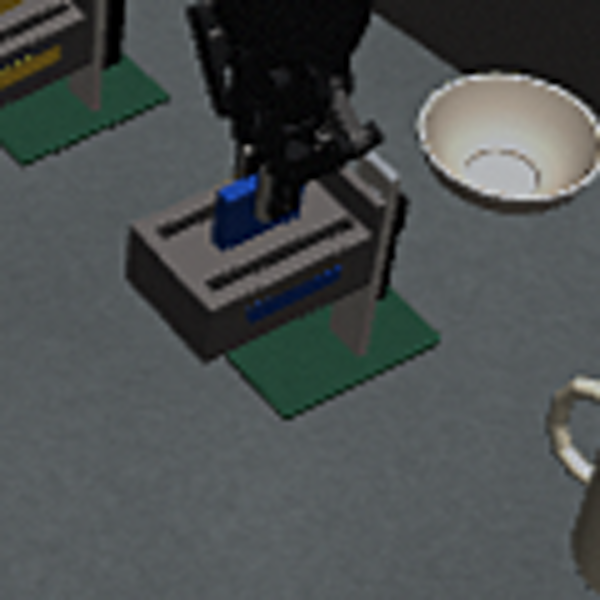

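apply_moves --targets '[0, -0.008, 0, 0, 0, 0, 0, 0.02, -0.006, 0, 0, 0, 0.02, 0, 0.04, -0.004, 0, 0, 0, 0.04, 0, 0.06, -0.002, 0, 0, 0, 0.06, 0, 0.075, 0, 0, 0, 0, 0.06, 0, 0.085, 0, 0, 0, 0, 0.06, 0, 0.095, 0.0, 0, 0, 0, 0.06, 0, 0.105, 0.0, 0, 0, 0, 0.06, 0, 0.105, 0, 0, 0, 0, 0.06, 0]'

```text
clock: 17.6
eef_pos: [0.6227, -0.1249, 0.0999]
tool_rot: [-0.461, 0.536, 0.476, 0.523]
ft_force: [-15.5, 2.7, 23.2]
grip_width: 0.0084
```

```bash
python3 - <<'E'
from rel import *
yawnow();o=bot.get_obs(); print(o["eef_pos"],o["ft_force"],o["ft_torque"])
p,d,P,Q=inhand("w23","blue"); tilt(P,.075,.1,o["eef_pos"][:2])
E
```

```text
tool x [-0.0284  0.0032 -0.9996] jaw z [ 1.218e-01  9.926e-01 -3.000e-04] yaw if s=+1 -6.99 s=-1 173.01 q [-0.197  0.607  0.218  1.21  -0.002 -0.075]
[ 0.62269398 -0.12492351  0.09985422] [-15.45295451   2.7006451   23.19548726] [ 0.49438808  2.7076848  -0.10902782]
fin tool x range [-0.0232 -0.0215 -0.0198] y [-0.0226  0.0269] z [-0.0045 -0.      0.0047]
plane at cen z 0.0854 slopes deg x 0.07 y -0.04 n 16855
```

apply_moves --targets '[0, 0.008, 0, 0, 0, 0, 0, 0.005, 0.012, 0, 0, 0, 0, 0, 0.005, 0.014, 0, 0, 0, 0, 0]'

```text
clock: 17.9
eef_pos: [0.6226, -0.1249, 0.0997]
tool_rot: [-0.463, 0.534, 0.474, 0.525]
ft_force: [-7.6, 2.1, 19.7]
grip_width: 0.0086
```

```bash
python3 - <<'E'
from rel import *
yawnow();o=bot.get_obs(); print(o["eef_pos"],o["ft_force"],o["ft_torque"])
p,d,P,Q=inhand("w24","blue"); tilt(P,.075,.1,o["eef_pos"][:2])
E
```

```text
tool x [-0.0208  0.0022 -0.9998] jaw z [ 1.216e-01  9.926e-01 -4.000e-04] yaw if s=+1 -6.98 s=-1 173.02 q [-0.197  0.601  0.207  1.197 -0.002 -0.075]
[ 0.62260013 -0.1248978   0.09970271] [-7.58296355  2.12627586 19.71801463] [ 0.30656232  1.16718249 -0.02049964]
fin tool x range [-0.023  -0.0215 -0.0199] y [-0.0226  0.0269] z [-0.0045 -0.      0.0047]
plane at cen z 0.0853 slopes deg x 0.24 y -0.06 n 16929
```

apply_moves --targets '[-0.02, 0.0, 0, 0, 0, 0, 0, -0.045, 0, 0, 0, 0, 0, 0, -0.06, 0, 0, 0, 0, 0, 0, -0.06, 0, 0, 0, 0, 0, 0]'

```text
clock: 18.28
eef_pos: [0.6202, -0.1245, 0.1077]
tool_rot: [-0.46, 0.537, 0.477, 0.522]
ft_force: [-1.5, -0.0, -2.1]
grip_width: 0.0086
```

```bash
python3 - <<'E'
from rel import *
yawnow();o=bot.get_obs(); print(o["eef_pos"],o["ft_force"],o["ft_torque"])
p,d,P,Q=inhand("w25","blue"); tilt(P,.075,.11,o["eef_pos"][:2])
E
```

```text
tool x [-0.0317  0.004  -0.9995] jaw z [1.215e-01 9.926e-01 1.000e-04] yaw if s=+1 -6.98 s=-1 173.02 q [-0.197  0.599  0.225  1.228 -0.002 -0.075]
[ 0.62019528 -0.12451373  0.10772004] [-1.51421768 -0.02457176 -2.07854826] [ 0.05182767  0.4528635  -0.02428966]
fin tool x range [-0.0228 -0.0215 -0.0175] y [-0.0228  0.0268] z [-0.0046 -0.      0.0047]
plane at cen z 0.0932 slopes deg x -1.92 y 0.24 n 17173
```

apply_moves --targets '[0.015, 0, 0, 0, 0, 0, 0, 0.03, 0, 0, 0, 0, 0, 0, 0.045, 0, 0, 0, 0, 0, 0, 0.055, 0, 0, 0, 0, 0, 0, 0.06, 0, 0, 0, 0, 0, 0, 0.06, 0, 0, 0, 0, 0, 0]'

```text
clock: 18.83
eef_pos: [0.6205, -0.1247, 0.0979]
tool_rot: [-0.462, 0.536, 0.476, 0.523]
ft_force: [-11.5, 1.5, 19.7]
grip_width: 0.0087
```

```bash
python3 - <<'E'
from rel import *
yawnow();o=bot.get_obs(); print(o["eef_pos"],o["ft_force"],o["ft_torque"])
p,d,P,Q=inhand("w26","blue"); tilt(P,.075,.1,o["eef_pos"][:2])
E
```

```text
tool x [-0.0263  0.0029 -0.9996] jaw z [ 1.216e-01  9.926e-01 -3.000e-04] yaw if s=+1 -6.99 s=-1 173.01 q [-0.197  0.603  0.205  1.199 -0.002 -0.075]
[ 0.62046778 -0.12465383  0.09790535] [-11.45067368   1.48457805  19.6905504 ] [ 0.43879816  1.93336435 -0.04178753]
fin tool x range [-0.0236 -0.0213 -0.0191] y [-0.0226  0.027 ] z [-0.0045 -0.      0.0047]
plane at cen z 0.0835 slopes deg x 2.01 y -0.28 n 16544
```

apply_moves --targets '[-0.02, 0.0, 0, 0, 0, 0, 0, -0.04, 0, 0, 0, 0, 0, 0, -0.05, 0, 0, 0, 0, 0, 0, -0.05, 0, 0, 0, 0, 0, 0]'

```text
clock: 19.22
eef_pos: [0.6205, -0.1246, 0.1022]
tool_rot: [-0.46, 0.537, 0.477, 0.522]
ft_force: [3.7, -0.2, -12.0]
grip_width: 0.0089
```

```bash
python3 - <<'E'
from rel import *
yawnow();o=bot.get_obs(); print(o["eef_pos"],o["ft_force"],o["ft_torque"])
p,d,P,Q=inhand("w27","blue"); tilt(P,.075,.11,o["eef_pos"][:2])
E
```

```text
tool x [-0.0324  0.0041 -0.9995] jaw z [1.215e-01 9.926e-01 2.000e-04] yaw if s=+1 -6.98 s=-1 173.02 q [-0.197  0.604  0.219  1.218 -0.002 -0.075]
[ 0.62045079 -0.12455035  0.10220387] [  3.69760207  -0.15948487 -11.98931094] [-0.09335535 -0.5466938  -0.00351871]
fin tool x range [-0.023  -0.0213 -0.0195] y [-0.0228  0.0268] z [-0.0045 -0.      0.0047]
plane at cen z 0.0876 slopes deg x -0.09 y 0.02 n 16794
```

apply_moves --targets '[0.02, 0.0, 0, 0, 0, 0, 0, 0.02, 0, 0, 0, 0, 0, 0.4, 0.02, 0, 0, 0, 0, 0, 0.4, 0.02, 0, 0, 0, 0, 0, 0.4, 0.02, 0, 0, 0, 0, 0, 0.4, -0.06, 0, 0, 0, 0, 0, 0.4, -0.14, 0, 0, 0, 0, 0, 0.4, -0.3, 0, 0, 0, 0, 0, 0.4, -0.4, 0, 0, 0, 0, 0, 0.4, -0.5, 0.2, 0, 0, 0, -0.06, 0.4, -0.5, 0.3, 0, 0, 0, -0.06, 0.4, -0.5, 0.3, 0, 0, 0, -0.06, 0.4]'

```text
clock: 20.27
eef_pos: [0.5438, -0.1151, 0.2345]
tool_rot: [-0.467, 0.531, 0.47, 0.529]
ft_force: [-0.7, -0.2, -1.2]
grip_width: 0.0341
```

```bash
python3 - <<'E'
from h import *
plan((.44,.25,.26),0,1)
E
```

```text
t 20.27 tcp [ 0.5438 -0.1151  0.2345] grip 0.0341 F [-0.7 -0.2 -1.2]
row [-1.000e-01  5.910e-01  1.399e+00 -2.450e-01  1.000e-03 -8.000e-03] | mm 380.3919595051095 deg 7.009676429389982
```

apply_moves --targets '[-0.1, 0.5, 0.6, 0, 0, 0, 0.4, -0.1, 0.5, 0.6, 0, 0, 0, 0.4, -0.1, 0.5, 0.6, 0, 0, 0, 0.4, -0.1, 0.5, 0.6, 0, 0, 0, 0.4, -0.1, 0.5, 0.6, 0, 0, 0, 0.4, -0.1, 0.5, 0.6, 0, 0, 0, 0.4]'

```text
clock: 20.77
eef_pos: [0.4417, 0.0518, 0.26]
tool_rot: [-0.47, 0.527, 0.47, 0.529]
ft_force: [0.4, -0.4, 0.3]
grip_width: 0.0342
```

```bash
python3 - <<'E'
from rel import *
z=np.load("top0.npz"); p,d=bot.camera("top");P=cloud("top",d);P0=cloud("top",z["d"]);p0=z["p"]
m0=masks(p0)["red"]; m=masks(p)["red"]
for v in range(140,154):
    for u in range(316,325):
        if m[v,u]: print(v,u,P0[v,u].round(4),P[v,u].round(4))
cv2.imwrite("pics/t7.png",cv2.resize(p[100:240,190:350,::-1],None,fx=4,fy=4,interpolation=2))
p,d=bot.camera("side");P=cloud("side",d)
cv2.imwrite("pics/s7.png",cv2.resize(p[110:260,220:400,::-1],None,fx=4,fy=4,interpolation=2))
E
```

```text
144 319 [ 0.6962 -0.1275  0.0674] [ 0.6955 -0.1274  0.0691]
144 320 [ 0.6968 -0.1303  0.0658] [ 0.6964 -0.1303  0.0669]
144 321 [ 0.6968 -0.133   0.0661] [ 0.6955 -0.1327  0.0692]
144 322 [ 0.6958 -0.1355  0.0688] [ 0.6949 -0.1353  0.0709]
144 323 [ 0.6948 -0.1379  0.0715] [ 0.6946 -0.1379  0.0718]
145 319 [ 0.6941 -0.1277  0.0654] [ 0.6932 -0.1275  0.0678]
145 320 [ 0.6944 -0.1304  0.0647] [ 0.6945 -0.1305  0.0645]
145 321 [ 0.6928 -0.1328  0.069 ] [ 0.694  -0.133   0.0658]
145 322 [nan nan nan] [ 0.6925 -0.1354  0.07  ]
145 323 [ 0.6934 -0.1383  0.0675] [ 0.6944 -0.1385  0.065 ]
146 319 [ 0.686  -0.1266  0.0793] [ 0.6871 -0.1268  0.0765]
146 320 [ 0.6878 -0.1296  0.0747] [ 0.6873 -0.1295  0.0761]
146 321 [ 0.686  -0.1318  0.0795] [ 0.6874 -0.1322  0.0759]
146 322 [ 0.6864 -0.1346  0.0787] [ 0.6871 -0.1348  0.0767]
146 323 [ 0.6867 -0.1373  0.0777] [ 0.6883 -0.1377  0.0735]
147 321 [ 0.6852 -0.1323  0.0743] [ 0.6822 -0.1316  0.0822]
147 322 [ 0.6823 -0.1343  0.0819] [ 0.6842 -0.1347  0.0771]
147 323 [ 0.6848 -0.1375  0.0755] [ 0.6839 -0.1373  0.0778]
```

View pics/t7.png

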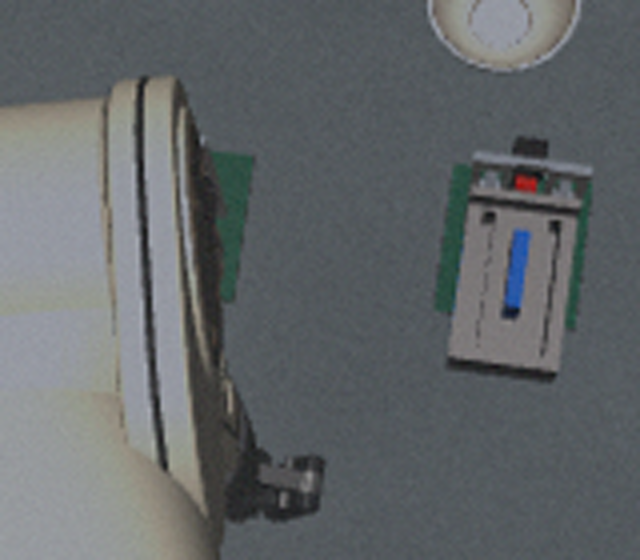

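View pics/s7.png

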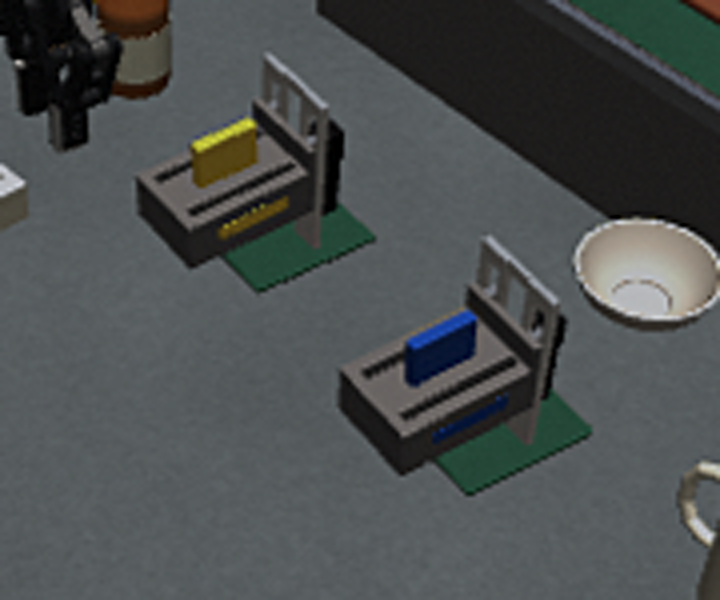

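```bash
python3 - <<'E'
from h import *
plan((.487,.262,.2),3.9,1)
E
```

```text
t 20.87 tcp [0.4441 0.049  0.2591] grip 0.034 F [ 1.  -0.5 -0. ]
row [ 0.237 -0.068  0.866 -0.374  0.     0.006] | mm 225.14424389766074 deg 10.728743033226223
```

apply_moves --targets '[0, -0.07, 0.87, -0.374, 0, 0, 0.4, 0.05, -0.07, 0.87, -0.374, 0, 0, 0.4, 0.1, -0.07, 0.87, -0.374, 0, 0, 0.4, 0.15, -0.07, 0.87, -0.374, 0, 0, 0.4, 0.2, -0.07, 0.87, -0.374, 0, 0, 0.4, 0.23, -0.07, 0.87, -0.374, 0, 0, 0.4, 0.23, -0.07, 0.87, -0.374, 0, 0, 0.4, 0.23, -0.07, 0.87, -0.374, 0, 0, 0.4]'

```text
clock: 21.53
eef_pos: [0.4879, 0.2614, 0.1986]
tool_rot: [-0.516, 0.485, 0.516, 0.482]
ft_force: [-0.5, -0.2, -0.4]
grip_width: 0.0341
```

```bash
cat >> w.py <<'E'
def bars(P,p):
    m=masks(p)
    for k in ("yellow","blue"):
        mm=m[k]&(abs(P[...,2]-.12)<.012)
        N,L,s,c=cv2.connectedComponentsWithStats(mm.astype(np.uint8))
        for i in range(1,N):
            if s[i,4]<40: continue
            q=P[L==i]; r=cv2.minAreaRect((q[:,:2]*1000).astype(np.float32)); print(k,c[i].round(0),np.round(r[0],1),np.round(r[1],1),round(r[2],2),"z",np.median(q[:,2]).round(4))
E
python3 - <<'E'
from w import *
o=bot.get_obs();p,d,P=wrist("w30"); bars(P,p); print("top");p,d=bot.camera("top"); bars(cloud("top",d),p)
print("side");p,d=bot.camera("side"); bars(cloud("side",d),p)
yawnow(); print(bot.get_obs()["eef_pos"])
E
```

```text
yellow [525. 215.] [478.  419.7] [59.6 13.5] 3.37 z 0.1201
yellow [283. 217.] [488.4 264.6] [59.7 11.5] 3.65 z 0.1205
blue [364. 218.] [484.6 316.5] [58.8 11.9] 3.6 z 0.1205
blue [446. 218.] [481.1 368.2] [58.9 12.4] 4.15 z 0.1204
blue [435. 202.] [471.6 361.7] [16.   1.4] 2.99 z 0.1131
top
yellow [224. 160.] [630.8 117.4] [ 9.7 49.6] 85.16 z 0.1174
yellow [163. 218.] [479.4 263.8] [43.5 10.6] 1.95 z 0.1187
blue [544. 178.] [ 593.4 -691.1] [149.6  79.5] 16.58 z 0.1207
blue [319. 167.] [ 615.9 -123.2] [ 9.4 48. ] 82.86 z 0.1178
blue [142. 219.] [475.1 315.3] [37.9 10.3] 0.38 z 0.1196
side
yellow [173. 114.] [476.5 417.9] [57.3 15.3] 2.28 z 0.1197
yellow [204. 138.] [486.9 263.7] [57.9 15.5] 0.26 z 0.1194
yellow [276. 144.] [631.1 116.6] [13.1 48.3] 83.35 z 0.1176
blue [183. 122.] [480.  367.5] [58.8 15. ] 6.11 z 0.119
blue [193. 130.] [484.  315.6] [60.6 13.8] 4.32 z 0.1193
blue [330. 192.] [ 616.6 -123.3] [13.  48.2] 82.82 z 0.1176
blue [526. 362.] [ 594.9 -694.6] [149.   77.5] 16.96 z 0.1203
tool x [ 1.4e-03  3.0e-04 -1.0e+00] jaw z [-6.29e-02  9.98e-01  2.00e-04] yaw if s=+1 3.6 s=-1 -176.4 q [ 0.49   0.36   0.092  1.301 -0.     0.427]
[0.48885228 0.26057221 0.20137273]
```

View pics/w30.png

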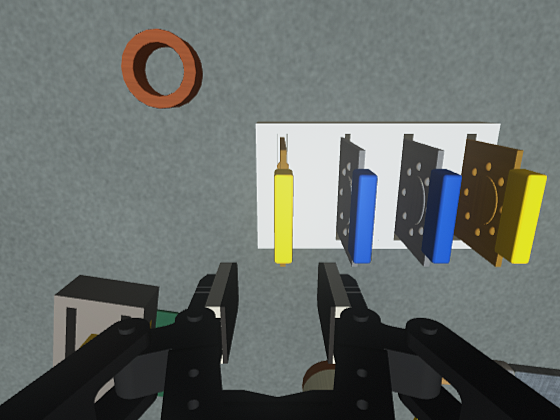

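apply_moves --targets '[0, 0, 0.01, 0, 0, 0, 0.4, 0.12, 0, 0.011, 0, 0, 0, 0.4, 0.25, 0, 0.011, 0, 0, 0, 0.4, 0.36, 0, 0.011, 0, 0, 0, 0.4, 0.44, 0, 0.011, 0, 0, 0, 0.4, 0.44, 0, 0.011, 0, 0, 0, 0.4, 0.44, 0, 0.011, 0, 0, 0, 0, 0.44, 0, 0.011, 0, 0, 0, 0, 0.44, 0, 0.011, 0, 0, 0, 0, 0.44, 0, 0.011, 0, 0, 0, 0]'

```text
clock: 22.52
eef_pos: [0.4892, 0.2651, 0.0924]
tool_rot: [0.517, -0.482, -0.515, -0.485]
ft_force: [-0.6, -0.6, 2.7]
grip_width: 0.0109
```

```bash
python3 - <<'E'
from w import *
o=bot.get_obs(); print(o["eef_pos"],o["ft_force"],o["ft_torque"],o["grip_width"]);p,d,P=wrist("w31"); bars(P,p); yawnow()
E
```

```text
[0.48923718 0.26514751 0.09242015] [-0.57251465 -0.63889282  2.71410593] [-0.13846357  0.01392434  0.0025693 ] 0.010898237062329562
yellow [277. 303.] [488.5 264.9] [60.3 11.9] 3.79 z 0.1205
blue [424. 276.] [475.7 315.7] [42.1 12.1] 4.21 z 0.1203
blue [550. 338.] [488.2 363.9] [49.1  9.5] 13.96 z 0.1203
blue [405. 375.] [513.4 315. ] [5.2 3. ] 44.32 z 0.1204
tool x [ 0.0038  0.0016 -1.    ] jaw z [-0.065   0.9979  0.0014] yaw if s=+1 3.73 s=-1 -176.27 q [ 0.497  0.444 -0.08   1.043 -0.     0.432]
```

View pics/w31.png

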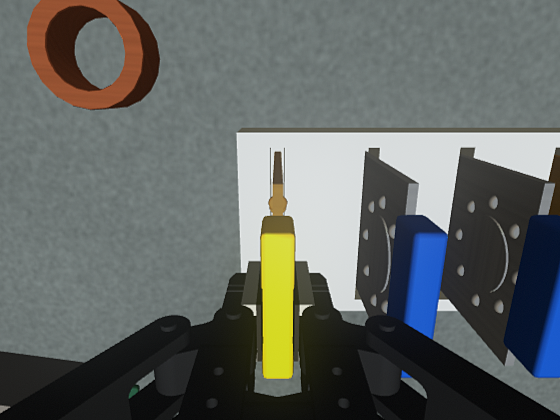

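apply_moves --targets '[-0.05, 0, 0, 0, 0, 0, 0, -0.15, 0, 0, 0, 0, 0, 0, -0.28, 0, 0, 0, 0, 0, 0, -0.42, 0, 0, 0, 0, 0, 0, -0.56, 0, 0, 0, 0, 0, 0, -0.6, 0, 0, 0, 0, 0, 0, -0.6, 0, 0, 0, 0, 0, 0]'

```text
clock: 23.15
eef_pos: [0.4897, 0.2658, 0.2445]
tool_rot: [0.517, -0.48, -0.515, -0.486]
ft_force: [0.3, 0.4, -1.8]
grip_width: 0.011
```

```bash
python3 - <<'E'
from w import *
o=bot.get_obs();p,d,P=wrist("w32"); plan((.635,.1387,.24),-5.7,1)
T=toolT(o);Q=(P-T[:3,3])@T[:3,:3]; m=masks(p)["yellow"]&(abs(Q[...,2])<.02)&(abs(Q[...,1])<.06)&(Q[...,0]<0)
q=Q[m]; q=q[q[:,0]<-.022]; print(np.percentile(q,[2,50,98],axis=0).round(4))
E
```

```text
t 23.2 tcp [0.4884 0.2651 0.2415] grip 0.0108 F [-0.2 -0.1 -2.3]
row [ 0.007 -0.552 -0.543  0.33   0.003  0.006] | mm 193.55264017906057 deg 9.443207460595088
[[-0.0293 -0.0269 -0.0056]
 [-0.028   0.0053 -0.0003]
 [-0.025   0.0302  0.0053]]
```

View pics/w32.png

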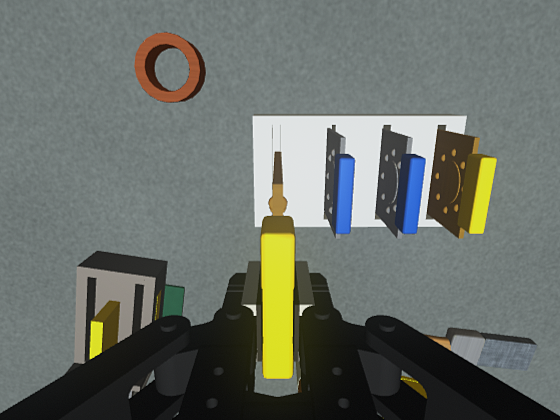

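apply_moves --targets '[0, -0.07, -0.07, 0.04, 0, 0, 0, 0, -0.16, -0.15, 0.1, 0, 0, 0, 0, -0.26, -0.25, 0.16, 0, 0, 0, 0, -0.36, -0.35, 0.22, 0, 0, 0, 0, -0.46, -0.45, 0.28, 0, 0, 0, 0, -0.54, -0.53, 0.32, 0, 0, 0, 0, -0.557, -0.543, 0.33, 0, 0, 0, 0, -0.557, -0.543, 0.33, 0, 0, 0, 0, -0.557, -0.543, 0.33, 0, 0, 0]'

```text
clock: 23.95
eef_pos: [0.6343, 0.1381, 0.2373]
tool_rot: [-0.473, 0.526, 0.476, 0.523]
ft_force: [-1.1, -0.4, -2.1]
grip_width: 0.0113
```

```bash
cat > slot.py <<'E'
from w import *
def slotmeas(tag,col,po,yaw):
    """wrist view: block top mask pixels -> post frame; slot edges at several X"""
    o=bot.get_obs();p,d,P=wrist(tag); c,s=np.cos(np.radians(yaw)),np.sin(np.radians(yaw))
    q=P-np.array([*po,0]);X=c*q[...,0]+s*q[...,1];Y=-s*q[...,0]+c*q[...,1]
    m=masks(p)[col]&(abs(P[...,2]-.1185)<.006)&(abs(X+.05)<.06)&(abs(Y)<.045)
    if m.sum()>50:
        r=cv2.minAreaRect(np.stack([X[m],Y[m]],1).astype(np.float32)*1000); print("fin top rect",np.round(r[0],1),np.round(r[1],1),round(r[2],2))
    z=P[...,2]
    for x0 in (-.105,-.098,-.09,-.08,-.07):
        k=(abs(X-x0)<.002)&(abs(Y)<.05)&(z>.02)
        top=k&(z>.0775)&(z<.092)
        ys=np.sort(Y[top]); 
        if len(ys)<10: continue
        g=np.diff(ys); i=np.where(g>.003)[0]
        print("X %.3f"%x0,"Y ext %.4f %.4f"%(ys[0],ys[-1]),"gaps",[(round(float(ys[j])*1000,1),round(float(ys[j+1])*1000,1)) for j in i],"z",np.median(z[top]).round(4))
    e=np.array(o["eef_pos"])-np.array([*po,0]); print("tcp post frame",(c*e[0]+s*e[1]).round(4),(-s*e[0]+c*e[1]).round(4),o["eef_pos"][2].round(4)); yawnow()
    return p,d,P,X,Y
E
python3 - <<'E'
from slot import *
slotmeas("w33","yellow",(.690,.1116),-5.7)
E
```

```text
fin top rect [-57.4   0.4] [49.1 10. ] 0.13
X -0.105 Y ext -0.0350 0.0357 gaps [] z 0.0805
X -0.098 Y ext -0.0354 0.0358 gaps [(-25.4, -17.7), (18.0, 26.9)] z 0.0808
X -0.090 Y ext -0.0356 0.0359 gaps [(-25.5, -17.0), (18.0, 26.9)] z 0.0811
X -0.080 Y ext -0.0354 0.0361 gaps [(-25.5, -17.4), (17.2, 27.0)] z 0.0817
X -0.070 Y ext -0.0351 0.0362 gaps [(-25.5, -17.7), (-8.4, 5.5), (16.3, 27.0)] z 0.0821
tcp post frame -0.0581 0.0208 0.2373
tool x [-4.3e-03 -3.0e-04 -1.0e+00] jaw z [ 9.880e-02  9.951e-01 -7.000e-04] yaw if s=+1 -5.67 s=-1 174.33 q [2.150e-01 5.540e-01 4.900e-01 1.511e+00 1.000e-03 3.140e-01]
```

View pics/w33.png

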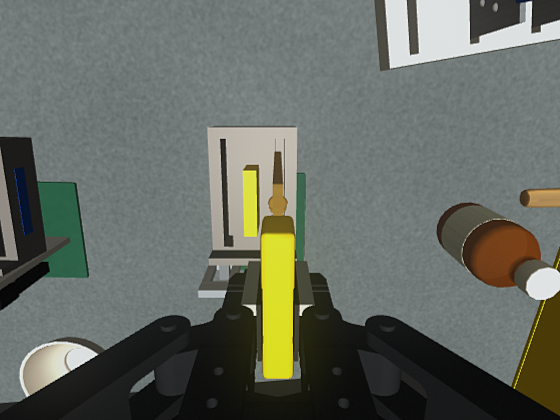

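apply_moves --targets '[0.05, 0, 0.004, 0, 0, -0.05, 0, 0.1, 0, 0.004, 0, 0, -0.09, 0, 0.15, 0, 0.004, 0, 0, -0.09, 0, 0.2, 0, 0.004, 0, 0, -0.09, 0, 0.2, 0, 0.004, 0, 0, -0.09, 0]'

```text
clock: 24.42
eef_pos: [0.6323, 0.1405, 0.1871]
tool_rot: [-0.486, 0.515, 0.465, 0.532]
ft_force: [-1.3, 0.5, -4.0]
grip_width: 0.0112
```

```bash
python3 - <<'E'
from slot import *
p,d,P,X,Y=slotmeas("w34","yellow",(.690,.1116),-5.7)
s,_=bot.camera("side"); cv2.imwrite("pics/s8.png",cv2.resize(s[80:230,220:400,::-1],None,fx=4,fy=4,interpolation=2))
E
```

```text
fin top rect [-57.3   0.4] [10.1 50.3] 89.98
X -0.105 Y ext -0.0354 0.0358 gaps [] z 0.0804
X -0.098 Y ext -0.0353 0.0360 gaps [(-25.3, -17.7), (17.9, 26.6)] z 0.0808
X -0.090 Y ext -0.0357 0.0361 gaps [(-25.5, -17.6), (17.9, 26.6)] z 0.0812
X -0.080 Y ext -0.0359 0.0363 gaps [(-25.6, -17.3), (17.8, 26.7)] z 0.0817
X -0.070 Y ext -0.0356 0.0358 gaps [(-25.4, -17.7), (-9.8, 5.3), (17.8, 26.8)] z 0.0822
tcp post frame -0.0603 0.023 0.1871
tool x [ 0.0402 -0.0051 -0.9992] jaw z [ 0.0972  0.9953 -0.0012] yaw if s=+1 -5.58 s=-1 174.42 q [ 0.225  0.528  0.318  1.323 -0.014  0.322]
```

View pics/w34.png

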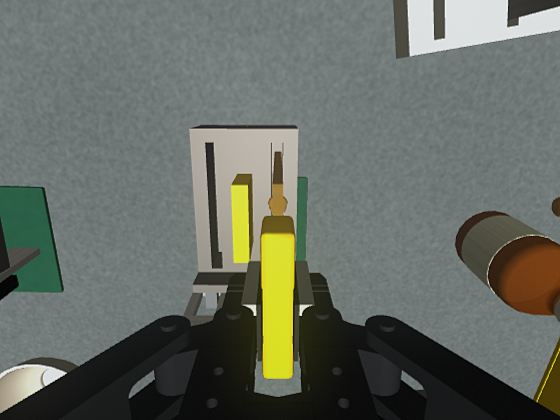

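View pics/s8.png

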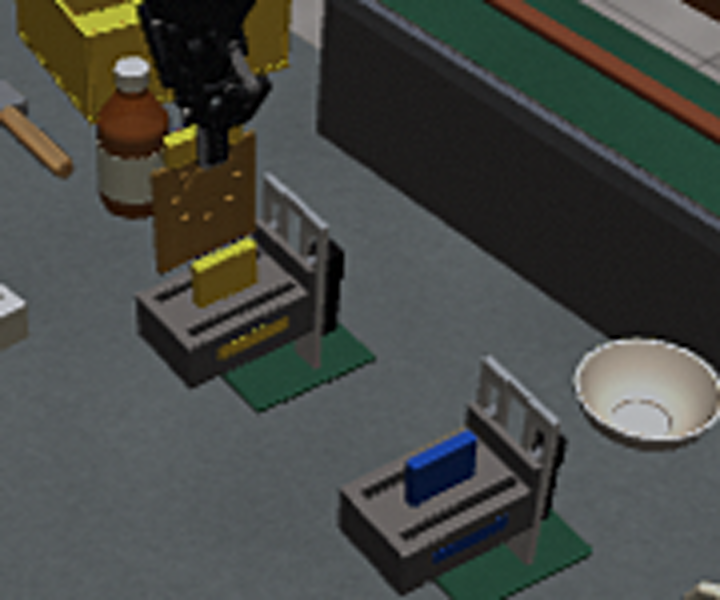

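```bash
python3 - <<'E'
import cv2
im=cv2.imread("pics/w34.png")[120:230,190:310]; cv2.imwrite("pics/w34z.png",cv2.resize(im,None,fx=5,fy=5,interpolation=cv2.INTER_NEAREST))
E
```

```text
(no output)
```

View pics/w34z.png

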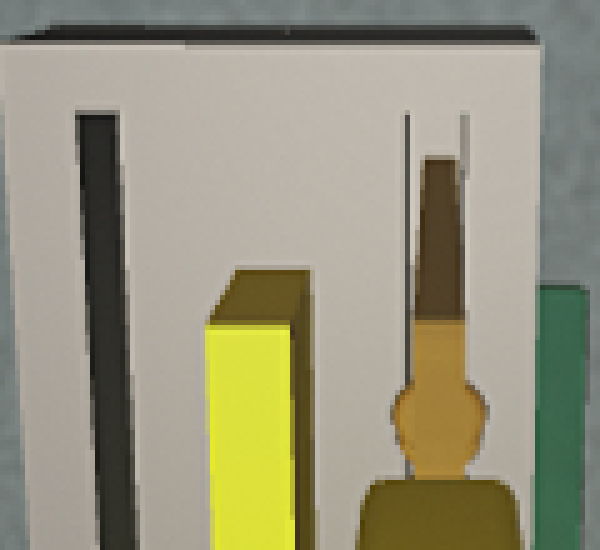

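```bash
python3 - <<'E'
from slot import *
p,d,P,X,Y=slotmeas("w35","yellow",(.690,.1116),-5.7)
for v in range(138,165,2): print(v,[(round(float(X[v,u])*1e3,1),round(float(Y[v,u])*1e3,1),round(float(P[v,u,2])*1e3,1)) for u in (273,278)])
E
```

```text
fin top rect [-57.5   0.4] [49.6 10.1] 0.02
X -0.105 Y ext -0.0356 0.0362 gaps [] z 0.0804
X -0.098 Y ext -0.0355 0.0363 gaps [(-25.4, -17.7), (18.1, 26.8)] z 0.0807
X -0.090 Y ext -0.0357 0.0358 gaps [(-25.6, -17.5), (18.0, 26.9)] z 0.0811
X -0.080 Y ext -0.0356 0.0360 gaps [(-25.6, -17.3), (18.0, 27.0)] z 0.0817
X -0.070 Y ext -0.0356 0.0361 gaps [(-25.4, -17.7), (-9.8, 5.3), (18.0, 27.0)] z 0.0821
tcp post frame -0.0584 0.0231 0.1899
tool x [ 0.0449 -0.0042 -0.999 ] jaw z [9.800e-02 9.952e-01 2.000e-04] yaw if s=+1 -5.62 s=-1 174.38 q [ 0.224  0.527  0.323  1.323 -0.014  0.322]
138 [(-101.4, 20.1, 80.5), (-101.3, 23.4, 79.6)]
140 [(-95.1, 19.7, 48.0), (-95.2, 23.5, 48.7)]
142 [(-93.6, 19.7, 48.0), (-93.7, 23.5, 48.8)]
144 [(-92.1, 19.7, 48.6), (-92.1, 23.5, 48.4)]
146 [(-90.6, 19.7, 48.7), (-90.7, 23.5, 49.2)]
148 [(-89.3, 19.7, 49.9), (-89.0, 23.5, 48.3)]
150 [(-87.5, 19.7, 48.1), (-87.4, 23.5, 47.7)]
152 [(-86.2, 19.7, 49.6), (-97.3, 23.4, 109.0)]
154 [(-84.8, 19.7, 50.3), (-98.0, 23.4, 118.8)]
156 [(-83.2, 19.7, 50.0), (-98.2, 23.4, 125.8)]
158 [(-81.6, 19.7, 49.8), (-98.5, 23.4, 132.8)]
160 [(-80.4, 19.7, 51.4), (-98.5, 23.4, 138.4)]
162 [(-78.9, 19.7, 51.8), (-98.7, 23.4, 144.3)]
164 [(-76.8, 19.7, 49.0), (-99.1, 23.4, 150.8)]
```

apply_moves --targets '[0.02, 0, -0.003, 0, 0, 0, 0, 0.05, 0, -0.003, 0, 0, 0, 0, 0.08, 0, -0.003, 0, 0, 0, 0, 0.11, 0, -0.003, 0, 0, 0, 0, 0.13, 0, -0.003, 0, 0, 0, 0, 0.13, 0, -0.003, 0, 0, 0, 0]'

```text
clock: 25.07
eef_pos: [0.6359, 0.138, 0.1555]
tool_rot: [-0.485, 0.515, 0.463, 0.534]
ft_force: [-0.1, 0.3, -2.6]
grip_width: 0.0106
```

apply_moves --targets '[0.02, 0, 0, 0, 0, 0, 0, 0.04, 0, 0, 0, 0, 0, 0, 0.06, 0, 0, 0, 0, 0, 0, 0.075, 0, 0, 0, 0, 0, 0, 0.075, 0, 0, 0, 0, 0, 0]'

```text
clock: 25.48
eef_pos: [0.6372, 0.1381, 0.1378]
tool_rot: [-0.486, 0.514, 0.463, 0.534]
ft_force: [0.4, -0.4, -2.8]
grip_width: 0.0108
```

```bash
python3 - <<'E'
from slot import *
print(bot.get_obs()["ft_force"],bot.get_obs()["ft_torque"])
p,d,P,X,Y=slotmeas("w36","yellow",(.690,.1116),-5.7)
im=cv2.imread("pics/w36.png")[120:230,190:310]; cv2.imwrite("pics/w36z.png",cv2.resize(im,None,fx=5,fy=5,interpolation=cv2.INTER_NEAREST))
E
```

```text
[ 0.3911652  -0.4127469  -2.84753979] [-0.00952148  0.05356236  0.0086455 ]
fin top rect [-59.7   0.3] [10.2 46. ] 89.9
X -0.105 Y ext -0.0360 0.0360 gaps [] z 0.0804
X -0.098 Y ext -0.0358 0.0361 gaps [(-25.4, -17.3), (18.3, 26.3)] z 0.0808
X -0.090 Y ext -0.0359 0.0362 gaps [(-25.4, -17.8), (18.2, 26.4)] z 0.0811
X -0.080 Y ext -0.0357 0.0360 gaps [(-25.4, -17.8), (18.2, 26.5)] z 0.0817
X -0.070 Y ext -0.0358 0.0361 gaps [(-25.5, -17.7), (-9.8, 5.2), (15.9, 26.5)] z 0.0821
tcp post frame -0.0551 0.0211 0.1378
tool x [ 0.0434 -0.0048 -0.999 ] jaw z [ 9.96e-02  9.95e-01 -4.00e-04] yaw if s=+1 -5.72 s=-1 174.28 q [ 0.22   0.559  0.238  1.208 -0.014  0.32 ]
```

View pics/w36z.png

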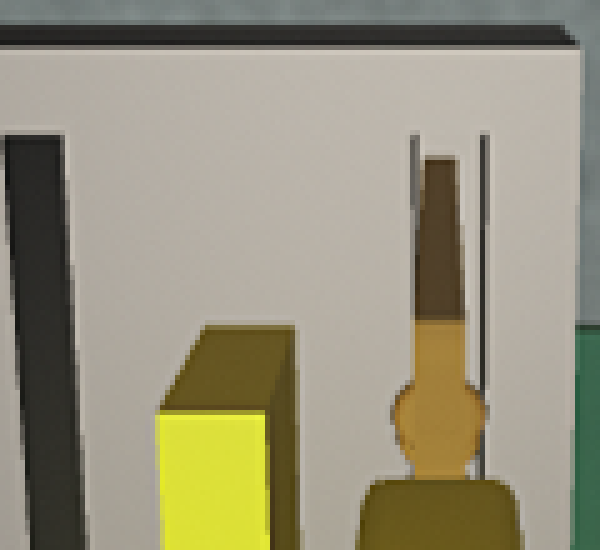

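apply_moves --targets '[0.01, 0, 0.003, 0, 0, 0, 0, 0.018, 0, 0.003, 0, 0, 0, 0, 0.024, 0, 0.003, 0, 0, 0, 0]'

```text
clock: 25.78
eef_pos: [0.6387, 0.1393, 0.1347]
tool_rot: [-0.486, 0.513, 0.462, 0.535]
ft_force: [-4.4, -0.5, 10.3]
grip_width: 0.0108
```

apply_moves --targets '[-0.008, 0, 0, 0, 0, 0, 0, -0.008, 0, 0, 0, 0, 0, 0.35, -0.008, 0, 0, 0, 0, 0, 0.35, -0.008, 0, 0, 0, 0, 0, 0.35, -0.008, 0, 0, 0, 0, 0, 0.35, -0.06, 0, 0, 0, 0, 0, 0.35, -0.15, 0, 0, 0, 0, 0, 0.35, -0.3, 0, 0, 0, 0, 0.05, 0.35, -0.4, 0, 0, 0, 0, 0.09, 0.35, -0.4, 0, 0, 0, 0, 0.09, 0.35]'

```text
clock: 26.62
eef_pos: [0.6368, 0.14, 0.24]
tool_rot: [-0.476, 0.521, 0.472, 0.528]
ft_force: [0.7, -0.1, 0.4]
grip_width: 0.0301
```

```bash
python3 - <<'E'
from slot import *
s,_=bot.camera("side"); cv2.imwrite("pics/s9.png",cv2.resize(s[80:230,220:400,::-1],None,fx=4,fy=4,interpolation=2))
p,d,P=wrist("w37"); m=masks(p)["yellow"]
N,L,st,c=cv2.connectedComponentsWithStats(m.astype(np.uint8))
for i in range(1,N):
    if st[i,4]>60: q=P[L==i]; print(c[i].round(),np.nanmedian(q,0).round(4),np.nanpercentile(q[:,2],98).round(4))
plan((.4775,.418,.22),3.6,1)
E
```

```text
[247. 196.] [0.6309 0.1182 0.1186] 0.1206
[276. 216.] [0.6334 0.1396 0.1625] 0.1647
[526. 336.] [0.8668 0.4177 0.0056] 0.0078
t 26.72 tcp [0.6349 0.1396 0.2345] grip 0.0301 F [ 0.4 -1.  -0.8]
row [ 0.056  0.738  1.045 -0.326  0.002  0.007] | mm 320.13898084419185 deg 9.329098281397695
```

View pics/s9.png

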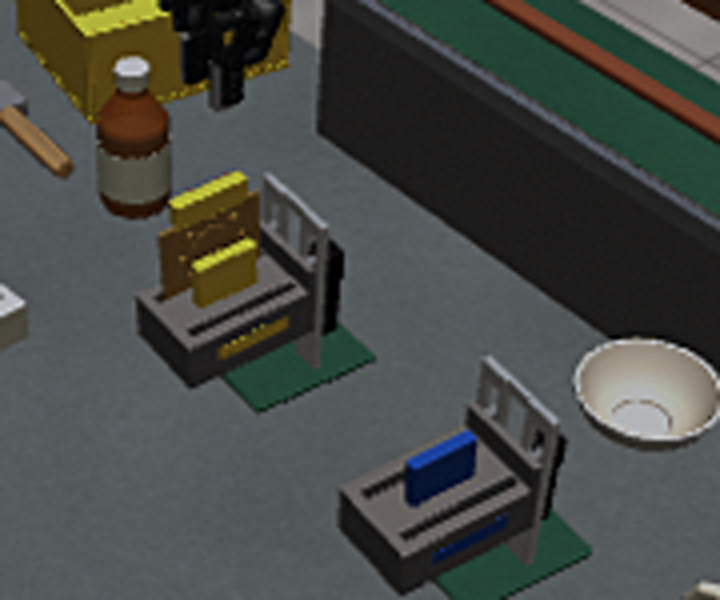

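View pics/w37.png

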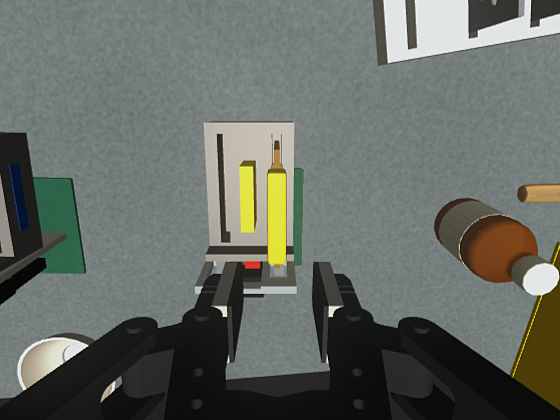

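apply_moves --targets '[0, 0.37, 0.52, -0.16, 0, 0, 0.35, 0, 0.37, 0.52, -0.16, 0, 0, 0.35, 0, 0.37, 0.52, -0.16, 0, 0, 0.35, 0, 0.37, 0.52, -0.16, 0, 0, 0.35, 0, 0.74, 0.9, -0.326, 0, 0, 0.4, 0, 0.74, 0.99, -0.326, 0, 0, 0.4, 0.06, 0.74, 1.0, -0.326, 0, 0, 0.4, 0.06, 0.74, 1.0, -0.326, 0, 0, 0.4, 0.06, 0.74, 1.0, -0.326, 0, 0, 0.4, 0.06, 0.74, 1.0, -0.326, 0, 0, 0.4]'

```text
clock: 27.55
eef_pos: [0.4724, 0.4073, 0.2154]
tool_rot: [-0.516, 0.485, 0.516, 0.481]
ft_force: [0.7, 0.0, -0.7]
grip_width: 0.034
```

```bash
python3 - <<'E'
from slot import *
p,d,P=wrist("w38"); bars(P,p); yawnow()
plan((.478,.4185,.20),3.6,1)
plan((.478,.4185,.20),3.6,1)
E
```

```text
yellow [296. 219.] [478.  420.2] [59.3 11.5] 3.98 z 0.1205
blue [145. 218.] [485.1 317. ] [59.6 11.9] 4.01 z 0.1205
blue [221. 219.] [481.5 368.5] [59.4 11.8] 3.88 z 0.1205
tool x [-0.0021 -0.0026 -1.    ] jaw z [-0.0646  0.9979 -0.0025] yaw if s=+1 3.7 s=-1 -176.3 q [ 7.09e-01  5.02e-01  3.48e-01  1.42e+00 -1.00e-03  6.45e-01]
t 27.6 tcp [0.4736 0.4063 0.2162] grip 0.0341 F [-0.   0.2 -0.1]
row [ 0.065 -0.021  0.048  0.004 -0.005 -0.005] | mm 20.722158599497345 deg 0.21704092697275038
t 27.6 tcp [0.4736 0.4063 0.2162] grip 0.0341 F [-0.   0.2 -0.1]
row [ 0.065 -0.021  0.048  0.004 -0.005 -0.005] | mm 20.722158599497345 deg 0.21704092697275038
```

apply_moves --targets '[0, -0.02, 0.052, 0, 0, 0, 0.4, 0.06, -0.02, 0.052, 0, 0, 0, 0.4, 0.18, -0.02, 0.052, 0, 0, 0, 0.4, 0.3, -0.02, 0.052, 0, 0, 0, 0.4, 0.42, -0.02, 0.052, 0, 0, 0, 0.4, 0.5, -0.02, 0.052, 0, 0, 0, 0.4, 0.5, -0.02, 0.052, 0, 0, 0, 0.4, 0.5, -0.02, 0.052, 0, 0, 0, 0, 0.5, -0.02, 0.052, 0, 0, 0, 0, 0.5, -0.02, 0.052, 0, 0, 0, 0, 0.5, -0.02, 0.052, 0, 0, 0, 0]'

```text
clock: 28.52
eef_pos: [0.4798, 0.4203, 0.0947]
tool_rot: [0.516, -0.483, -0.515, -0.485]
ft_force: [-0.5, -0.2, -2.9]
grip_width: 0.0107
```

apply_moves --targets '[-0.05, 0, 0, 0, 0, 0, 0, -0.15, 0, 0, 0, 0, 0, 0, -0.28, 0, 0, 0, 0, 0, 0, -0.42, 0, 0, 0, 0, 0, 0, -0.56, 0, 0, 0, 0, 0, 0, -0.6, 0, 0, 0, 0, 0, 0, -0.6, 0, 0, 0, 0, 0, 0]'

```text
clock: 29.1
eef_pos: [0.4805, 0.4215, 0.2484]
tool_rot: [0.516, -0.48, -0.515, -0.488]
ft_force: [-0.5, 0.3, -2.8]
grip_width: 0.011
```

```bash
cat >> w.py <<'E'
def barhold(tag,col):
    o=bot.get_obs();p,d,P=wrist(tag)
    T=toolT(o);Q=(P-T[:3,3])@T[:3,:3]; m=masks(p)[col]&(abs(Q[...,2])<.02)&(abs(Q[...,1])<.06)&(Q[...,0]<-.022)&(Q[...,0]>-.04)
    print("held bar tool coords",np.percentile(Q[m],[2,50,98],axis=0).round(4).tolist())
E
python3 - <<'E'
from w import *
barhold("w39","yellow")
# slot y=-22 of gold
plan((.6334,.0975,.245),-5.7,1)
E
```

```text
held bar tool coords [[-0.0272, -0.0256, -0.0056], [-0.0259, 0.0064, -0.0003], [-0.0242, 0.0312, 0.0053]]
t 29.15 tcp [0.4795 0.4206 0.245 ] grip 0.0108 F [ 0.1  0.  -2.7]
row [-0.002 -0.533 -1.329  0.326  0.006  0.007] | mm 357.91063900077995 deg 9.329605924283484
```

View pics/w39.png

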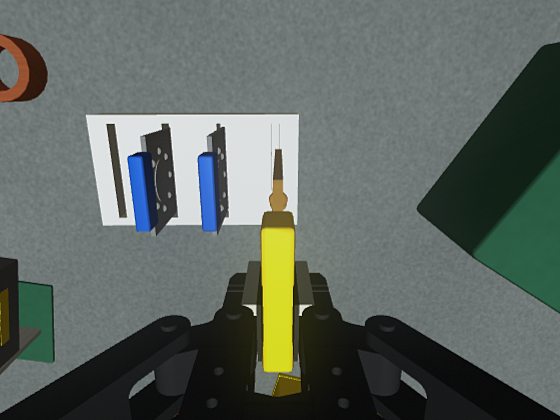

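apply_moves --targets '[-0.08, 0, -0.05, 0, 0, 0, 0, -0.16, -0.05, -0.15, 0.03, 0, 0, 0, -0.16, -0.12, -0.3, 0.07, 0, 0, 0, -0.16, -0.18, -0.44, 0.1, 0, 0, 0, -0.16, -0.24, -0.58, 0.14, 0, 0, 0, -0.16, -0.3, -0.72, 0.18, 0, 0, 0, -0.16, -0.36, -0.86, 0.2, 0, 0, 0, -0.16, -0.42, -1.0, 0.24, 0, 0, 0, -0.16, -0.42, -1.0, 0.24, 0, 0, 0, -0.16, -0.42, -1.0, 0.24, 0, 0, 0]'

```text
clock: 29.98
eef_pos: [0.5991, 0.1743, 0.2795]
tool_rot: [-0.483, 0.517, 0.485, 0.513]
ft_force: [0.2, 0.2, -2.0]
grip_width: 0.0104
```

```bash
python3 - <<'E'
from w import *
plan((.6308,.0957,.275),-5.7,1)
E
```

```text
t 29.98 tcp [0.5991 0.1743 0.2795] grip 0.0104 F [ 0.2  0.2 -2. ]
row [ 0.018 -0.146 -0.306  0.076 -0.004 -0.011] | mm 84.87267504598015 deg 2.2144747570311214
```

apply_moves --targets '[0, -0.05, -0.1, 0.025, 0, 0, 0, 0, -0.1, -0.2, 0.05, 0, 0, 0, 0, -0.146, -0.306, 0.076, 0, 0, 0, 0, -0.146, -0.306, 0.076, 0, 0, 0, 0.08, -0.146, -0.306, 0.076, 0, -0.05, 0, 0.18, -0.146, -0.306, 0.076, 0, -0.1, 0, 0.26, -0.146, -0.306, 0.076, 0, -0.1, 0, 0.32, -0.146, -0.306, 0.076, 0, -0.1, 0, 0.32, -0.146, -0.306, 0.076, 0, -0.1, 0, 0.32, -0.146, -0.306, 0.076, 0, -0.1, 0]'

```text
clock: 30.82
eef_pos: [0.6296, 0.0998, 0.2008]
tool_rot: [-0.488, 0.512, 0.464, 0.533]
ft_force: [0.8, -0.5, -2.9]
grip_width: 0.0108
```

```bash
cat >> slot.py <<'E'
def edge(X,Y,P,us=(272,275,278,281),lo=130,hi=172):
    for v in range(lo,hi,2): print(v,[(round(float(X[v,u])*1e3,1),round(float(Y[v,u])*1e3,1),round(float(P[v,u,2])*1e3,1)) for u in us])
def zoom(a,b): 
    im=cv2.imread(f"pics/{a}.png")[120:230,190:350]; cv2.imwrite(f"pics/{b}.png",cv2.resize(im,None,fx=5,fy=5,interpolation=cv2.INTER_NEAREST))
E
python3 - <<'E'
from slot import *
print(bot.get_obs()["ft_force"])
p,d,P,X,Y=slotmeas("w40","yellow",(.690,.1116),-5.7); edge(X,Y,P); zoom("w40","w40z")
E
```

```text
[ 0.78478019 -0.47603306 -2.88022404]
fin top rect [-57.2   7.8] [25.1 50. ] 89.87
X -0.105 Y ext -0.0357 0.0363 gaps [] z 0.0803
X -0.098 Y ext -0.0351 0.0362 gaps [(-25.9, -17.5), (18.3, 26.0)] z 0.0806
X -0.090 Y ext -0.0352 0.0360 gaps [(-25.9, -14.6), (20.6, 28.8)] z 0.081
X -0.080 Y ext -0.0353 0.0206 gaps [(-25.9, -13.8)] z 0.0816
X -0.070 Y ext -0.0355 0.0205 gaps [(-26.0, -13.7), (-4.6, 9.5)] z 0.0821
tcp post frame -0.059 -0.0177 0.2008
tool x [ 0.0483 -0.0037 -0.9988] jaw z [9.290e-02 9.957e-01 8.000e-04] yaw if s=+1 -5.33 s=-1 174.67 q [ 0.162  0.494  0.299  1.329 -0.011  0.255]
130 [(-105.8, -21.7, 81.3), (-105.7, -19.6, 80.5), (-105.5, -17.5, 79.2), (-105.7, -15.4, 80.3)]
132 [(-104.4, -21.7, 81.4), (-104.2, -19.6, 79.5), (-104.2, -17.5, 79.7), (-104.3, -15.4, 80.2)]
134 [(-103.0, -21.7, 81.0), (-103.0, -19.6, 81.0), (-103.0, -17.5, 80.7), (-102.9, -15.4, 80.2)]
136 [(-101.6, -21.7, 80.8), (-101.6, -19.6, 80.6), (-101.6, -17.5, 80.8), (-101.5, -15.4, 79.8)]
138 [(-95.5, -22.1, 49.2), (-95.4, -19.8, 49.0), (nan, nan, nan), (-100.2, -15.4, 80.4)]
140 [(-93.9, -22.1, 49.2)
[... 819 characters left out ...]
143.4)]
158 [(-79.7, -22.1, 49.9), (-100.1, -19.2, 149.3), (-100.4, -17.6, 150.7), (-100.3, -16.0, 150.0)]
160 [(-77.9, -22.1, 49.0), (-100.7, -19.1, 157.3), (-100.6, -17.6, 156.4), (-100.5, -16.1, 156.0)]
162 [(-76.3, -22.1, 49.2), (-101.2, -19.1, 164.0), (-100.9, -17.6, 162.8), (-100.9, -16.2, 162.5)]
164 [(-74.8, -22.1, 49.6), (-101.0, -19.1, 167.9), (-101.1, -17.7, 168.3), (-101.2, -16.2, 168.6)]
166 [(-73.0, -22.1, 48.8), (-101.3, -19.1, 173.5), (-101.2, -17.7, 172.8), (-101.2, -16.3, 172.8)]
168 [(-71.7, -22.0, 50.6), (-101.7, -19.0, 178.9), (-101.6, -17.7, 178.5), (-101.6, -16.3, 178.6)]
170 [(-69.9, -22.0, 50.0), (-102.0, -19.0, 184.2), (-102.1, -17.7, 184.4), (-101.7, -16.4, 182.7)]
```

View pics/w40z.png

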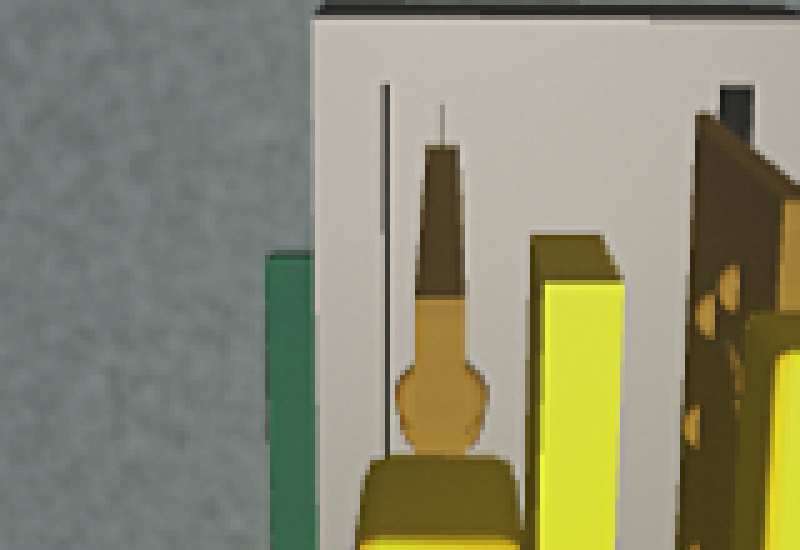

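apply_moves --targets '[0, -0.006, -0.016, 0.012, 0, 0, 0, 0.03, -0.006, -0.016, 0.012, 0, 0, 0, 0.05, -0.006, -0.016, 0.012, 0, 0, 0, 0.05, -0.006, -0.016, 0.012, 0, 0, 0]'

```text
clock: 31.2
eef_pos: [0.6326, 0.0942, 0.1894]
tool_rot: [-0.486, 0.513, 0.462, 0.536]
ft_force: [-1.1, -0.2, -2.6]
grip_width: 0.0109
```

```bash
python3 - <<'E'
from slot import *
p,d,P,X,Y=slotmeas("w41","yellow",(.690,.1116),-5.7); edge(X,Y,P,(275,278,281),136,160); zoom("w41","w41z")
E
```

```text
fin top rect [-57.    0.2] [50.7 10. ] 0.14
X -0.105 Y ext -0.0357 0.0363 gaps [] z 0.0803
X -0.098 Y ext -0.0351 0.0361 gaps [(-25.7, -17.7), (17.9, 26.2)] z 0.0807
X -0.090 Y ext -0.0352 0.0363 gaps [(-25.7, -17.6), (20.6, 29.6)] z 0.081
X -0.080 Y ext -0.0354 0.0206 gaps [(-25.8, -17.6)] z 0.0817
X -0.070 Y ext -0.0355 0.0205 gaps [(-26.5, -17.5), (-4.6, 10.0)] z 0.0821
tcp post frame -0.0553 -0.023 0.1894
tool x [ 0.0483 -0.0039 -0.9988] jaw z [0.1009 0.9949 0.001 ] yaw if s=+1 -5.79 s=-1 174.21 q [ 0.153  0.502  0.278  1.3   -0.011  0.254]
136 [(-94.6, -24.5, 48.8), (-94.6, -22.3, 49.2), (-94.6, -20.0, 49.3)]
138 [(-93.1, -24.5, 48.7), (-92.9, -22.3, 47.6), (-93.1, -20.0, 49.1)]
140 [(-91.7, -24.5, 49.6), (-91.7, -22.3, 49.6), (-91.4, -20.0, 47.6)]
142 [(-90.0, -24.6, 48.1), (-90.2, -22.3, 49.5), (-90.1, -20.0, 49.2)]
144 [(-88.6, -24.6, 48.9), (-88.6, -22.3, 49.1), (-88.5, -20.0, 48.6)]
146 [(-86.8, -24.6, 47.4), (-87.0, -22.3, 48.6), (-87.2, -20.0, 49.7)]
148 [(-85.7, -24.6, 49.6), (-85.5, -22.3, 48.7), (-85.5, -20.0, 48.9)]
150 [(-95.0, -24.2, 107.9), (-95.3, -22.4, 109.7), (-94.9, -20.6, 107.4)]
152 [(-95.6, -24.2, 117.3), (-95.4, -22.5, 116.4), (-95.4, -20.7, 116.6)]
154 [(-95.7, -24.2, 123.7), (-96.0, -22.5, 125.2), (-96.0, -20.8, 125.5)]
156 [(-96.2, -24.1, 131.6), (-96.3, -22.5, 132.5), (-96.1, -20.9, 131.3)]
158 [(-96.6, -24.1, 139.0), (-96.5, -22.5, 138.5), (-96.6, -20.9, 139.0)]
```

View pics/w41z.png

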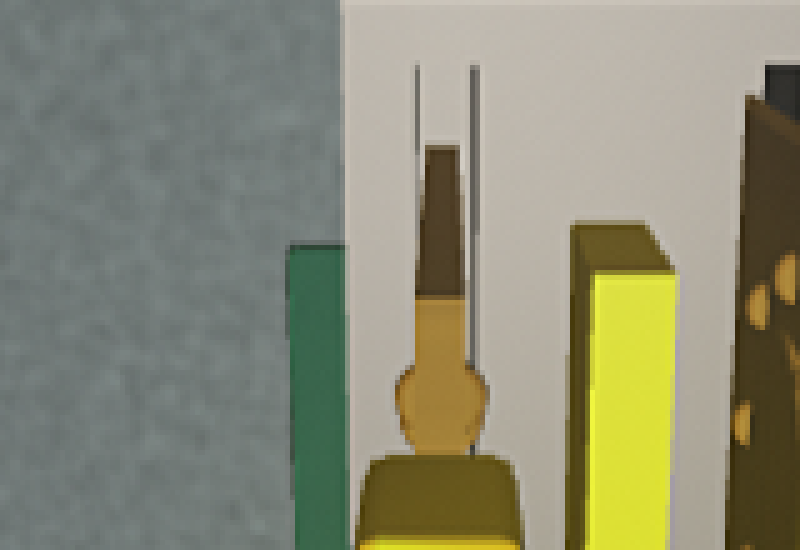

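apply_moves --targets '[0.02, 0.004, 0.003, 0, 0, 0, 0, 0.05, 0.007, 0.003, 0, 0, 0, 0, 0.08, 0.007, 0.003, 0, 0, 0, 0, 0.11, 0.007, 0.003, 0, 0, 0, 0, 0.14, 0.007, 0.003, 0, 0, 0, 0, 0.17, 0.007, 0.003, 0, 0, 0, 0, 0.2, 0.007, 0.003, 0, 0, 0, 0, 0.2, 0.007, 0.003, 0, 0, 0, 0]'

```text
clock: 31.92
eef_pos: [0.6328, 0.0949, 0.138]
tool_rot: [-0.486, 0.513, 0.462, 0.535]
ft_force: [-0.5, -0.3, -2.9]
grip_width: 0.0109
```

apply_moves --targets '[0.01, 0, 0, 0, 0, 0, 0, 0.02, 0, 0, 0, 0, 0, 0, 0.03, 0, 0, 0, 0, 0, 0, 0.03, 0, 0, 0, 0, 0, 0]'

```text
clock: 32.25
eef_pos: [0.6347, 0.0953, 0.1365]
tool_rot: [-0.487, 0.511, 0.461, 0.537]
ft_force: [-5.3, -1.7, 9.9]
grip_width: 0.011
```

```bash
python3 - <<'E'
from slot import *
p,d,P,X,Y=slotmeas("w42","yellow",(.690,.1116),-5.7);zoom("w42","w42z")
E
```

```text
fin top rect [-57.7   0.2] [49.9 10.2] 0.22
X -0.105 Y ext -0.0355 0.0365 gaps [] z 0.0799
X -0.098 Y ext -0.0356 0.0360 gaps [(-26.0, -17.5), (18.3, 26.0)] z 0.0803
X -0.090 Y ext -0.0358 0.0364 gaps [(-26.0, -17.4), (20.7, 28.8)] z 0.0807
X -0.080 Y ext -0.0355 0.0207 gaps [(-26.1, -17.4)] z 0.0814
X -0.070 Y ext -0.0356 0.0206 gaps [(-26.2, -17.0), (-4.7, 11.1)] z 0.0818
tcp post frame -0.0534 -0.0217 0.1365
tool x [ 0.0529 -0.0032 -0.9986] jaw z [0.1005 0.9949 0.0021] yaw if s=+1 -5.77 s=-1 174.23 q [ 0.154  0.531  0.185  1.173 -0.011  0.255]
```

View pics/w42z.png

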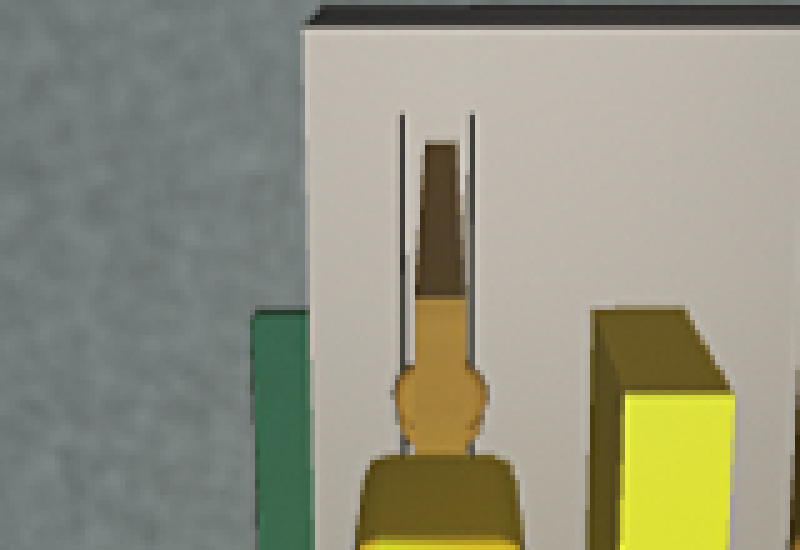

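apply_moves --targets '[-0.008, 0, 0, 0, 0, 0, 0, -0.008, 0, 0, 0, 0, 0, 0.33, -0.008, 0, 0, 0, 0, 0, 0.33, -0.008, 0, 0, 0, 0, 0, 0.33, -0.008, 0, 0, 0, 0, 0, 0.33, -0.06, 0, 0, 0, 0, 0, 0.33, -0.15, 0, 0, 0, 0, 0, 0.33, -0.3, 0, 0, 0, 0, 0.05, 0.33, -0.4, 0, 0, 0, 0, 0.1, 0.33, -0.45, 0, 0, 0, 0, 0.1, 0.33, -0.45, 0, 0, 0, 0, 0.1, 0.33]'

```text
clock: 33.22
eef_pos: [0.631, 0.0958, 0.2496]
tool_rot: [-0.475, 0.522, 0.473, 0.527]
ft_force: [0.3, -0.3, 0.7]
grip_width: 0.0284
```

```bash
python3 - <<'E'
from slot import *
p,d,P=wrist("w43"); m=masks(p)["yellow"]
N,L,st,c=cv2.connectedComponentsWithStats(m.astype(np.uint8))
for i in range(1,N):
    if st[i,4]>60: q=P[L==i]; print(c[i].round(),np.nanmedian(q,0).round(4),np.nanpercentile(q[:,2],98).round(4))
plan((.4845,.316,.24),3.8,1)
E
```

```text
[304. 193.] [0.6306 0.1172 0.1183] 0.1205
[264. 211.] [0.6288 0.0875 0.1619] 0.1643
[341. 210.] [0.6332 0.1382 0.162 ] 0.1646
[548. 361.] [0.911  0.4088 0.006 ] 0.0432
t 33.27 tcp [0.63   0.0957 0.247 ] grip 0.0281 F [-0.2 -0.3 -0.4]
row [ 0.027  0.668  0.818 -0.334  0.004  0.008] | mm 264.1050290705025 deg 9.580355294093197
```

View pics/w43.png

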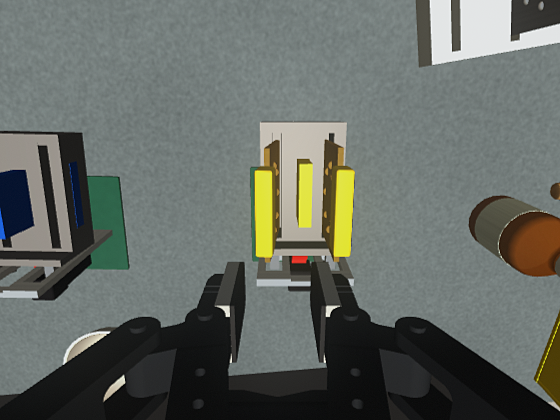

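apply_moves --targets '[0, 0.2, 0.25, -0.1, 0, 0, 0.35, 0, 0.668, 0.818, -0.334, 0, 0, 0.4, 0, 0.668, 0.818, -0.334, 0, 0, 0.4, 0, 0.668, 0.818, -0.334, 0, 0, 0.4, 0, 0.668, 0.818, -0.334, 0, 0, 0.4, 0.05, 0.668, 0.818, -0.334, 0, 0, 0.4, 0.1, 0.668, 0.818, -0.334, 0, 0, 0.4, 0.14, 0.668, 0.818, -0.334, 0, 0, 0.4, 0.14, 0.668, 0.818, -0.334, 0, 0, 0.4, 0.14, 0.668, 0.818, -0.334, 0, 0, 0.4]'

```text
clock: 34.1
eef_pos: [0.4825, 0.3147, 0.2087]
tool_rot: [-0.516, 0.484, 0.517, 0.482]
ft_force: [0.4, -0.0, 0.2]
grip_width: 0.0343
```

```bash
python3 - <<'E'
from slot import *
print(bot.get_obs()["eef_pos"]);p,d,P=wrist("w44"); bars(P,p); yawnow()
E
```

```text
[0.48249952 0.31467439 0.20873734]
yellow [ 12. 364.] [620.6 118.8] [10.6 27.3] 83.93 z 0.1178
blue [280. 216.] [485.1 316.5] [58.9 11.2] 3.57 z 0.1205
blue [358. 216.] [481.3 368.1] [59.7 11.6] 3.78 z 0.1205
tool x [-1.1e-03 -1.0e-04 -1.0e+00] jaw z [-0.0647  0.9979  0.    ] yaw if s=+1 3.71 s=-1 -176.29 q [5.770e-01 4.040e-01 1.790e-01 1.347e+00 1.000e-03 5.120e-01]
```

apply_moves --targets '[0, -0.008, 0.007, 0, 0, 0, 0.4, 0.1, -0.008, 0.007, 0, 0, 0, 0.4, 0.2, -0.008, 0.007, 0, 0, 0, 0.4, 0.3, -0.008, 0.007, 0, 0, 0, 0.4, 0.4, -0.008, 0.007, 0, 0, 0, 0.4, 0.472, -0.008, 0.007, 0, 0, 0, 0.4, 0.472, -0.008, 0.007, 0, 0, 0, 0.4, 0.472, -0.008, 0.007, 0, 0, 0, 0, 0.472, -0.008, 0.007, 0, 0, 0, 0, 0.472, -0.008, 0.007, 0, 0, 0, 0, 0.472, -0.008, 0.007, 0, 0, 0, 0]'

```text
clock: 35.07
eef_pos: [0.4863, 0.3183, 0.0944]
tool_rot: [0.516, -0.482, -0.516, -0.485]
ft_force: [0.8, -0.8, 0.4]
grip_width: 0.0108
```

apply_moves --targets '[-0.05, 0, 0, 0, 0, 0, 0, -0.15, 0, 0, 0, 0, 0, 0, -0.28, 0, 0, 0, 0, 0, 0, -0.42, 0, 0, 0, 0, 0, 0, -0.56, 0, 0, 0, 0, 0, 0, -0.7, 0, 0, 0, 0, 0, 0, -0.76, 0, 0, 0, 0, 0, 0, -0.76, 0, 0, 0, 0, 0, 0]'

```text
clock: 35.73
eef_pos: [0.487, 0.319, 0.2889]
tool_rot: [0.517, -0.479, -0.516, -0.487]
ft_force: [0.9, 0.9, -1.4]
grip_width: 0.011
```

```bash
python3 - <<'E'
from w import *
barhold("w45","blue")
def tgt(X,Y,po=(.6745,-.1308),yaw=-7.0):
    c,s=np.cos(np.radians(yaw)),np.sin(np.radians(yaw)); return po[0]+c*X-s*Y,po[1]+s*X+c*Y
for Y in (.0215,-.022):
    x,y=tgt(-.0575,Y); print(x,y); plan((x,y,.28),-7,1)
E
```

```text
held bar tool coords [[-0.0273, -0.0259, -0.0056], [-0.0261, 0.0058, -0.0003], [-0.0246, 0.0307, 0.0053]]
0.6200487871638346 -0.1024527704939156
t 35.78 tcp [0.4861 0.3184 0.2856] grip 0.0108 F [ 0.8 -0.5 -2.6]
row [ 0.017 -0.423 -1.715  0.377  0.01   0.01 ] | mm 441.7338460041896 deg 10.810684954456367
0.6147474707257107 -0.1456285280903131
t 35.78 tcp [0.4861 0.3184 0.2856] grip 0.0108 F [ 0.8 -0.5 -2.6]
row [ 0.016 -0.39  -1.886  0.377  0.01   0.01 ] | mm 481.6065689164875 deg 10.810684954456367
```

apply_moves --targets '[0, -0.02, -0.1, 0.02, 0, 0, 0, 0, -0.04, -0.22, 0.04, 0, 0, 0, 0, -0.07, -0.36, 0.07, 0, 0, 0, 0, -0.1, -0.5, 0.1, 0, 0, 0, 0, -0.13, -0.64, 0.13, 0, 0, 0, 0, -0.16, -0.78, 0.16, 0, 0, 0, 0, -0.19, -0.92, 0.19, 0, 0, 0, 0, -0.2, -0.97, 0.2, 0, 0, 0, 0, -0.2, -0.97, 0.2, 0, 0, 0]'

```text
clock: 36.53
eef_pos: [0.5506, 0.0755, 0.2799]
tool_rot: [-0.489, 0.511, 0.491, 0.509]
ft_force: [-0.3, -0.2, -2.9]
grip_width: 0.0107
```

```bash
python3 - <<'E'
from w import *
plan((.6147,-.1456,.28),-7,1)
E
```

```text
t 36.53 tcp [0.5506 0.0755 0.2799] grip 0.0107 F [-0.3 -0.2 -2.9]
row [-0.001 -0.291 -0.874  0.166 -0.001 -0.008] | mm 230.23320570107026 deg 4.768593460253975
```

Then I descend to hover with the sag pitch applied.

apply_moves --targets '[0, -0.05, -0.14, 0.02, 0, 0, 0, 0, -0.1, -0.28, 0.05, 0, 0, 0, 0, -0.14, -0.42, 0.08, 0, 0, 0, 0, -0.19, -0.56, 0.11, 0, 0, 0, 0, -0.23, -0.7, 0.14, 0, 0, 0, 0, -0.27, -0.82, 0.16, 0, 0, 0, 0, -0.291, -0.874, 0.166, 0, 0, 0, 0, -0.291, -0.874, 0.166, 0, 0, 0, 0.1, -0.291, -0.874, 0.166, 0, -0.05, 0, 0.2, -0.291, -0.874, 0.166, 0, -0.09, 0, 0.3, -0.291, -0.874, 0.166, 0, -0.09, 0, 0.34, -0.291, -0.874, 0.166, 0, -0.09, 0]'

```text
clock: 37.53
eef_pos: [0.6132, -0.1391, 0.1919]
tool_rot: [-0.479, 0.518, 0.462, 0.538]
ft_force: [-0.1, 0.0, -3.8]
grip_width: 0.011
```

```bash
python3 - <<'E'
from slot import *
p,d,P,X,Y=slotmeas("w46","blue",(.6745,-.1308),-7.0); edge(X,Y,P,(272,275,278,281),130,164); zoom("w46","w46z"); tilt=None
z=P[...,2]; k=(X>-.11)&(X<-.06)&(abs(Y)<.034)&(abs(z-.081)<.006); A=np.c_[X[k],Y[k],np.ones(k.sum())]; print("slopes",np.degrees(np.linalg.lstsq(A,z[k],rcond=None)[0][:2]))
E
```

```text
fin top rect [-56.8  -0.2] [50.4  9.8] 0.27
X -0.105 Y ext -0.0360 0.0360 gaps [] z 0.0805
X -0.098 Y ext -0.0361 0.0359 gaps [(-26.5, -17.7), (17.9, 25.6)] z 0.0809
X -0.090 Y ext -0.0355 0.0357 gaps [(-26.5, -12.8), (17.7, 25.8)] z 0.0812
X -0.080 Y ext -0.0357 0.0357 gaps [(-26.5, -12.0), (17.5, 25.7)] z 0.0817
X -0.070 Y ext -0.0358 0.0355 gaps [(-26.1, -11.2), (-5.1, 8.6), (17.8, 25.7)] z 0.0823
tcp post frame -0.0599 -0.0157 0.1919
tool x [ 0.0345  0.0011 -0.9994] jaw z [0.1145 0.9934 0.005 ] yaw if s=+1 -6.58 s=-1 173.42 q [-0.227  0.489  0.262  1.31   0.009 -0.112]
130 [(-108.8, -19.0, 81.2), (-108.7, -17.0, 80.1), (-108.7, -15.0, 80.3), (-108.9, -13.0, 81.7)]
132 [(-107.3, -19.1, 79.8), (-107.3, -17.0, 80.3), (-107.3, -15.0, 79.6), (-107.3, -13.0, 79.5)]
134 [(-106.0, -19.0, 80.1), (-106.1, -17.0, 80.7), (-106.0, -15.0, 80.1), (-106.1, -13.0, 80.5)]
136 [(-104.7, -19.0, 80.6), (nan, nan, nan), (-104.7, -15.0, 80.6), (-104.7, -12.9, 80.4)]
138 [(-103.4, -19.0, 81.1), (-103.2, -17.0, 79.3), (-103.4, -15.0, 80.7), (-103.5, -12.9, 81.3)]
140 [(-101.9, -19.0, 80.0), (-102.0, -17.
[... 444 characters left out ...]
-19.3, 47.8), (-100.4, -17.0, 110.1), (-100.4, -15.1, 110.4), (-95.2, -12.8, 80.3)]
152 [(-88.2, -19.3, 48.9), (-100.8, -16.9, 119.1), (-100.8, -15.2, 119.4), (-94.1, -12.8, 81.8)]
154 [(-86.7, -19.3, 49.3), (-100.9, -16.9, 126.2), (-101.1, -15.3, 127.2), (-92.7, -12.8, 81.7)]
156 [(-84.9, -19.3, 48.1), (-101.1, -16.9, 133.3), (-101.3, -15.3, 134.3), (-91.1, -12.8, 80.4)]
158 [(-83.7, -19.2, 49.9), (-101.6, -16.9, 141.7), (-101.5, -15.3, 140.6), (-89.8, -12.8, 80.9)]
160 [(-82.1, -19.2, 49.7), (-101.7, -16.9, 147.2), (-101.7, -15.4, 146.9), (-88.5, -12.8, 81.5)]
162 [(-80.6, -19.2, 50.3), (-101.7, -16.9, 152.1), (-101.7, -15.4, 152.0), (-102.0, -14.0, 153.7)]
slopes [ 2.62675979 -0.05167993]
```

View pics/w46z.png

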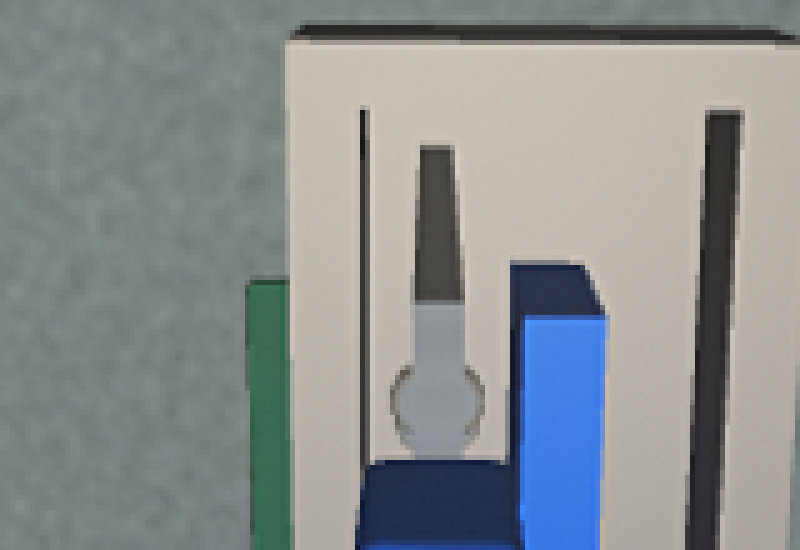

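apply_moves --targets '[0, -0.01, -0.02, 0.014, 0, 0, 0, 0.0, -0.01, -0.02, 0.014, 0, 0, 0, 0.0, -0.01, -0.02, 0.014, 0, 0, 0, 0, -0.01, -0.02, 0.014, 0, 0, 0]'

```text
clock: 37.92
eef_pos: [0.6195, -0.1471, 0.1991]
tool_rot: [-0.48, 0.518, 0.456, 0.542]
ft_force: [0.5, 1.0, -2.1]
grip_width: 0.0109
```

```bash
python3 - <<'E'
from slot import *
p,d,P,X,Y=slotmeas("w47","blue",(.6745,-.1308),-7.0); edge(X,Y,P,(275,277,280),136,158); zoom("w47","w47z")
E
```

```text
fin top rect [-57.   -0.2] [10. 50.] 89.95
X -0.105 Y ext -0.0357 0.0359 gaps [] z 0.0804
X -0.098 Y ext -0.0358 0.0357 gaps [(-26.1, -17.8), (17.5, 25.7)] z 0.0808
X -0.090 Y ext -0.0359 0.0358 gaps [(-26.2, -17.8), (18.1, 25.7)] z 0.0812
X -0.080 Y ext -0.0361 0.0358 gaps [(-26.2, -17.8), (17.9, 25.8)] z 0.0817
X -0.070 Y ext -0.0356 0.0358 gaps [(-26.3, -17.7), (-5.0, 9.4), (17.4, 25.7)] z 0.0822
tcp post frame -0.0526 -0.0229 0.1991
tool x [ 0.0478 -0.0027 -0.9989] jaw z [0.1234 0.9923 0.0032] yaw if s=+1 -7.09 s=-1 172.91 q [-0.237  0.491  0.285  1.317  0.009 -0.113]
136 [(-90.6, -24.2, 49.6), (-90.6, -22.6, 50.1), (-90.4, -20.3, 48.8)]
138 [(-88.9, -24.2, 48.9), (-88.7, -22.6, 47.5), (-88.8, -20.3, 48.5)]
140 [(-87.5, -24.2, 49.9), (-87.5, -22.6, 50.0), (-87.3, -20.3, 48.5)]
142 [(-85.8, -24.2, 49.3), (-85.9, -22.6, 49.6), (-85.9, -20.3, 49.4)]
144 [(-84.3, -24.2, 49.6), (-84.4, -22.6, 49.9), (-84.4, -20.3, 50.0)]
146 [(-82.9, -24.2, 50.5), (-82.7, -22.6, 49.4), (-82.9, -20.3, 50.2)]
148 [(-81.4, -24.2, 50.6), (-81.1, -22.6, 49.0), (-81.1, -20.2, 49.0)]
150 [(-92.3, -24.0, 117.8), (-92.2, -22.8, 117.4), (-92.1, -20.9, 116.9)]
152 [(-92.5, -23.9, 125.2), (-92.7, -22.8, 126.3), (-92.6, -21.0, 125.5)]
154 [(-93.1, -23.9, 133.9), (-92.9, -22.8, 133.2), (-93.1, -21.1, 134.3)]
156 [(-93.5, -23.9, 141.5), (-93.5, -22.8, 141.4), (-93.5, -21.2, 141.6)]
```

View pics/w47z.png

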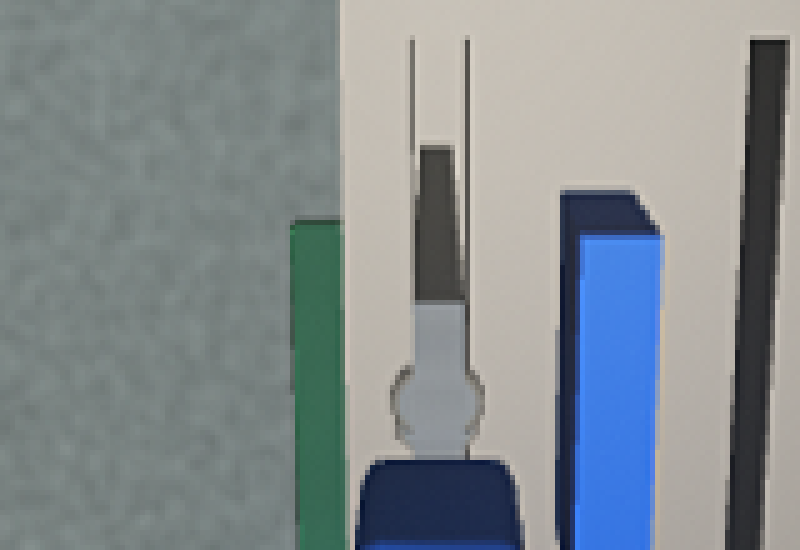

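apply_moves --targets '[0.02, 0.02, 0.002, 0, 0, 0, 0, 0.04, 0.02, 0.002, 0, 0, 0, 0, 0.05, 0.02, 0.002, 0, 0, 0, 0, 0.05, 0.02, 0.002, 0, 0, 0, 0]'

```text
clock: 38.3
eef_pos: [0.6136, -0.1458, 0.1839]
tool_rot: [-0.479, 0.519, 0.457, 0.541]
ft_force: [0.1, -0.4, -2.2]
grip_width: 0.0109
```

```bash
python3 - <<'E'
from slot import *
p,d,P,X,Y=slotmeas("w48","blue",(.6745,-.1308),-7.0); edge(X,Y,P,(275,277,280),134,158); zoom("w48","w48z")
E
```

```text
fin top rect [-56.7  -0.2] [10.1 50.6] 89.96
X -0.105 Y ext -0.0358 0.0359 gaps [] z 0.0805
X -0.098 Y ext -0.0359 0.0357 gaps [(-26.7, -18.1), (17.6, 25.7)] z 0.0808
X -0.090 Y ext -0.0361 0.0361 gaps [(-26.1, -18.1), (18.0, 25.8)] z 0.0813
X -0.080 Y ext -0.0356 0.0361 gaps [(-26.1, -18.1), (17.9, 25.7)] z 0.0817
X -0.070 Y ext -0.0358 0.0359 gaps [(-26.2, -18.0), (-5.0, 9.7), (17.7, 25.8)] z 0.0822
tcp post frame -0.0586 -0.0223 0.1839
tool x [ 0.0444 -0.002  -0.999 ] jaw z [0.1234 0.9923 0.0035] yaw if s=+1 -7.09 s=-1 172.91 q [-0.237  0.489  0.243  1.281  0.009 -0.113]
134 [(-105.1, -23.4, 80.9), (-105.0, -22.1, 80.0), (-105.2, -20.1, 81.3)]
136 [(-103.9, -23.4, 81.2), (-103.9, -22.1, 81.5), (-104.0, -20.1, 82.0)]
138 [(-102.5, -23.4, 80.4), (-102.5, -22.1, 80.8), (-102.4, -20.1, 80.1)]
140 [(-101.2, -23.4, 80.7), (-101.0, -22.1, 79.5), (-101.2, -20.1, 81.0)]
142 [(-94.7, -23.5, 48.2), (-94.7, -22.0, 47.9), (-94.7, -19.8, 48.3)]
144 [(-93.4, -23.5, 49.2), (-93.2, -22.0, 47.9), (-93.3, -19.8, 49.0)]
146 [(-92.0, -23.5, 49.7), (-91.7, -22.0, 48.3), (-91.8, -19.8, 48.5)]
148 [(-90.1, -23.5, 47.7), (-90.2, -22.0, 48.0), (-90.6, -19.8, 50.1)]
150 [(-98.7, -23.3, 102.9), (-98.4, -22.1, 101.8), (-98.6, -20.3, 102.5)]
152 [(-99.0, -23.3, 111.1), (-98.8, -22.2, 110.3), (-98.9, -20.4, 110.5)]
154 [(-99.5, -23.3, 119.7), (-99.0, -22.2, 117.5), (-99.2, -20.5, 118.4)]
156 [(-99.5, -23.3, 125.7), (-99.7, -22.2, 126.6), (-99.5, -20.6, 125.7)]
```

View pics/w48z.png

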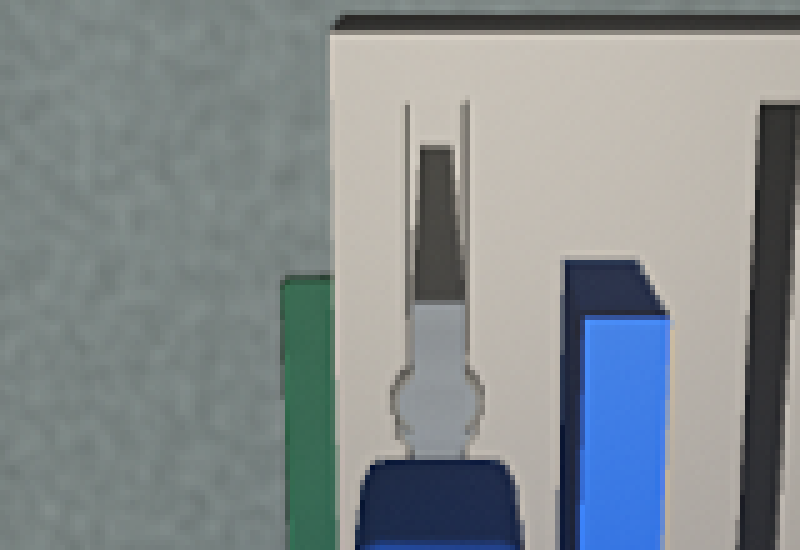

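apply_moves --targets '[0.02, -0.004, 0, 0, 0, 0, 0, 0.05, -0.004, 0, 0, 0, 0, 0, 0.08, -0.004, 0, 0, 0, 0, 0, 0.11, -0.004, 0, 0, 0, 0, 0, 0.14, -0.004, 0, 0, 0, 0, 0, 0.17, -0.004, 0, 0, 0, 0, 0, 0.185, -0.004, 0, 0, 0, 0, 0, 0.185, -0.004, 0, 0, 0, 0, 0]'

```text
clock: 39.02
eef_pos: [0.6165, -0.146, 0.1374]
tool_rot: [-0.479, 0.519, 0.457, 0.541]
ft_force: [-0.0, -0.1, -1.5]
grip_width: 0.0108
```

apply_moves --targets '[0.01, 0, 0, 0, 0, 0, 0, 0.02, 0, 0, 0, 0, 0, 0, 0.025, 0, 0, 0, 0, 0, 0, 0.025, 0, 0, 0, 0, 0, 0]'

```text
clock: 39.35
eef_pos: [0.6176, -0.1463, 0.1364]
tool_rot: [-0.48, 0.518, 0.456, 0.542]
ft_force: [-6.3, 1.6, 14.0]
grip_width: 0.0111
```

apply_moves --targets '[-0.01, 0, 0, 0, 0, 0, 0, -0.01, 0, 0, 0, 0, 0, 0.33, -0.01, 0, 0, 0, 0, 0, 0.33, -0.01, 0, 0, 0, 0, 0, 0.33, -0.01, 0, 0, 0, 0, 0, 0.33, -0.06, 0, 0, 0, 0, 0, 0.33, -0.15, 0, 0, 0, 0, 0, 0.33, -0.3, 0, 0, 0, 0, 0.05, 0.33, -0.4, 0, 0, 0, 0, 0.09, 0.33, -0.46, 0, 0, 0, 0, 0.09, 0.33, -0.46, 0, 0, 0, 0, 0.09, 0.33]'

```text
clock: 40.27
eef_pos: [0.6144, -0.1464, 0.2514]
tool_rot: [-0.47, 0.527, 0.467, 0.532]
ft_force: [0.3, -0.4, 1.1]
grip_width: 0.0281
```

```bash
python3 - <<'E'
from slot import *
p,d,P=wrist("w49"); m=masks(p)["blue"]
N,L,st,c=cv2.connectedComponentsWithStats(m.astype(np.uint8))
for i in range(1,N):
    if st[i,4]>60: q=P[L==i]; print(c[i].round(),np.nanmedian(q,0).round(4),np.nanpercentile(q[:,2],98).round(4))
plan((.481,.368,.25),3.8,1)
E
```

```text
[295. 206.] [ 0.6151 -0.135   0.1611] 0.1641
[ 23. 339.] [ 0.7886 -0.4851  0.006 ] 0.0085
t 40.32 tcp [ 0.6134 -0.1462  0.2487] grip 0.0281 F [-0.5 -0.2 -0.3]
row [-0.003  0.779  1.976 -0.38   0.005  0.009] | mm 530.9645560207624 deg 10.889985834140834
```

View pics/w49.png

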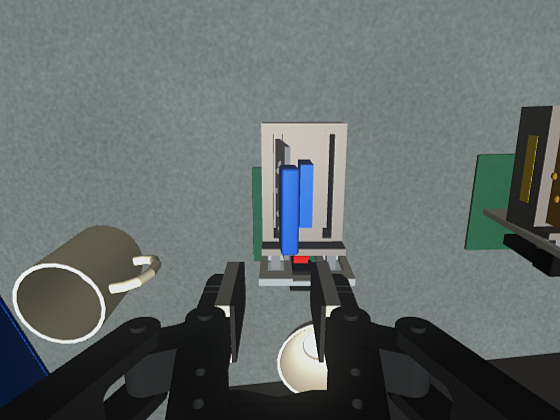

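```bash
cat > chk.py <<'E'
from slot import *
def chk(p,P,col,po,yaw,zl=.155,zh=.172):
    c,s=np.cos(np.radians(yaw)),np.sin(np.radians(yaw))
    q=P-np.array([*po,0]);X=c*q[...,0]+s*q[...,1];Y=-s*q[...,0]+c*q[...,1]
    m=masks(p)[col]&(P[...,2]>zl)&(P[...,2]<zh)&(abs(X+.055)<.08)&(abs(Y)<.06)
    N,L,st,cc=cv2.connectedComponentsWithStats(m.astype(np.uint8))
    for i in range(1,N):
        if st[i,4]>15:
            r=cv2.minAreaRect(np.stack([X[L==i],Y[L==i]],1).astype(np.float32)*1000); zz=P[L==i][:,2]
            print(col,"bar top post frame",np.round(r[0],1),np.round(r[1],1),round(r[2],1),"z",np.median(zz).round(4),"=> lean from slot %.1f deg"%(min(np.degrees(np.arctan((r[0][1]-22)/112)),np.degrees(np.arctan((r[0][1]+22)/112)),key=abs)))
A=((.690,.1116),-5.7);B=((.6745,-.1308),-7.0)
E
python3 - <<'E'
from chk import *
p,d,P=wrist("w50"); chk(p,P,"blue",*B)
for n in ("top","side"):
    p,d=bot.camera(n);P=cloud(n,d); print(n); chk(p,P,"blue",*B); chk(p,P,"yellow",*A)
E
```

```text
blue bar top post frame [-57.6 -14.4] [12.4 59.5] 89.8 z 0.162 => lean from slot 3.9 deg
top
yellow bar top post frame [-57.5  22.6] [60.1 12.4] 0.2 z 0.1618 => lean from slot 0.3 deg
yellow bar top post frame [-57.8 -30.3] [11.5 57.2] 89.8 z 0.161 => lean from slot -4.2 deg
side
blue bar top post frame [-58.5 -16.2] [12.2 58.2] 89.5 z 0.1608 => lean from slot 2.9 deg
yellow bar top post frame [-58.1  20. ] [13.3 56.9] 86.3 z 0.1614 => lean from slot -1.0 deg
yellow bar top post frame [-57.2 -32.3] [56.4 14.2] 0.3 z 0.1608 => lean from slot -5.3 deg
```

apply_moves --targets '[-0.05, 0.2, 0.5, -0.1, 0, 0, 0.33, -0.05, 0.39, 0.98, -0.19, 0, 0, 0.4, -0.05, 0.39, 0.98, -0.19, 0, 0, 0.4, -0.05, 0.39, 0.98, -0.19, 0, 0, 0.4, -0.05, 0.39, 0.98, -0.19, 0, 0, 0.4, -0.05, 0.39, 0.98, -0.19, 0, 0, 0.4, -0.05, 0.39, 0.98, -0.19, 0, 0, 0.4, -0.05, 0.39, 0.98, -0.19, 0, 0, 0.4, -0.05, 0.39, 0.98, -0.19, 0, 0, 0.4]'

```text
clock: 41.22
eef_pos: [0.5445, 0.1099, 0.2588]
tool_rot: [-0.492, 0.507, 0.495, 0.507]
ft_force: [0.5, -0.2, -0.2]
grip_width: 0.0342
```

```bash
python3 - <<'E'
from slot import *
plan((.481,.368,.21),3.8,1)
E
```

```text
t 41.22 tcp [0.5445 0.1099 0.2588] grip 0.0342 F [ 0.5 -0.2 -0.2]
row [ 0.198  0.281  1.025 -0.185  0.005 -0.005] | mm 270.2171502176334 deg 5.314327440411084
```

apply_moves --targets '[0, 0.28, 1.0, -0.185, 0, 0, 0.4, 0, 0.28, 1.0, -0.185, 0, 0, 0.4, 0, 0.28, 1.0, -0.185, 0, 0, 0.4, 0, 0.28, 1.0, -0.185, 0, 0, 0.4, 0.05, 0.28, 1.0, -0.185, 0, 0, 0.4, 0.12, 0.28, 1.0, -0.185, 0, 0, 0.4, 0.19, 0.28, 1.0, -0.185, 0, 0, 0.4, 0.19, 0.28, 1.0, -0.185, 0, 0, 0.4, 0.19, 0.28, 1.0, -0.185, 0, 0, 0.4, 0.19, 0.28, 1.0, -0.185, 0, 0, 0.4]'

```text
clock: 42.05
eef_pos: [0.4837, 0.3596, 0.2135]
tool_rot: [-0.515, 0.484, 0.516, 0.485]
ft_force: [0.8, -0.6, -0.0]
grip_width: 0.0341
```

```bash
python3 - <<'E'
from slot import *
print(bot.get_obs()["eef_pos"]);p,d,P=wrist("w51"); bars(P,p); yawnow()
E
```

```text
[0.48368486 0.35958256 0.21353617]
blue [290. 208.] [481.6 368.3] [58.9 11.4] 3.78 z 0.1205
tool x [ 0.0012  0.0034 -1.    ] jaw z [-0.0609  0.9981  0.0034] yaw if s=+1 3.49 s=-1 -176.51 q [0.638 0.453 0.266 1.381 0.002 0.577]
```

apply_moves --targets '[0, 0.008, 0.034, 0, 0, 0, 0.4, 0.1, 0.008, 0.034, 0, 0, 0, 0.4, 0.2, 0.008, 0.034, 0, 0, 0, 0.4, 0.3, 0.008, 0.034, 0, 0, 0, 0.4, 0.4, 0.008, 0.034, 0, 0, 0, 0.4, 0.488, 0.008, 0.034, 0, 0, 0, 0.4, 0.488, 0.008, 0.034, 0, 0, 0, 0.4, 0.488, 0.008, 0.034, 0, 0, 0, 0, 0.488, 0.008, 0.034, 0, 0, 0, 0, 0.488, 0.008, 0.034, 0, 0, 0, 0, 0.488, 0.008, 0.034, 0, 0, 0, 0]'

```text
clock: 43.02
eef_pos: [0.4815, 0.3708, 0.0938]
tool_rot: [-0.515, 0.482, 0.516, 0.486]
ft_force: [0.2, -0.1, -0.0]
grip_width: 0.011
```

apply_moves --targets '[-0.05, 0, 0, 0, 0, 0, 0, -0.15, 0, 0, 0, 0, 0, 0, -0.28, 0, 0, 0, 0, 0, 0, -0.42, 0, 0, 0, 0, 0, 0, -0.56, 0, 0, 0, 0, 0, 0, -0.7, 0, 0, 0, 0, 0, 0, -0.78, 0, 0, 0, 0, 0, 0, -0.78, 0, 0, 0, 0, 0, 0]'

```text
clock: 43.68
eef_pos: [0.4822, 0.371, 0.2942]
tool_rot: [-0.516, 0.478, 0.516, 0.489]
ft_force: [1.1, 0.5, -1.7]
grip_width: 0.0112
```

```bash
python3 - <<'E'
from w import *
barhold("w52","blue")
plan((.62,-.1025,.28),-7,1)
E
```

```text
held bar tool coords [[-0.0279, -0.0275, -0.0056], [-0.0266, 0.0041, -0.0003], [-0.0251, 0.0292, 0.0053]]
t 43.73 tcp [0.4815 0.3704 0.2907] grip 0.0108 F [-0.5 -0.3 -2.3]
row [ 0.031 -0.432 -1.923  0.372  0.017  0.013] | mm 492.9149920110662 deg 10.672358707058159
```

apply_moves --targets '[0, -0.02, -0.1, 0.02, 0, 0, 0, 0, -0.04, -0.22, 0.04, 0, 0, 0, 0, -0.07, -0.36, 0.07, 0, 0, 0, 0, -0.1, -0.5, 0.1, 0, 0, 0, 0, -0.13, -0.64, 0.13, 0, 0, 0, 0, -0.16, -0.78, 0.16, 0, 0, 0, 0.01, -0.2, -0.92, 0.18, 0, 0, 0, 0.01, -0.215, -0.97, 0.19, 0, 0, 0, 0.01, -0.215, -0.97, 0.19, 0, 0, 0]'

```text
clock: 44.48
eef_pos: [0.5493, 0.1272, 0.2811]
tool_rot: [-0.49, 0.509, 0.492, 0.509]
ft_force: [0.5, -0.1, -2.7]
grip_width: 0.0107
```

```bash
python3 - <<'E'
from w import *
plan((.6185,-.1025,.28),-7,1)
E
```

```text
t 44.48 tcp [0.5493 0.1272 0.2811] grip 0.0107 F [ 0.5 -0.1 -2.7]
row [ 0.002 -0.31  -0.908  0.171  0.003 -0.007] | mm 239.9315283229254 deg 4.903275454360056
```

apply_moves --targets '[0, -0.05, -0.14, 0.02, 0, 0, 0, 0, -0.1, -0.28, 0.05, 0, 0, 0, 0, -0.14, -0.42, 0.08, 0, 0, 0, 0, -0.19, -0.56, 0.11, 0, 0, 0, 0, -0.23, -0.7, 0.14, 0, 0, 0, 0, -0.28, -0.82, 0.16, 0, 0, 0, 0, -0.31, -0.908, 0.171, 0, 0, 0, 0, -0.31, -0.908, 0.171, 0, -0.03, 0, 0, -0.31, -0.908, 0.171, 0, -0.07, 0, 0, -0.31, -0.908, 0.171, 0, -0.09, 0]'

```text
clock: 45.32
eef_pos: [0.6191, -0.0975, 0.2809]
tool_rot: [-0.48, 0.516, 0.46, 0.54]
ft_force: [-0.3, 0.6, -1.9]
grip_width: 0.0109
```

apply_moves --targets '[0.08, 0, 0, 0, 0, 0, 0, 0.16, 0, 0, 0, 0, 0, 0, 0.24, 0, 0, 0, 0, 0, 0, 0.31, 0, 0, 0, 0, 0, 0, 0.31, 0, 0, 0, 0, 0, 0, 0.31, 0, 0, 0, 0, 0, 0]'

```text
clock: 45.82
eef_pos: [0.6219, -0.0968, 0.2038]
tool_rot: [-0.48, 0.517, 0.461, 0.539]
ft_force: [0.6, -1.3, -1.6]
grip_width: 0.0107
```

```bash
python3 - <<'E'
from slot import *
p,d,P,X,Y=slotmeas("w53","blue",(.6745,-.1308),-7.0); edge(X,Y,P,(274,276,278,280),134,160); zoom("w53","w53z")
E
```

```text
fin top rect [-56.9  -0.1] [50.  10.1] 0.19
X -0.105 Y ext -0.0362 0.0353 gaps [] z 0.0802
X -0.098 Y ext -0.0362 0.0354 gaps [(-25.9, -17.9), (17.7, 26.1)] z 0.0807
X -0.090 Y ext -0.0361 0.0355 gaps [(-26.0, -18.2), (17.6, 26.2)] z 0.0811
X -0.080 Y ext -0.0363 0.0357 gaps [(-29.8, -18.0), (17.6, 30.6)] z 0.0815
X -0.070 Y ext -0.0360 0.0358 gaps [(-34.3, -16.1), (-10.1, 4.8), (17.5, 31.4)] z 0.082
tcp post frame -0.0563 0.0273 0.2038
tool x [ 4.47e-02  5.00e-04 -9.99e-01] jaw z [0.115  0.9934 0.0056] yaw if s=+1 -6.6 s=-1 173.4 q [-0.159  0.479  0.282  1.33   0.008 -0.043]
134 [(-96.1, 25.3, 48.6), (-100.3, 26.8, 79.7), (-100.4, 28.2, 80.7), (-100.4, 29.7, 80.5)]
136 [(-94.3, 25.4, 46.9), (-99.0, 26.8, 80.4), (-99.2, 28.2, 81.5), (-99.0, 29.7, 80.7)]
138 [(-93.0, 25.4, 49.5), (-97.5, 26.9, 79.6), (-97.6, 28.3, 80.6), (-97.7, 29.7, 81.1)]
140 [(-91.5, 25.4, 49.7), (-96.2, 26.9, 80.8), (-96.3, 28.3, 81.1), (-96.3, 29.7, 81.2)]
142 [(-89.8, 25.4, 48.9), (-94.7, 26.9, 80.1), (-94.8, 28.3, 80.8), (-94.9, 29.7, 80.9)]
144 [(-88.3, 25.4, 49.7), (-93.6, 26.9, 81.8), (-93.4, 28.3, 81.0), (-93.4, 29.7, 81.0)]
146 [(-86.6, 25.4, 48.7), (-92.1, 26.9, 81.7), (-92.0, 28.3, 81.2), (-92.0, 29.7, 80.6)]
148 [(-85.1, 25.4, 49.3), (-90.5, 26.9, 80.5), (-90.6, 28.3, 81.3), (-90.7, 29.7, 81.6)]
150 [(-83.3, 25.4, 48.5), (-89.1, 26.9, 80.8), (-89.2, 28.3, 81.0), (-89.0, 29.8, 80.3)]
152 [(-94.7, 25.6, 119.2), (-94.9, 26.8, 120.0), (-94.9, 28.0, 120.1), (-87.7, 29.8, 80.8)]
154 [(-95.2, 25.6, 128.2), (-95.0, 26.8, 127.1), (-94.9, 27.9, 126.5), (-86.3, 29.8, 81.0)]
156 [(-95.3, 25.6, 135.0), (-95.6, 26.7, 136.1), (-95.4, 27.9, 135.0), (-84.9, 29.8, 81.5)]
158 [(-95.7, 25.6, 142.8), (-95.8, 26.7, 142.9), (-95.9, 27.8, 143.5), (-83.4, 29.8, 81.2)]
```

View pics/w53.png

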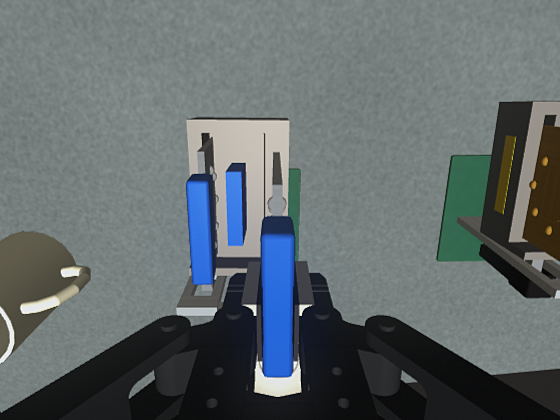

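apply_moves --targets '[0, 0.008, -0.018, 0.014, 0, 0, 0, 0.03, 0.008, -0.018, 0.014, 0, 0, 0, 0.06, 0.008, -0.018, 0.014, 0, 0, 0, 0.06, 0.008, -0.018, 0.014, 0, 0, 0]'

```text
clock: 46.2
eef_pos: [0.6205, -0.1027, 0.1886]
tool_rot: [-0.478, 0.518, 0.458, 0.541]
ft_force: [-0.5, -0.3, -3.0]
grip_width: 0.0104
```

```bash
python3 - <<'E'
from slot import *
p,d,P,X,Y=slotmeas("w54","blue",(.6745,-.1308),-7.0); edge(X,Y,P,(274,276,278,280),136,160); zoom("w54","w54z")
E
```

```text
fin top rect [-57.   -0.1] [10.1 50. ] 89.91
X -0.105 Y ext -0.0360 0.0359 gaps [] z 0.0803
X -0.098 Y ext -0.0360 0.0353 gaps [(-26.0, -17.8), (17.8, 25.9)] z 0.0806
X -0.090 Y ext -0.0358 0.0354 gaps [(-26.0, -18.3), (17.8, 25.9)] z 0.081
X -0.080 Y ext -0.0358 0.0356 gaps [(-29.2, -18.0), (17.7, 25.9)] z 0.0817
X -0.070 Y ext -0.0358 0.0357 gaps [(-29.3, -16.3), (-10.0, 4.8), (17.7, 25.9)] z 0.082
tcp post frame -0.057 0.0213 0.1886
tool x [ 4.310e-02  5.000e-04 -9.991e-01] jaw z [0.1237 0.9923 0.0058] yaw if s=+1 -7.1 s=-1 172.9 q [-0.168  0.484  0.248  1.292  0.008 -0.043]
136 [(-101.6, 19.9, 80.2), (-101.7, 21.2, 81.6), (-101.7, 22.5, 80.9), (-101.6, 23.9, 80.3)]
138 [(-95.6, 19.7, 48.9), (-95.6, 21.2, 48.8), (-95.7, 22.8, 49.6), (-95.6, 24.3, 49.0)]
140 [(-94.2, 19.7, 49.7), (-94.0, 21.2, 48.5), (-94.1, 22.8, 49.0), (-94.2, 24.3, 49.4)]
142 [(-92.6, 19.7, 49.0), (-92.7, 21.2, 49.3), (-92.6, 22.8, 49.0), (-92.7, 24.3, 49.4)]
144 [(-91.0, 19.7, 48.4), (-91.1, 21.2, 48.7), (-91.0, 22.8, 48.4), (-91.2, 24.3, 49.8)]
146 [(-89.5, 19.7, 48.2), (-89.5, 21.2, 48.6), (-89.9, 22.7, 50.8), (-89.4, 24.3, 48.0)]
148 [(-88.1, 19.7, 48.9), (-88.1, 21.2, 49.3), (-88.0, 22.8, 48.3), (-88.0, 24.3, 48.6)]
150 [(-86.6, 19.7, 49.2), (-86.6, 21.2, 49.5), (-86.6, 22.7, 49.5), (-86.6, 24.3, 49.3)]
152 [(-95.0, 19.9, 102.6), (-95.2, 21.1, 103.8), (-95.2, 22.3, 103.5), (-85.0, 24.3, 48.9)]
154 [(-95.8, 19.9, 113.3), (-95.8, 21.1, 113.4), (-95.7, 22.3, 112.8), (-83.4, 24.3, 48.4)]
156 [(-96.0, 19.9, 120.3), (-96.0, 21.1, 120.2), (-95.9, 22.2, 120.0), (-82.1, 24.3, 49.9)]
158 [(-96.2, 20.0, 127.2), (-96.2, 21.1, 126.9), (-96.2, 22.2, 127.2), (-80.6, 24.3, 50.1)]
```

View pics/w54z.png

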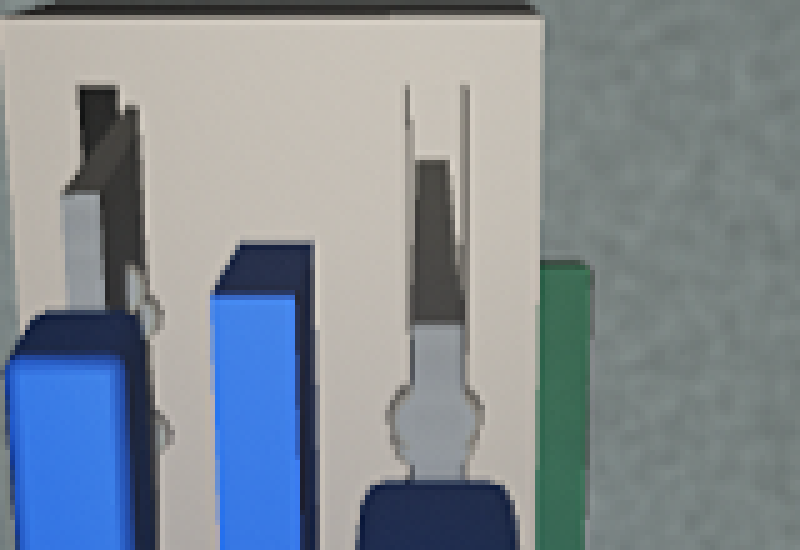

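apply_moves --targets '[0.02, 0.007, 0.002, 0, 0, 0, 0, 0.05, 0.007, 0.002, 0, 0, 0, 0, 0.08, 0.007, 0.002, 0, 0, 0, 0, 0.11, 0.007, 0.002, 0, 0, 0, 0, 0.14, 0.007, 0.002, 0, 0, 0, 0, 0.17, 0.007, 0.002, 0, 0, 0, 0, 0.193, 0.007, 0.002, 0, 0, 0, 0, 0.193, 0.007, 0.002, 0, 0, 0, 0]'

```text
clock: 46.92
eef_pos: [0.6208, -0.1018, 0.1397]
tool_rot: [-0.478, 0.519, 0.458, 0.541]
ft_force: [-1.1, 0.2, -3.1]
grip_width: 0.0109
```

apply_moves --targets '[0.01, 0, 0, 0, 0, 0, 0, 0.02, 0, 0, 0, 0, 0, 0, 0.026, 0, 0, 0, 0, 0, 0, 0.026, 0, 0, 0, 0, 0, 0]'

```text
clock: 47.25
eef_pos: [0.6225, -0.1021, 0.1362]
tool_rot: [-0.479, 0.518, 0.457, 0.542]
ft_force: [-1.2, 0.7, -0.5]
grip_width: 0.0107
```

apply_moves --targets '[0.008, 0, 0, 0, 0, 0, 0, 0.012, 0, 0, 0, 0, 0, 0, 0.012, 0, 0, 0, 0, 0, 0]'

```text
clock: 47.5
eef_pos: [0.6227, -0.1021, 0.1359]
tool_rot: [-0.479, 0.517, 0.456, 0.543]
ft_force: [-5.3, 0.9, 11.4]
grip_width: 0.0111
```

apply_moves --targets '[-0.01, 0, 0, 0, 0, 0, 0, -0.01, 0, 0, 0, 0, 0, 0.24, -0.01, 0, 0, 0, 0, 0, 0.24, -0.01, 0, 0, 0, 0, 0, 0.24, -0.01, 0, 0, 0, 0, 0, 0.24, -0.04, 0, 0, 0, 0, 0, 0.24, -0.1, 0, 0, 0, 0, 0, 0.24, -0.2, 0, 0, 0, 0, 0.03, 0.24, -0.35, 0, 0, 0, 0, 0.09, 0.24, -0.46, 0, 0, 0, 0, 0.09, 0.33, -0.46, 0, 0, 0, 0, 0.09, 0.33]'

```text
clock: 48.42
eef_pos: [0.6203, -0.1026, 0.2551]
tool_rot: [-0.47, 0.526, 0.466, 0.534]
ft_force: [0.3, -0.5, 1.2]
grip_width: 0.0284
```

```bash
python3 - <<'E'
from chk import *
p,d,P=wrist("w55"); chk(p,P,"blue",*B)
E
```

```text
blue bar top post frame [-57.7 -14.2] [11.9 59.4] 89.8 z 0.1621 => lean from slot 4.0 deg
blue bar top post frame [-56.8  28.3] [59.3 11.9] 0.0 z 0.1622 => lean from slot 3.2 deg
```

View pics/w55.png

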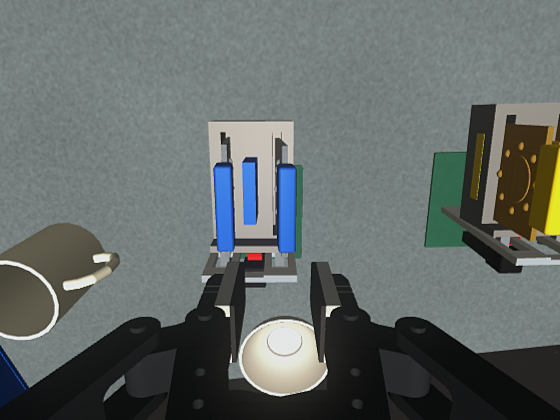

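apply_moves --targets '[0, 0.2, 0, 0, 0, 0, 0.33, 0, 0.4, 0, 0, 0, 0, 0.33, 0, 0.6, 0, 0, 0, 0, 0.33, 0, 0.8, 0, 0, 0, 0, 0.33, 0, 0.9, 0, 0, 0, 0, 0.33, 0, 0.9, 0, 0, 0, 0, 0.33, 0, 0.9, 0, 0, 0, 0, 0.33]'

```text
clock: 49.05
eef_pos: [0.3891, -0.0735, 0.2466]
tool_rot: [-0.466, 0.529, 0.47, 0.531]
ft_force: [0.5, 0.7, -0.5]
grip_width: 0.0282
```

```bash
python3 - <<'E'
from chk import *
P0=cloud("top",np.load("top0.npz")["d"]); m0=masks(np.load("top0.npz")["p"])["red"]
for n in ("top","side"):
    p,d=bot.camera(n);P=cloud(n,d); print(n); chk(p,P,"blue",*B); chk(p,P,"yellow",*A)
    if n=="top":
        m=masks(p)["red"]&m0
        for nm,sl in (("A",(slice(130,150),slice(222,240))),("B",(slice(138,154),slice(312,328)))):
            k=m[sl]; dz=np.linalg.norm(P[sl][k]-P0[sl][k],axis=1); print(nm,"red px",k.sum(),"median shift",np.nanmedian(P[sl][k]-P0[sl][k],axis=0).round(4))
        for nm,(po,yaw) in (("A",A),("B",B)):
            c,s=np.cos(np.radians(yaw)),np.sin(np.radians(yaw));q=P-np.array([*po,0]);X=c*q[...,0]+s*q[...,1];Y=-s*q[...,0]+c*q[...,1]
            k=(X>-.105)&(X<-.012)&(abs(Y)<.014)&(abs(P[...,2]-.082)<.006);Az=np.c_[X[k]+.055,Y[k],np.ones(k.sum())];f=np.linalg.lstsq(Az,P[...,2][k],rcond=None)[0];print(nm,"block top z at centre",f[2].round(4),"slopes",np.degrees(f[:2]).round(2))
    cv2.imwrite(f"pics/final_{n}.png",p[:,:,::-1])
E
```

```text
top
blue bar top post frame [-58.2  28.6] [11.6 58.2] 89.1 z 0.1617 => lean from slot 3.4 deg
blue bar top post frame [-60.4 -14.1] [59.1 11.5] 1.2 z 0.1614 => lean from slot 4.0 deg
yellow bar top post frame [-58.3  22.5] [11.8 59.3] 89.7 z 0.1615 => lean from slot 0.3 deg
yellow bar top post frame [-58.1 -30.1] [12.2 57.8] 89.0 z 0.1608 => lean from slot -4.1 deg
A red px 13 median shift [ 0.0002  0.0001 -0.0004]
B red px 18 median shift [ 0.0001 -0.     -0.0001]
A block top z at centre 0.082 slopes [ 2.68 -0.82]
B block top z at centre 0.0819 slopes [ 2.45 -1.8 ]
side
blue bar top post frame [-57.2  26. ] [12.3 58.9] 89.3 z 0.1609 => lean from slot 2.1 deg
blue bar top post frame [-58.8 -15. ] [12.9 59.7] 88.8 z 0.1609 => lean from slot 3.6 deg
yellow bar top post frame [-56.6  20.1] [54.4 12.2] 0.2 z 0.1613 => lean from slot -1.0 deg
yellow bar top post frame [-57.1 -29.9] [17.2 59.4] 87.8 z 0.1608 => lean from slot -4.0 deg
```

View pics/final_top.png

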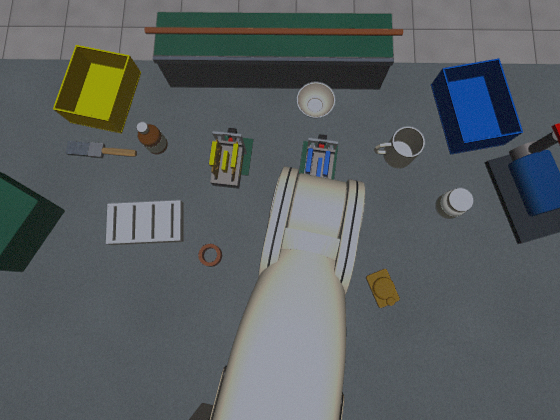

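View pics/final_side.png

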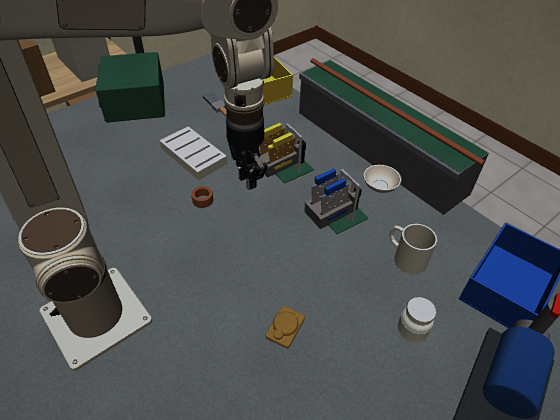

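The carrier at px (143,222) is empty. Gold plaques stand in the yellow-finned holder (228,155) and nickel plaques in the blue-finned one (320,163). Both catches are at rest, the bystanders have not moved and the arm is clear, so I hand in.

```bash
python3 -c "
from workcell import bot
print(bot.get_obs()['joint_vel'].round(3)); bot.job_done()"
```

```text
[ 0.003  0.04   0.046 -0.005  0.003 -0.   ]
the job is handed in; nothing more can be done
```

The drip station is ready and the job is handed in, at about 49 s of the 210 s allowed. The gold holder hangs on post_a and the nickel holder on post_b. All four plaques were present and stand in slots of the holder of their own finish.

**Locking:** The catches did not lock at first. Gold's first two presses and nickel's first press came free when I lifted the holder. A third press on gold and a second on nickel held when I pulled up with about 15 N and 8 N more than the holder's weight. In the last top view, both red catches read within 0.5 mm of their position before hanging.

**Holders:** Both sag nose-down about 2.5 to 2.7 degrees, inside the 0.1 rad limit. I measured their height from the slope of the top face, which puts each origin about 3 mm below the seat height.

**Plaques:** Each met the slot floor with about 10 to 14 N when pressed down. Bar tops read about 161 to 162 mm, which fits fully home. Two of the four lean sideways about 4 degrees in their 8 mm slots, one about 3 and one about 1; the limit is about 11.

**Checks that disagreed:** The side and top cameras differ by up to about 2.5 mm across the slots. I set each insertion from the wrist camera, which sees plate and slot together.

The bystanders look unmoved in the last top view; I did not measure them.

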